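# Load, dose and close a countertop dishwasher

### The arm

A 6-joint arm with a two-finger parallel gripper is mounted at the origin on the work surface. World frame = base frame: x ahead of the robot, y to its left, z up, the work surface at z = 0. Lengths are in m, angles in rad, forces in N, time in s.
With the tool pointing down it reaches from about 0.35 to 0.975 m from the base axis. Payload 4.9 kg.
Tool frame: the origin (TCP) lies on the mounting face of the last link; the fingertips stand 173 mm ahead of it and the grasp point (between the pads) lies 155 mm ahead of it; x points along the fingers, z is the direction in which the jaws open and shut, and the axes are right-handed (so a half turn about x gives the same grasp; the last joint's range is limited). The gripper opens to 85 mm and grips with 20 to 120 N. Pads are 22 mm wide; open, the fingers measure 114 mm over their backs; the gripper's body (76 mm by 85 mm) begins 54 mm behind the grasp point. The pads swing forward as they close: fully open they stand 13 mm farther back than shut.
Start: joints at [-1.229, 0.053, 1.613, -0, 1.476, -0.119], TCP at [0.278, -0.56, 0.405] pointing down, gripper open.
Joint ranges: [-3.01, 3.01], [-1.01, 2.22], [0.06, 2.58], [-1.02, 4.17], [0.09, 2.62], [-3.14, 3.14]. Speed limits (rad/s): [2.57, 2.57, 3.14, 3.14, 3.14, 3.14].

### API

Orientations are given as a rotation vector (axis times angle).
In Python, from station import get_obs, get_image, get_calibration, finish_job, look_for, masks_of, tip_of gives the robot as it stands.
- The arm moves only by the tool carry_out, never from a script. Its argument "increments" is a list of rows, each a list of 3 entries, a list of its own where there are three numbers: the turn, a rotation vector about the world's x, y, z in units of 0.1 rad (1.0 is 0.1 rad), then the shift along the world's x, y, z in units of 20 mm (1.0 is 20 mm), then the opening, from 0 (shut) to 1 (fully open). A call has 1 to 8 rows; each row shifts and turns the pose as measured when the row begins; what a row does not reach is not made up. A row lasts 1/10 s, in which the tool goes at most 50 mm and 8.59 degrees, less where a joint would pass 70% of its speed; a pose out of reach is approached as far as the arm can. A call with a number of a shift or a turn outside -1 to 1 is refused whole. A call with a gripper value outside its range is refused whole. The fingers move at their own pace and stop on an object; "squeeze" is the grip in N (left out, the last holds). Time passes only in rows, so rows that do not move let the fingers close. It gives the time, the measured TCP pose, the force and the opening at its end, in the units of the state.
- get_obs(): the state, without advancing time (a new reading comes with each control period).
- get_image(name): name is "scene" or "top" or "wrist"; returns (picture, depth): 480x640x3 uint8, blue, green, red; 480x640 float32, m along the optical axis (not along the pixel's ray), 0 where there is no reading.
- get_calibration(name): a dict with "fx", "fy", "cx", "cy" (pixels), "k1" (the pictures are not rectified: a ray, as slopes to the right and down, at radius r is drawn at 1 + k1 r^2 times it, then the intrinsics apply), "position" and "orientation" of the camera in the world. Camera axes: x right, y down, z forward; pixel columns grow to the right and rows downward; lengths in m; the calibration is good to about 2 mm. A picture is of the moment at which its call begins: read the wrist's pose just before it. get_calibration takes no time and is no camera call; for the wrist camera it gives the pose at the moment of the call.
- finish_job(): hands the job in, once; it reports no verdict.
Trained networks look in the newest picture that a camera, given by its name, has taken for a name from the list of things; names that differ only in an ending like _2 or _b are one class to them, and where a whole thing is asked for, a point or a joint stands for the part that bears it (a point fixed in the world has none). Each returns a list of dicts, best first, with "p" (0 to 1); they miss things now and then, are a little off and sometimes report something else, mostly with a low value. They report only what shows in the picture. A call takes as long as a camera call.
- look_for(camera, query): "centre" ([column, row] in pixels, amid what is visible of it).
- masks_of(camera, query): "region" (480x640 bool, what is visible of it) and "centre" ([column, row] in pixels, amid what is visible of it).
- tip_of(camera, query): "centre" ([column, row] in pixels: a listed point, or the origin of a listed thing).
The state is a dict: "t": time; "q": joint angles; "dq": joint speeds; "effort": joint torques, N m; "tool_pos": TCP position; "tool_rot": TCP orientation; "contact_force": force on the tool from outside, world axes, zero at the start; "wrist_torque": the same for the moment, N m; "opening": finger opening in m.
Only numpy, scipy, OpenCV 4.12 (cv2) and the standard library are available. Lean on these libraries where they do the work, as an engineer would, in place of code of your own. Each camera call takes 0.05 s, during which the arm holds its last target.

### The job

Lift the clear cover of the small countertop dishwasher so that it stands open, and put all the used sauce dishes and wooden chopsticks on the counter into its tub, the dishes standing upright on the tub floor. Then, with the cover still open, press the green nozzle cap of the detergent bottle all the way down and let it spring back up; leave the orange pump alone. Last, lower the cover gently until it is fully closed, and do not disturb the herb spinner, jar, wrapper tray or steel bowl.

Things in the scene. Friction and masses are not known exactly. Their poses are not given: they have to be found in the camera images.
- tub: white countertop dishwasher tub, fixed, open box 220 x 220 mm outside, 55 mm tall, walls and floor 5 mm (inside 210 x 210 mm, 50 mm deep). Origin: centre of its underside, on the counter; z up. Its -y side carries a 44 mm wide, 40 mm tall grey dosing trough and the cover's hinge; the cover's blue handle bar is on the +y side
- lid (a joint): angle of the clear cover in rad: 0 = closed flat on the tub's rim, grows as the +y edge is lifted, about 1.57 = standing upright, stop at 1.6. The hinge line runs along the tub's x axis at y = -110 mm, z = 55 mm in the tub's frame. The hinge is stiff: the cover stays wherever it is left; it takes about 3 to 5 N at the bar to move
- lid_bar (a point): centre of the cover's blue handle bar, a round bar 12 mm thick and 100 mm long parallel to the tub's x axis, 262 mm from the hinge line (and 4 mm above it in the cover's own plane); when closed it is 36 mm clear of the tub's +y wall and 59 mm above the counter. The bar may turn between the fingers as the cover swings
- green_bottle: green detergent pump bottle fixed beside the dishwasher: body 64 mm across and 180 mm tall, narrowing to a 28 mm neck at 212 mm; its round nozzle cap sits on a stem above the neck. Origin: centre of the underside, on the counter. It cannot be moved.
- green_pump (a joint): travel of the green nozzle cap in m: 0 = up (sprung), 0.014 = all the way down; takes about 1.5 N to start and 5 N at the bottom
- green_pump_top (a point): centre of the flat top of the green nozzle cap (38 mm across, 16 mm thick, top about 245 mm above the counter); it moves with the cap. A thin spout points from it to the dishwasher.
- orange_bottle: amber, orange-capped pump bottle fixed beside the dishwasher: body 64 mm across and 180 mm tall, narrowing to a 28 mm neck at 212 mm; its round nozzle cap sits on a stem above the neck. Origin: centre of the underside, on the counter. It cannot be moved.
- orange_pump (a joint): travel of the orange nozzle cap in m: 0 = up (sprung), 0.014 = all the way down; takes about 1.5 N to start and 5 N at the bottom
- orange_pump_top (a point): centre of the flat top of the orange nozzle cap (38 mm across, 16 mm thick, top about 245 mm above the counter); it moves with the cap. A thin spout points from it to the dishwasher.
- dish1: round ceramic sauce dish (blue), nearly straight-sided: 54 mm across at the foot, 58 mm at the rim, 36 mm tall, wall 4 mm, 90 g; origin: centre of its underside, z up through its mouth. May be absent
- dish2: round ceramic sauce dish (terracotta), nearly straight-sided: 54 mm across at the foot, 58 mm at the rim, 36 mm tall, wall 4 mm, 90 g; origin: centre of its underside, z up through its mouth. May be absent
- dish3: round ceramic sauce dish (blue), nearly straight-sided: 54 mm across at the foot, 58 mm at the rim, 36 mm tall, wall 4 mm, 90 g; origin: centre of its underside, z up through its mouth. May be absent
- stick1: wooden chopstick for cooking, square bar 180 mm long (along its x), 12 x 12 mm, red band near its -x end; origin: middle of its underside. May be absent
- stick2: wooden chopstick for cooking, square bar 180 mm long (along its x), 12 x 12 mm, red band near its -x end; origin: middle of its underside. May be absent
- spinner: herb spinner, 196 mm across, 156 mm tall, bystander; origin: centre of its underside
- jar: glass jar with clamp lid, 90 mm across, 130 mm tall, bystander; origin: centre of its underside
- wrapper_tray: round green plastic wrapper tray, 200 mm across, 13 mm tall, bystander; origin: centre of its underside
- steel_bowl: shallow stainless dipping bowl, 130 mm across, 45 mm tall, bystander; origin: centre of its underside

How it is judged:
On the way, in this order (a step that is already met when the one before it is completed fails the run):
1. the cover stands open (over 1.3 rad) (value of joint lid above 1.3 rad), for 0.2 s.
2. with the cover open, every dish and chopstick present is in the tub, dishes upright on its floor (value of joint lid above 1.2 rad and x of dish1 in the frame of tub between -0.09 and 0.09 m and y of dish1 in the frame of tub between -0.09 and 0.09 m and z of dish1 in the frame of tub between -0.005 and 0.02 m and angle between each of dish1, dish2, dish3's own z axis and vertical below 0.25 rad and x of dish2 in the frame of tub between -0.09 and 0.09 m and y of dish2 in the frame of tub between -0.09 and 0.09 m and z of dish2 in the frame of tub between -0.005 and 0.02 m and x of dish3 in the frame of tub between -0.09 and 0.09 m and y of dish3 in the frame of tub between -0.09 and 0.09 m and z of dish3 in the frame of tub between -0.005 and 0.02 m and x of stick1 in the frame of tub between -0.1 and 0.1 m and y of stick1 in the frame of tub between -0.1 and 0.1 m and z of stick1 in the frame of tub between -0.005 and 0.04 m and x of stick2 in the frame of tub between -0.1 and 0.1 m and y of stick2 in the frame of tub between -0.1 and 0.1 m and z of stick2 in the frame of tub between -0.005 and 0.04 m), for 0.3 s.
3. with the cover open, the green nozzle cap is pressed down (over 10 of its 14 mm) (value of joint lid above 1.2 rad and value of joint green_pump above 0.01 m), for 0.05 s.
4. the green nozzle cap has sprung back up (value of joint green_pump below 0.003 m), for 0.1 s.
5. the cover is closed (value of joint lid below 0.04 rad), for 0.2 s.
At the end, for the whole second after the job is handed in: Cover closed (under 0.04 rad), green cap up, every item present at rest in the tub: dishes upright within 0.25 rad, foot under 20 mm above the tub's underside, centre within 90 mm of its middle in x and y; chopstick centres within 100 mm, below 40 mm (value of joint lid below 0.04 rad and value of joint green_pump below 0.003 m and x of dish1 in the frame of tub between -0.09 and 0.09 m and y of dish1 in the frame of tub between -0.09 and 0.09 m and z of dish1 in the frame of tub between -0.005 and 0.02 m and angle between each of dish1, dish2, dish3's own z axis and vertical below 0.25 rad and x of dish2 in the frame of tub between -0.09 and 0.09 m and y of dish2 in the frame of tub between -0.09 and 0.09 m and z of dish2 in the frame of tub between -0.005 and 0.02 m and x of dish3 in the frame of tub between -0.09 and 0.09 m and y of dish3 in the frame of tub between -0.09 and 0.09 m and z of dish3 in the frame of tub between -0.005 and 0.02 m and x of stick1 in the frame of tub between -0.1 and 0.1 m and y of stick1 in the frame of tub between -0.1 and 0.1 m and z of stick1 in the frame of tub between -0.005 and 0.04 m and x of stick2 in the frame of tub between -0.1 and 0.1 m and y of stick2 in the frame of tub between -0.1 and 0.1 m and z of stick2 in the frame of tub between -0.005 and 0.04 m and linear speed of each of dish1, dish2, dish3, stick1, stick2 below 0.03 m/s); the robot touches nothing.
It fails at once if the orange pump was pressed (over 6 mm) (value of joint orange_pump above 0.006 m).
It fails at once if the cover was slammed (closing faster than 1 rad/s near its stop) (value of joint lid below 0.15 rad and velocity of joint lid below -1 rad/s).
It fails at once if the herb spinner, jar, wrapper tray or steel bowl was disturbed (moved over 40 mm) (distance of any of spinner, jar, wrapper_tray, steel_bowl from where it was at the start of the episode above 0.04 m).
Of dish1, dish2, dish3, stick1, stick2 only 3 to 5 are there at a start; the rules pass over those that are not, and their reading is None.
At some moment in a run one of dish1, dish2, dish3, stick1, stick2 may be knocked a few centimetres aside while the robot is not near it.
Once in a run the grip may slacken for a moment while it holds something.
It also fails if it takes over 210 s, if anything falls off the work surface, if the arm or the gripper's body presses on something with over 40 N, if the wrist force passes 120 N, or if a joint passes its speed limit or range.

## Working session

There is one attempt and no reset: what is moved stays moved. The work goes in short steps, Python scripts to look and compute and a tool call to move; the robot and the scene stay as the last step left them, time stands still between calls to the robot, and variables do not carry over. Pictures are saved under pics/ and viewed, and the job is handed in when it is done.

Besides the shell and the picture viewer there is one more tool, called after "Call:" in YAML: its name, and indented under it one key for each argument. carry_out: Moves the arm, as the interface text tells. Shifts and turns lie within -1 to 1; 1 stands for 20 mm of shift or 0.1 rad of turn. Its arguments: {"type":"object","properties":{"increments":{"type":"array","items":{"type":"array"}},"squeeze":{"type":"number"}},"required":["increments"]}

```bash
ls -la; mkdir -p pics; python3 - <<'E'
from station import *
import cv2
o=get_obs();print(o)
for n in ["scene","top","wrist"]:
    im,d=get_image(n);cv2.imwrite(f"pics/{n}0.png",im);c=get_calibration(n);print(n,c)
E
```

```text
total 12
drwxr-xr-x  3 agent agent 4096 Dec  7 13:58 .
drwxr-xr-x 23 root  root  4096 Dec  7 13:58 ..
drwxr-xr-x  2 agent agent 4096 Dec  7 13:58 pics
{'t': 0.0, 'q': array([-1.22900857e+00,  5.33445740e-02,  1.61429286e+00, -6.06131010e-06,
        1.47600089e+00, -1.18981715e-01]), 'dq': array([-2.75823830e-04, -1.69167721e-03, -5.57887830e-04, -2.13770193e-03,
        7.84321065e-04,  3.85566385e-05]), 'effort': array([-2.36122207e-03, -3.93689311e+01, -3.70171666e+01, -2.30920614e-04,
        6.98844626e-03, -1.61411950e-06]), 'tool_pos': array([ 0.27781711, -0.55955742,  0.40347095]), 'tool_rot': array([ 0.8647064 ,  1.39426522, -0.8626216 ]), 'contact_force': array([-0.67609183,  0.43277026,  0.43903783]), 'wrist_torque': array([-0.02721498, -0.01211673, -0.02980899]), 'opening': 0.08530339672036347}
scene {'fx': 477.3795586306497, 'fy': 477.3795586306497, 'cx': 321.0056342696226, 'cy': 239.27659726236422, 'k1': 0.03070032194438351, 'position': array([1.05202187, 0.57916035, 1.23216159]), 'orientation': array([-0.88404842, -2.63111088,  0.94998899])}
top {'fx': 495.3306713450241, 'fy': 495.3306713450241, 'cx': 313.90114288734225, 'cy': 246.34182407888267, 'k1': 0.0012243336745157852, 'position': array([ 0.32955345, -0.12056072,  1.44252889]), 'orientation': array([-2.13690006,  2.13173488, -0.17447465])}
wrist {'fx': 354.7613233687302, 'fy': 354.7613233687302, 'cx': 316.45274988616484, 'cy': 238.90163543011042, 'k1': 0.0016951003204550986, 'position': array([ 0.34393858, -0.5258303 ,  0.37315214]), 'orientation': array([ 2.45150564, -1.51938462, -0.22782771])}
```

View pics/scene0.png

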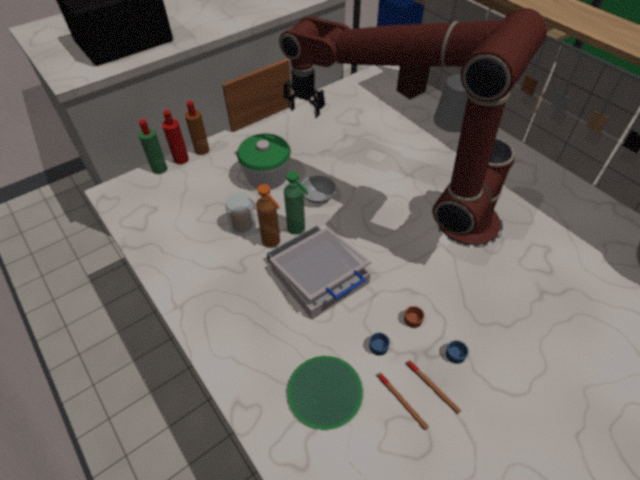

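View pics/top0.png

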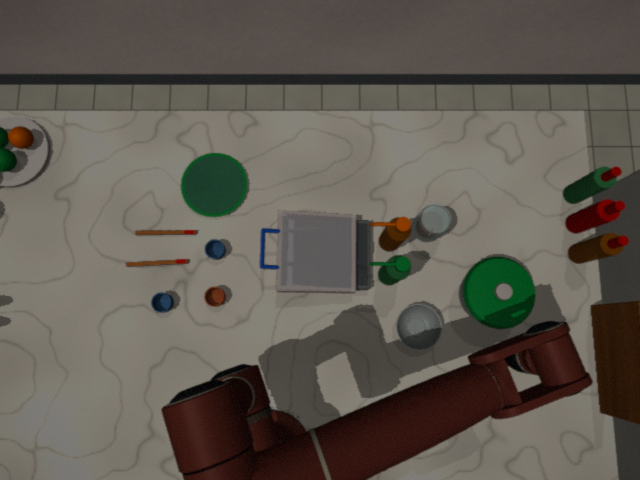

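View pics/wrist0.png

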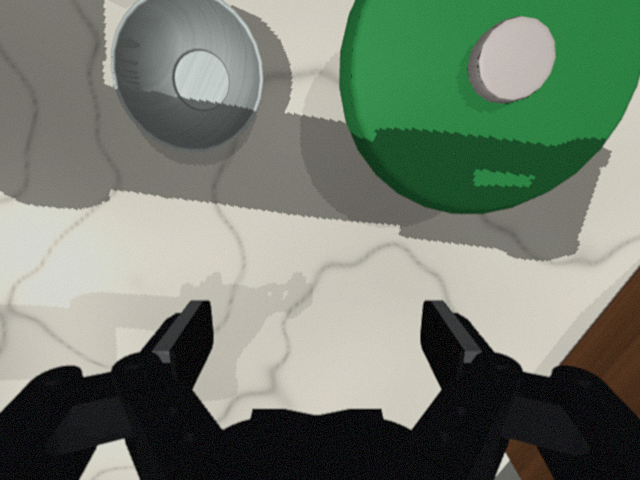

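```bash
cat > h.py <<'E'
from station import *
import numpy as np, cv2
from scipy.spatial.transform import Rotation as R
def ray(c,px):
    K=np.array([[c['fx'],0,c['cx']],[0,c['fy'],c['cy']],[0,0,1]])
    u=cv2.undistortPoints(np.array(px,float).reshape(-1,1,2),K,np.array([c['k1'],0,0,0,0.]))[:,0]
    return np.c_[u,np.ones(len(u))]
def rot(c): return R.from_rotvec(c['orientation']).as_matrix()
def atz(c,px,z):
    d=ray(c,px)@rot(c).T; p=c['position']
    return p+d*((z-p[2])/d[:,2:3])
def atd(c,px,depth):
    r=ray(c,px); return c['position']+(r*np.asarray(depth).reshape(-1,1))@rot(c).T
def tri(cs,pxs):
    A=np.zeros((3,3));b=np.zeros(3)
    for c,p in zip(cs,pxs):
        d=(ray(c,[p])@rot(c).T)[0];d/=np.linalg.norm(d);M=np.eye(3)-np.outer(d,d);A+=M;b+=M@c['position']
    x=np.linalg.solve(A,b)
    e=max(np.linalg.norm((np.eye(3)-np.outer(d,d))@(x-c['position'])) for c,d in [(c,(lambda v:v/np.linalg.norm(v))((ray(c,[p])@rot(c).T)[0])) for c,p in zip(cs,pxs)])
    return x,e
def cloud(cam,im,d,mask):
    v,u=np.nonzero(mask&(d>0)); return atd(get_calibration(cam),np.c_[u,v],d[v,u])
def proj(c,P):
    q=(np.asarray(P).reshape(-1,3)-c['position'])@rot(c); s=q[:,:2]/q[:,2:]; r2=(s**2).sum(1,keepdims=True)
    s=s*(1+c['k1']*r2); return np.c_[s[:,0]*c['fx']+c['cx'],s[:,1]*c['fy']+c['cy']]
E
python3 - <<'E'
from h import *
np.set_printoptions(precision=4,suppress=True)
for q in ["tub","lid_bar","green_bottle","green_pump_top","orange_pump_top","dish1","dish2","stick1"]:
    for cam in ["top","scene"]:
        im,d=get_image(cam);c=get_calibration(cam)
        for r in tip_of(cam,q)[:4]:
            if r['p']<.3: continue
            u,v=np.round(r['centre']).astype(int); 
            print(q,cam,round(r['p'],2),np.round(r['centre'],1),"z0",atz(c,[r['centre']],0)[0,:2],"depth",atd(c,[r['centre']],[d[v,u]])[0])
print(get_obs()['t'])
E
```

```text
tub top 0.83 [319.4 256.8] z0 [ 0.5388 -0.1336] depth [ 0.5267 -0.1328  0.0838]
tub scene 0.68 [319.4 277.2] z0 [ 0.5447 -0.1193] depth [ 0.5832 -0.0663  0.0936]
lid_bar top 0.67 [265.1 247.6] z0 [0.5659 0.0267] depth [0.5655 0.0265 0.0022]
lid_bar top 0.63 [216.9 297.1] z0 [0.4199 0.164 ] depth [0.4195 0.1628 0.0063]
lid_bar scene 0.76 [351.1 288.4] z0 [ 0.4921 -0.0265] depth [0.5437 0.0293 0.1136]
lid_bar scene 0.38 [412.7 321. ] z0 [0.421  0.1704] depth [0.4241 0.1724 0.006 ]
green_bottle top 0.92 [388.9 277.5] z0 [ 0.4782 -0.3366] depth [ 0.4627 -0.3141  0.1503]
green_bottle scene 0.69 [295.1 227.8] z0 [ 0.4875 -0.334 ] depth [ 0.503  -0.3089  0.0339]
green_bottle scene 0.35 [414. 320.] z0 [0.4157 0.1703] depth [0.4213 0.1739 0.0109]
green_pump_top top 0.85 [404.9 261.5] z0 [ 0.5255 -0.3846] depth [ 0.4914 -0.3387  0.2508]
green_pump_top scene 0.55 [291.3 176.3] z0 [ 0.3518 -0.5525] depth [ 0.4921 -0.3259  0.2468]
orange_pump_top top 0.59 [405.1 224.1] z0 [ 0.6377 -0.3883] depth [ 0.5849 -0.3425  0.247 ]
orange_pump_top top 0.5 [319.4 256.9] z0 [ 0.5385 -0.1336] depth [ 0.5267 -0
[... 757 characters left out ...]
7 250.2] z0 [0.5578 0.1694] depth [0.5571 0.1685 0.0046]
dish2 top 0.75 [164.2 303.7] z0 [0.4005 0.3161] depth [0.4003 0.315  0.0035]
dish2 scene 0.92 [457.4 355.6] z0 [0.3988 0.3234] depth [0.4025 0.3249 0.007 ]
dish2 scene 0.78 [413.  319.6] z0 [0.4171 0.1676] depth [0.4211 0.1702 0.0078]
dish2 scene 0.63 [376.3 347.2] z0 [0.5609 0.1693] depth [0.5632 0.1712 0.0056]
stick1 top 0.78 [167.9 231.4] z0 [0.614  0.3163] depth [0.612  0.3132 0.0101]
stick1 top 0.72 [158.4 259. ] z0 [0.5312 0.34  ] depth [ 0.5317  0.3412 -0.0038]
stick1 scene 0.96 [429.1 385.5] z0 [0.5225 0.3372] depth [ 0.5223  0.3371 -0.0006]
stick1 scene 0.84 [396.4 401.9] z0 [0.6218 0.3175] depth [ 0.6203  0.3165 -0.0044]
1.75
```

```bash
python3 - <<'E'
from h import *
np.set_printoptions(precision=4,suppress=True)
out={}
for cam in ["top","scene"]:
    im,d=get_image(cam);c=get_calibration(cam);out[cam]=(im,d)
    hsv=cv2.cvtColor(im,cv2.COLOR_BGR2HSV)
    big=cv2.resize(im[170:330,100:440] if cam=="top" else im[160:440,200:480],None,fx=2.3,fy=2.3,interpolation=cv2.INTER_CUBIC);cv2.imwrite(f"pics/{cam}_z.png",big)
    for q in ["dish1","stick1","dish2"]:
        for r in masks_of(cam,q):
            if r['p']<.4: continue
            m=r['region'];P=cloud(cam,im,d,m)
            v,u=np.nonzero(m)
            print(cam,q,round(r['p'],2),r['centre'],m.sum(),"zpct",np.percentile(P[:,2],[5,50,95]))
            if 'dish' in q:
                X=atz(c,np.c_[u,v],.036)[:,:2]; print("   rim-plane bbox",X.min(0),X.max(0), 'mid',(X.min(0)+X.max(0))/2)
            else:
                X=atz(c,np.c_[u,v],.012)[:,:2].astype(np.float32); print("  ",cv2.minAreaRect(X))
    # blue bar
    b=cv2.inRange(hsv,(105,120,60),(130,255,255))>0
    n,lab,st,ce=cv2.connectedComponentsWithStats(b.astype(np.uint8))
    for i in range(1,n):
        if st[i,4]>20:
            m=lab==i;P=cloud(cam,im,d,m);v,u=np.nonzero(m);X=atz(c,np.c_[u,v],.062)[:,:2].astype(np.float32)
            print(cam,'blue',ce[i],st[i],np.median(P,0),cv2.minAreaRect(X))
E
```

```text
top dish1 0.88 [215.7, 295.2] 355 zpct [0.0002 0.0092 0.0386]
   rim-plane bbox [0.3898 0.1365] [0.4463 0.1939] mid [0.418  0.1652]
top dish1 0.7 [215.2, 249.6] 332 zpct [0.0011 0.0103 0.0383]
   rim-plane bbox [0.5266 0.1408] [0.5848 0.199 ] mid [0.5557 0.1699]
top dish1 0.62 [162.3, 302.4] 350 zpct [0.001  0.0106 0.0387]
   rim-plane bbox [0.3754 0.2832] [0.4317 0.3431] mid [0.4036 0.3132]
top stick1 0.83 [158.5, 260.1] 254 zpct [0.007  0.0118 0.0171]
   ((0.5188109874725342, 0.34103846549987793), (0.013672389090061188, 0.1717555671930313), 3.537868022918701)
top stick1 0.55 [168.8, 230.7] 302 zpct [0.0004 0.0121 0.0173]
   ((0.609817385673523, 0.3180982768535614), (0.017989838495850563, 0.18296578526496887), 0.1281135380268097)
top dish2 0.88 [215.7, 295.2] 355 zpct [0.0002 0.0092 0.0386]
   rim-plane bbox [0.3898 0.1365] [0.4463 0.1939] mid [0.418  0.1652]
top dish2 0.7 [215.2, 249.6] 332 zpct [0.0011 0.0103 0.0383]
   rim-plane bbox [0.5266 0.1408] [0.5848 0.199 ] mid [0.5557 0.1699]
top dish2 0.62 [162.3, 302.4] 350 zpct [0.001  0.0106 0.0387]
   rim-plane bbox [0.3754 0.2832] 
[... 2141 characters left out ...]
337  12  10  34] [0.557  0.1555 0.0073] ((0.5754786729812622, 0.1744231879711151), (0.030806461349129677, 0.019909262657165527), 4.202356815338135)
scene blue [382.6667 347.7667] [379 344   8   8  30] [0.5524 0.1841 0.0069] ((0.5723233222961426, 0.20092196762561798), (0.02035120315849781, 0.018591444939374924), 58.96746826171875)
scene blue [458.1905 351.4762] [454 348   9   8  21] [0.3885 0.3176 0.0065] ((0.42435163259506226, 0.32739248871803284), (0.01611323468387127, 0.023440241813659668), 71.77478790283203)
scene blue [459.3636 357.0909] [456 354   8   6  22] [0.4139 0.335  0.0334] ((0.43089210987091064, 0.3431972861289978), (0.02019328624010086, 0.01224115677177906), 11.753334045410156)
```

View pics/top_z.png

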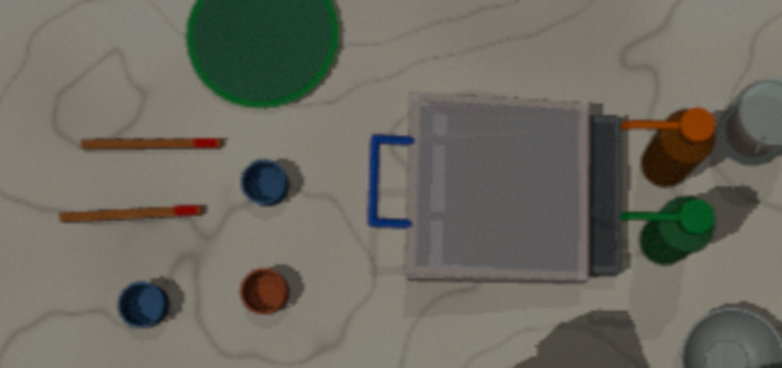

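View pics/scene_z.png

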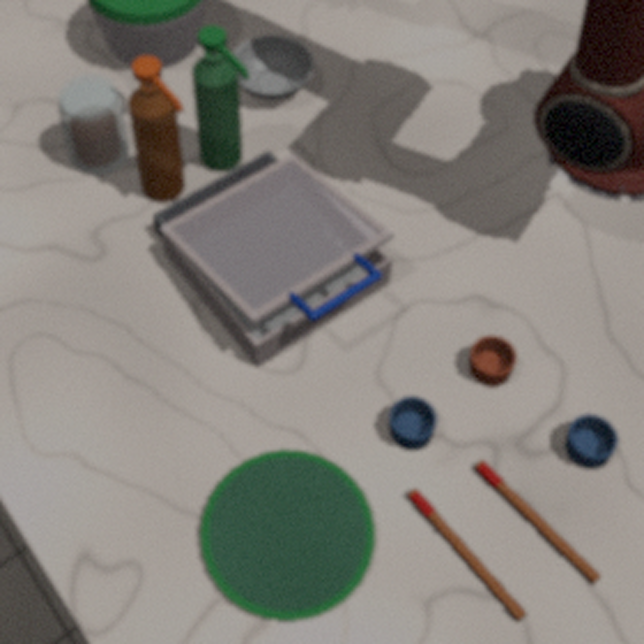

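```bash
cat >> h.py <<'E'
def st(tgt=None,rv=None):
    np.set_printoptions(precision=4,suppress=True)
    o=get_obs();M=R.from_rotvec(o['tool_rot']).as_matrix()
    print('t',round(o['t'],2),'tcp',o['tool_pos'],'grasp',o['tool_pos']+.155*M[:,0],'F',o['contact_force'],'open',round(o['opening'],4),'q',o['q'])
    print('fingers',M[:,0],'jaw',M[:,2])
    return o,M
def turn(xdir,zdir):
    o=get_obs();M=R.from_rotvec(o['tool_rot']).as_matrix()
    x=np.array(xdir,float);x/=np.linalg.norm(x)
    best=None
    for s in (1,-1):
        z=s*np.array(zdir,float);z-=x*(x@z);z/=np.linalg.norm(z)
        T=np.c_[x,np.cross(z,x),z];rv=R.from_matrix(T@M.T).as_rotvec()
        if best is None or np.linalg.norm(rv)<np.linalg.norm(best): best=rv
    print('turn (0.1rad units)',best*10)
E
python3 - <<'E'
from h import *
st();turn([0,0,-1],[0,1,0]);turn([0,0,-1],[1,0,0])
E
```

```text
t 2.15 tcp [ 0.2779 -0.5598  0.4047] grasp [ 0.2779 -0.5598  0.2497] F [-0.5623  0.2734  0.3966] open 0.0853 q [-1.229   0.0527  1.6129  0.      1.476  -0.119 ]
fingers [-0.  0. -1.] jaw [ 0.4447 -0.8957 -0.    ]
turn (0.1rad units) [-0.0002 -0.     -4.6083]
turn (0.1rad units) [-0.0001 -0.0002 11.0996]
```

Call:
carry_out:
  increments:
    - [[0,0,0],[0,0,1],1]
    - [[0,0,0],[0.3,0.3,1],1]
    - [[0,0,-0.6],[0.5,1,1],1]
    - [[0,0,-0.6],[0.5,1,1],1]
    - [[0,0,-0.6],[0.5,1,1],1]
    - [[0,0,-0.6],[0.5,1,1],1]
    - [[0,0,-0.6],[0.5,1,0.5],1]
    - [[0,0,-0.6],[0.5,1,0],1]

```text
t: 2.95
tool_pos: [0.3438, -0.4304, 0.5378]
tool_rot: [1.153, 1.247, -1.145]
contact_force: [-0.3, 0.6, 0.0]
opening: 0.0854
```

Call:
carry_out:
  increments:
    - [[0,0,-0.6],[0.5,1,0],1]
    - [[0,0,-0.3],[0.5,1,0],1]
    - [[0,0,0],[0.5,1,0],1]
    - [[0,0,0],[0.5,1,0],1]
    - [[0,0,0],[0.5,1,0],1]
    - [[0,0,0],[0.5,1,0],1]
    - [[0,0,0],[0.5,1,0],1]
    - [[0,0,0],[0.5,1,0],1]

```text
t: 3.75
tool_pos: [0.4259, -0.2629, 0.5405]
tool_rot: [1.222, 1.197, -1.215]
contact_force: [0.3, -0.2, 0.7]
opening: 0.0854
```

Call:
carry_out:
  increments:
    - [[0,0,0],[0.5,1,0],1]
    - [[0,0,0],[0.5,1,0],1]
    - [[0,0,0],[0.5,1,0],1]
    - [[0,0,0],[0.5,1,0],1]
    - [[0,0,0],[0.5,1,0],1]
    - [[0,0,0],[0.5,1,0],1]
    - [[0,0,0],[0.5,1,0],1]
    - [[0,0,0],[0.5,1,0],1]

```text
t: 4.55
tool_pos: [0.5079, -0.0953, 0.5417]
tool_rot: [1.223, 1.194, -1.214]
contact_force: [-0.3, 0.1, -0.3]
opening: 0.0854
```

Call:
carry_out:
  increments:
    - [[0,0,0],[0.5,1,-0.5],1]
    - [[0,0,0],[0.5,1,-1],1]
    - [[0,0,0],[0.3,0.6,-1],1]
    - [[0,0,0],[0,0,-1],1]
    - [[0,0,0],[0,0,0],1]

```text
t: 5.05
tool_pos: [0.5351, -0.0381, 0.4712]
tool_rot: [1.221, 1.193, -1.208]
contact_force: [0.5, 0.5, -0.3]
opening: 0.0855
```

```bash
python3 - <<'E'
from h import *
st();turn([0,0,-1],[0,1,0])
c=get_calibration("wrist");im,d=get_image("wrist");cv2.imwrite("pics/w1.png",im)
print([ (r['p'],r['centre']) for r in tip_of("wrist","lid_bar")])
hsv=cv2.cvtColor(im,cv2.COLOR_BGR2HSV);b=cv2.inRange(hsv,(105,120,60),(130,255,255))>0
n,lab,s,ce=cv2.connectedComponentsWithStats(b.astype(np.uint8))
for i in range(1,n):
    if s[i,4]>100:
        P=cloud("wrist",im,d,lab==i);print(ce[i],s[i],np.percentile(P,[2,25,50,75,98],axis=0))
E
```

```text
t 5.05 tcp [ 0.5351 -0.0381  0.4712] grasp [ 0.5372 -0.0385  0.3162] F [ 0.4515  0.5014 -0.2897] open 0.0855 q [-0.2098 -0.1945  1.7381  0.0003  1.5842  1.3707]
fingers [ 0.0135 -0.0026 -0.9999] jaw [-0.0098 -0.9999  0.0025]
turn (0.1rad units) [0.0254 0.135  0.0974]
[]
[258.6397 201.3715] [ 240  147   58  116 2151] [[ 0.4959 -0.0172  0.1117]
 [ 0.5097  0.0049  0.1167]
 [ 0.557   0.021   0.1197]
 [ 0.5948  0.0251  0.121 ]
 [ 0.6027  0.0294  0.1226]]
[137.898  183.8181] [107 162  50  48 951] [[0.5356 0.1449 0.0072]
 [0.5489 0.1655 0.0085]
 [0.5597 0.1744 0.0095]
 [0.5706 0.1827 0.039 ]
 [0.5857 0.1971 0.041 ]]
[ 39.6602 303.7735] [ 12 288  46  39 415] [[0.3843 0.29   0.0065]
 [0.396  0.3054 0.008 ]
 [0.4057 0.3247 0.0376]
 [0.4204 0.3333 0.0388]
 [0.4348 0.3434 0.0398]]
```

View pics/w1.png

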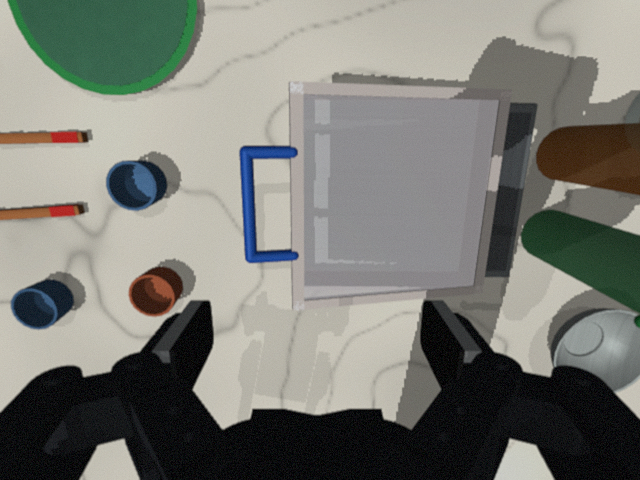

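```bash
python3 - <<'E'
from h import *
st()
c=get_calibration("wrist");im,d=get_image("wrist")
for (a,z) in [((246,152),.12),((252,258),.12)]: print(atz(c,[a],z))
hsv=cv2.cvtColor(im,cv2.COLOR_BGR2HSV);b=cv2.inRange(hsv,(105,120,60),(130,255,255))>0
P=[]
for r in range(165,248):
    cols=np.nonzero(b[r,230:275])[0]+230
    mid=cols[(cols>0)].mean(); P.append(atd(c,[[mid,r]],[np.median(d[r,cols])])[0])
P=np.array(P);k=np.polyfit(P[:,0],P[:,1],1);print(k,P.mean(0),P[[0,-1]])
# tub rim pts
v,u=np.nonzero((d>0)); 
C=atd(c,np.c_[u,v],d[v,u]);s=(C[:,2]>.045)&(C[:,2]<.062)&(abs(C[:,0]-.54)<.14)&(abs(C[:,1]+.12)<.13)
print(s.sum(),np.percentile(C[s],[1,50,99],axis=0))
# lid plane
s=(C[:,2]>.05)&(C[:,2]<.14)&(abs(C[:,0]-.55)<.08)&(abs(C[:,1]+.12)<.1)
A=np.c_[C[s][:,:2],np.ones(s.sum())];print(s.sum(),np.linalg.lstsq(A,C[s][:,2],rcond=None)[0])
E
```

```text
t 5.15 tcp [ 0.5354 -0.0386  0.4748] grasp [ 0.5383 -0.0392  0.3198] F [ 0.2479 -1.1769 -0.2563] open 0.0854 q [-0.2106 -0.1962  1.7337  0.0003  1.5848  1.3706]
fingers [ 0.0189 -0.0037 -0.9998] jaw [-0.0105 -0.9999  0.0035]
[[0.5989 0.0234 0.12  ]]
[[0.4992 0.024  0.12  ]]
[-0.0146  0.0334] [0.5493 0.0253 0.1172] [[0.5874 0.0246 0.1172]
 [0.5095 0.0258 0.1172]]
117 [[ 0.4393 -0.2329  0.0601]
 [ 0.5785 -0.2302  0.0617]
 [ 0.6517 -0.2179  0.062 ]]
29115 [0.0024 0.2072 0.1075]
```

Call:
carry_out:
  increments:
    - [[0,0.2,0.1],[0.6,1,0],0.35]
    - [[0,0,0],[0,1,-0.5],0.35]
    - [[0,0,0],[0,1,-1],0.35]
    - [[0,0,0],[0,0.2,-1],0.35]
    - [[0,0,0],[0,0,-1],0.35]
    - [[0,0,0],[0,0,-1],0.35]
    - [[0,0,0],[0,0,-0.5],0.35]
    - [[0,0,0],[0,0,0],0.35]

```text
t: 6.0
tool_pos: [0.55, 0.0239, 0.3903]
tool_rot: [1.222, 1.18, -1.198]
contact_force: [-0.4, -1.4, -0.7]
opening: 0.0301
```

```bash
python3 - <<'E'
from h import *
c=get_calibration("wrist");im,d=get_image("wrist");cv2.imwrite("pics/w2.png",im)
st();turn([0,0,-1],[0,1,0])
hsv=cv2.cvtColor(im,cv2.COLOR_BGR2HSV);b=cv2.inRange(hsv,(105,120,60),(130,255,255))>0
n,lab,s,ce=cv2.connectedComponentsWithStats(b.astype(np.uint8))
for i in range(1,n):
    if s[i,4]>100:
        P=cloud("wrist",im,d,lab==i);print(ce[i],s[i],np.percentile(P,[2,25,50,75,98],axis=0))
E
```

```text
t 6.05 tcp [0.5502 0.0239 0.3913] grasp [0.5546 0.0227 0.2364] F [0.1994 0.0614 0.8392] open 0.0298 q [-0.0907 -0.1237  1.8073 -0.0052  1.4287  1.4879]
fingers [ 0.0287 -0.0078 -0.9996] jaw [-0.0073 -0.9999  0.0076]
turn (0.1rad units) [0.0769 0.2877 0.0719]
[323.3939 239.2973] [ 305  175   72  146 3333] [[ 0.4953 -0.0154  0.1095]
 [ 0.5185  0.0104  0.1149]
 [ 0.5624  0.023   0.1172]
 [ 0.5944  0.0272  0.1184]
 [ 0.6018  0.0312  0.1198]]
[161.9372 213.4876] [ 126  187   61   59 1528] [[0.5335 0.1462 0.0048]
 [0.5467 0.1654 0.006 ]
 [0.5576 0.1752 0.0068]
 [0.5688 0.1846 0.0366]
 [0.5847 0.1981 0.0382]]
[ 39.1843 356.8989] [  7 338  56  47 613] [[0.3799 0.2908 0.0053]
 [0.3912 0.3035 0.0073]
 [0.403  0.3232 0.0364]
 [0.4219 0.3341 0.0374]
 [0.4329 0.3442 0.0385]]
```

View pics/w2.png

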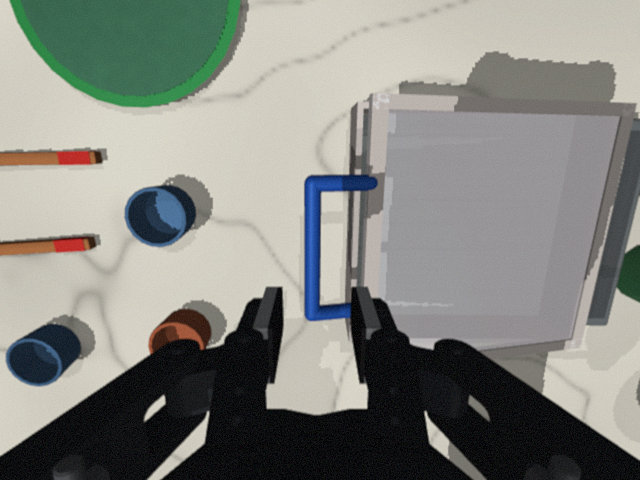

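Call:
carry_out:
  increments:
    - [[0.1,0.3,0.1],[0,0.1,-1],0.35]
    - [[0,0,0],[0,0,-1],0.35]
    - [[0,0,0],[0,0,-1],0.35]
    - [[0,0,0],[0,0,-1],0.35]
    - [[0,0,0],[0,0,-1],0.35]
    - [[0,0,0],[0,0,-0.8],0.35]
    - [[0,0,0],[0,0,0],0.35]

```text
t: 6.75
tool_pos: [0.5515, 0.0253, 0.2743]
tool_rot: [1.211, 1.213, -1.203]
contact_force: [-0.6, 0.7, -0.4]
opening: 0.0301
```

```bash
python3 - <<'E'
from h import *
c=get_calibration("wrist");im,d=get_image("wrist");cv2.imwrite("pics/w3.png",im)
st();turn([0,0,-1],[0,1,0])
E
```

```text
t 6.8 tcp [0.5519 0.0253 0.2756] grasp [0.5525 0.0259 0.1206] F [0.0967 0.0036 0.4009] open 0.0299 q [-0.0899 -0.0041  1.8948  0.005   1.2476  1.4757]
fingers [ 0.0037  0.0044 -1.    ] jaw [ 0.0036 -1.     -0.0044]
turn (0.1rad units) [-0.0441  0.0371 -0.0363]
```

View pics/w3.png

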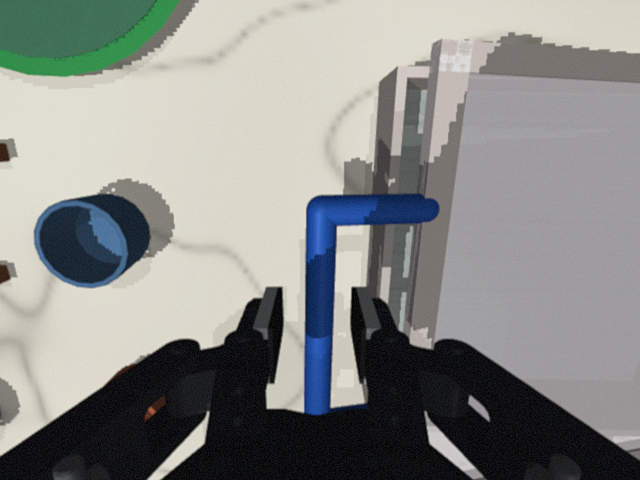

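Call:
carry_out:
  increments:
    - [[0,0,0],[0,0,-0.35],0.35]
    - [[0,0,0],[0,0,0],0.1]
    - [[0,0,0],[0,0,0],0]
    - [[0,0,0],[0,0,0],0]
    - [[0,0,0],[0,0,0],0]
  squeeze: 40

```text
t: 7.3
tool_pos: [0.553, 0.0245, 0.2709]
tool_rot: [1.213, 1.207, -1.201]
contact_force: [1.3, -1.6, -2.0]
opening: 0.0105
```

```bash
python3 - <<'E'
from h import *
st();turn([0,0,-1],[0,1,0])
yh,zh=-.231,.055;r=np.hypot(.262,.004);
a0=.205
prev=None
for a in np.arange(a0,1.5,.08):
    y=yh+.262*np.cos(a)-.004*np.sin(a);z=zh+.262*np.sin(a)+.004*np.cos(a)
    if prev is not None: print(round(a,3),'d/20mm',np.round((np.array([y,z])-prev)/.02,2),y,z)
    prev=np.array([y,z])
E
```

```text
t 7.3 tcp [0.553  0.0245 0.2709] grasp [0.5541 0.025  0.1159] F [ 1.3367 -1.5963 -1.9594] open 0.0105 q [-0.0909  0.0032  1.8962  0.0041  1.2351  1.4762]
fingers [ 0.0074  0.0032 -1.    ] jaw [ 0.0024 -1.     -0.0032]
turn (0.1rad units) [-0.0323  0.0738 -0.0235]
0.285 d/20mm [-0.27  1.01] 0.0193067231910579 0.13250189884999664
0.365 d/20mm [-0.35  0.99] 0.01231262824723672 0.1522572101976095
0.445 d/20mm [-0.43  0.96] 0.0037621628125829943 0.17139040730042265
0.525 d/20mm [-0.5   0.92] -0.00628997931348455 0.1897791029910268
0.605 d/20mm [-0.57  0.88] -0.017779498725352023 0.2073056723703613
0.685 d/20mm [-0.64  0.83] -0.030632901707977587 0.223858005205661
0.765 d/20mm [-0.71  0.77] -0.04476797034586275 0.23933022305335755
0.845 d/20mm [-0.77  0.71] -0.06009428843713436 0.2536233565197975
0.925 d/20mm [-0.82  0.65] -0.07651381984868173 0.2666459783276177
1.005 d/20mm [-0.87  0.58] -0.09392153561284985 0.27831478813831567
1.085 d/20mm [-0.91  0.51] -0.11220608575441003 0.28855514539014426
1.165 d/20mm [-0.95  0.44] -0.13125051155040784 0.29730154674298864
1.245 d/20mm [-0.98  0.36] -0.15093299366685625 0.30449804507620565
1.325 d/20mm [-1.01  0.28] -0.17112763138675152 0.3100986073592706
1.405 d/20mm [-1.03  0.2 ] -0.19170524794501273 0.3140674091060801
1.485 d/20mm [-1.04  0.12] -0.21253421681894924 0.3163790635294082
```

Call:
carry_out:
  increments:
    - [[0,0,0],[-0.1,0.5,0],0]
    - [[0,0,0],[-0.27,1,0],0]

```text
t: 7.5
tool_pos: [0.5494, 0.0373, 0.271]
tool_rot: [1.165, 1.144, -1.216]
contact_force: [27.1, -98.4, -25.7]
opening: 0.0106
```

Call:
carry_out:
  increments:
    - [[0,0,0],[0.15,-0.6,0],0]
    - [[0,0,0],[0,0,0],0]

```text
t: 7.7
tool_pos: [0.551, 0.0308, 0.2712]
tool_rot: [1.19, 1.169, -1.212]
contact_force: [1.5, -13.9, -4.5]
opening: 0.0103
```

```bash
python3 - <<'E'
from h import *
st();turn([0,0,-1],[0,1,0])
E
```

```text
t 7.7 tcp [0.551  0.0308 0.2712] grasp [0.5539 0.0251 0.1163] F [  1.4871 -13.9198  -4.486 ] open 0.0103 q [-0.0721 -0.0031  1.9022 -0.0377  1.2217  1.5103]
fingers [ 0.0184 -0.0368 -0.9992] jaw [ 0.0007 -0.9993  0.0368]
turn (0.1rad units) [ 0.3684  0.184  -0.01  ]
```

Call:
carry_out:
  increments:
    - [[0.2,0.1,0],[0,-0.3,0.5],0]
    - [[0.1,0.1,0],[0,-0.3,0.8],0]
    - [[0,0,0],[0,-0.3,0.8],0]

```text
t: 8.0
tool_pos: [0.5524, 0.0129, 0.3132]
tool_rot: [1.206, 1.2, -1.205]
contact_force: [0.3, -0.4, -6.0]
opening: 0.0102
```

```bash
python3 - <<'E'
from h import *
st();turn([0,0,-1],[0,1,0])
E
```

```text
t 8.0 tcp [0.5524 0.0129 0.3132] grasp [0.5536 0.0119 0.1582] F [ 0.2669 -0.413  -6.0191] open 0.0102 q [-0.1101 -0.047   1.8696 -0.0062  1.3107  1.4596]
fingers [ 0.0075 -0.0068 -0.9999] jaw [ 0.0026 -1.      0.0069]
turn (0.1rad units) [ 0.0685  0.0754 -0.0265]
```

Lifting well (6 N). I continue along the arc.

Call:
carry_out:
  increments:
    - [[0,0,0],[0,-0.4,0.9],0]
    - [[0,0,0],[0,-0.45,0.9],0]
    - [[0,0,0],[0,-0.52,0.85],0]
    - [[0,0,0],[0,-0.6,0.82],0]
    - [[0,0,0],[0,-0.65,0.78],0]

```text
t: 8.5
tool_pos: [0.5515, -0.0417, 0.3985]
tool_rot: [1.205, 1.201, -1.205]
contact_force: [4.3, -4.4, -10.5]
opening: 0.0103
```

```bash
python3 - <<'E'
from h import *
o,M=st();turn([0,0,-1],[0,1,0]);g=o['tool_pos']+.155*M[:,0];print(np.hypot(g[1]+.231,g[2]-.055),np.arctan2(g[2]-.055,g[1]+.231))
E
```

```text
t 8.5 tcp [ 0.5515 -0.0417  0.3985] grasp [ 0.5525 -0.0427  0.2435] F [  4.3148  -4.4377 -10.4697] open 0.0103 q [-0.209  -0.117   1.7891 -0.0053  1.4617  1.3594]
fingers [ 0.0065 -0.0068 -1.    ] jaw [ 0.003  -1.      0.0068]
turn (0.1rad units) [ 0.0683  0.0653 -0.0299]
0.26641175364291264 0.7859836968523525
```

Call:
carry_out:
  increments:
    - [[0,0,0],[-0.1,-0.8,0.5],0]
    - [[0,0,0],[0,-0.75,0.55],0]
    - [[0,0,0],[0,-0.8,0.5],0]
    - [[0,0,0],[0,-0.85,0.45],0]
    - [[0,0,0],[0,-0.85,0.4],0]

```text
t: 9.0
tool_pos: [0.5494, -0.1243, 0.4565]
tool_rot: [1.218, 1.21, -1.191]
contact_force: [1.5, 2.2, -9.1]
opening: 0.0104
```

```bash
python3 - <<'E'
from h import *
o,M=st();turn([0,0,-1],[0,1,0]);g=o['tool_pos']+.155*M[:,0];print(np.hypot(g[1]+.231,g[2]-.055),np.arctan2(g[2]-.055,g[1]+.231))
E
```

```text
t 9.0 tcp [ 0.5494 -0.1243  0.4565] grasp [ 0.5513 -0.1228  0.3015] F [ 1.4657  2.1625 -9.1292] open 0.0104 q [-0.3573 -0.1226  1.6981  0.0138  1.5579  1.207 ]
fingers [ 0.0125  0.0101 -0.9999] jaw [ 0.0064 -0.9999 -0.01  ]
turn (0.1rad units) [-0.1007  0.125  -0.0632]
0.2692451624473285 1.1571706191078068
```

Call:
carry_out:
  increments:
    - [[-0.1,0.1,0],[0,-0.85,0.2],0]
    - [[0,0,0],[0,-0.85,0.15],0]
    - [[0,0,0],[0,-0.9,0.15],0]
    - [[0,0,0],[0,-0.9,0.08],0]
    - [[0,0,0],[0,-0.7,0.05],0]
    - [[0,0,0],[0,0,0],0]

```text
t: 9.6
tool_pos: [0.5485, -0.2143, 0.4812]
tool_rot: [1.215, 1.211, -1.194]
contact_force: [2.5, -1.7, -5.6]
opening: 0.0101
```

```bash
python3 - <<'E'
from h import *
o,M=st();turn([0,0,-1],[0,1,0]);g=o['tool_pos']+.155*M[:,0];print(np.hypot(g[1]+.231,g[2]-.055),np.arctan2(g[2]-.055,g[1]+.231))
im,d=get_image("scene");cv2.imwrite("pics/s2.png",im)
E
```

```text
t 9.6 tcp [ 0.5485 -0.2143  0.4812] grasp [ 0.5499 -0.2131  0.3262] F [ 2.5031 -1.7233 -5.608 ] open 0.0101 q [-0.501  -0.0683  1.607   0.0115  1.5986  1.064 ]
fingers [ 0.0093  0.0081 -0.9999] jaw [ 0.0062 -0.9999 -0.008 ]
turn (0.1rad units) [-0.0805  0.0928 -0.0621]
0.2718205987028323 1.504772032631969
```

View pics/s2.png

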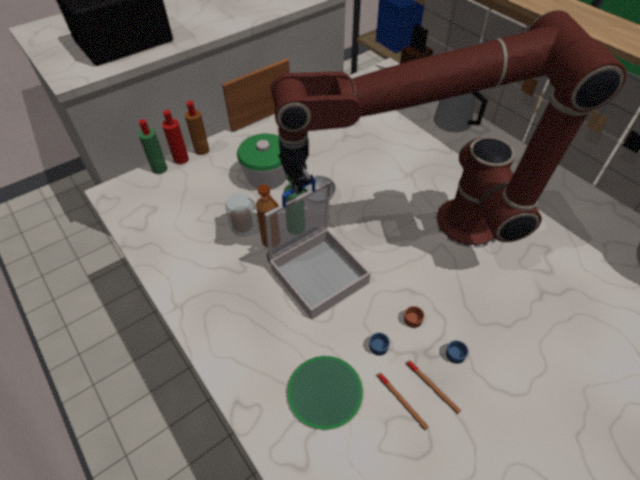

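Call:
carry_out:
  increments:
    - [[0,0,0],[0,0,0],0.35]
    - [[0,0,0],[0,0,0],0.35]
    - [[0,0,0],[0,0,0.3],0.4]
    - [[0,0,0],[0,0,1],0.4]
    - [[0,0,0],[0,0,1],0.4]
    - [[0,0,0],[0,0.5,1],0.6]
    - [[0,0,0],[0.3,1,0.3],1]
    - [[0,0,0],[0.3,1,0],1]

```text
t: 10.45
tool_pos: [0.5592, -0.1618, 0.5621]
tool_rot: [1.209, 1.205, -1.195]
contact_force: [0.7, 0.8, -0.4]
opening: 0.0757
```

```bash
python3 - <<'E'
from h import *
o,M=st();turn([0,0,-1],[1,0,0])
im,d=get_image("scene");cv2.imwrite("pics/s3.png",im)
im,d=get_image("top");cv2.imwrite("pics/t3.png",im)
E
```

```text
t 10.45 tcp [ 0.5592 -0.1618  0.5621] grasp [ 0.561  -0.1617  0.4071] F [ 0.6522  0.8231 -0.4247] open 0.0757 q [-0.4103 -0.0965  1.5023  0.0049  1.7253  1.1532]
fingers [ 0.0115  0.0003 -0.9999] jaw [ 0.008  -1.     -0.0002]
turn (0.1rad units) [-0.0924  0.0881 15.6273]
```

View pics/t3.png

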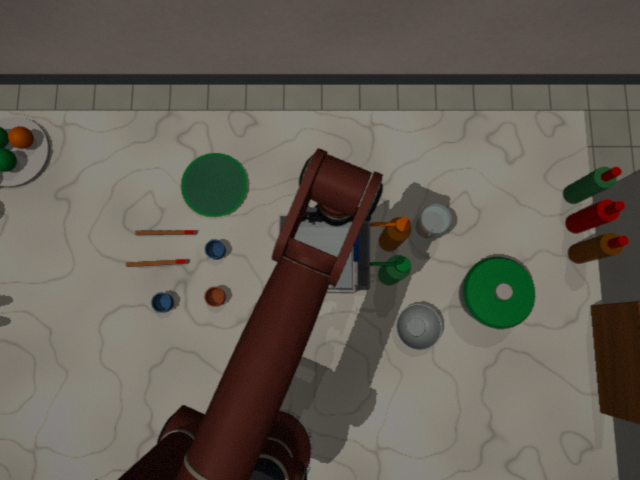

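View pics/s3.png

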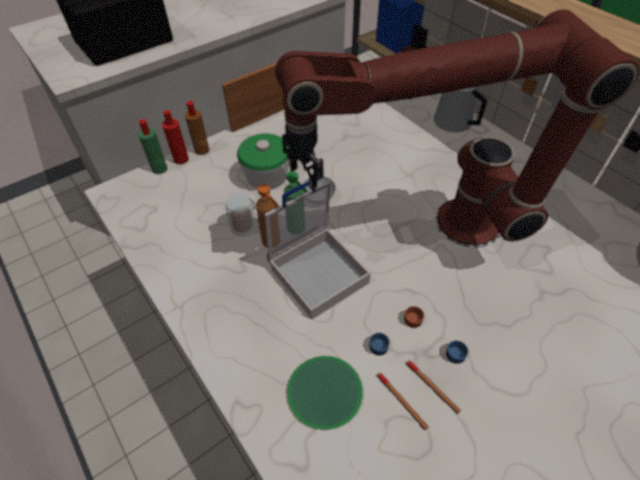

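Call:
carry_out:
  increments:
    - [[0,0,1],[0,1,0],1]
    - [[0,0,1],[0,1,0],1]
    - [[0,0,1],[0,1,-0.2],1]
    - [[0,0,1],[0,1,-0.4],1]
    - [[0,0,1],[0,1,-0.4],1]
    - [[0,0,1],[0,1,-0.4],1]
    - [[0,0,1],[0,1,-0.4],1]
    - [[0,0,1],[0,1,-0.4],1]

```text
t: 11.35
tool_pos: [0.5578, 0.0023, 0.5209]
tool_rot: [0.575, 1.483, -0.562]
contact_force: [-0.3, 0.5, -0.3]
opening: 0.0855
```

Call:
carry_out:
  increments:
    - [[0,0,1],[0,1,-0.4],1]
    - [[0,0,1],[0,1,-0.4],1]
    - [[0,0,1],[0,1,-0.4],1]
    - [[0,0,1],[0,1,-0.4],1]
    - [[0,0,1],[0,1,-0.4],1]
    - [[0,0,1],[0,1,-0.4],1]
    - [[0,0,1],[0,1,-0.4],1]
    - [[0,0,0.6],[0,1,-0.4],1]

```text
t: 12.15
tool_pos: [0.5565, 0.1665, 0.4568]
tool_rot: [-0.047, 1.559, 0.058]
contact_force: [-0.2, 0.1, 0.2]
opening: 0.0854
```

Call:
carry_out:
  increments:
    - [[0,0,0],[0,1,-1],1]
    - [[0,0,0],[0,1,-1],1]
    - [[0,0,0],[0,1,-1],1]
    - [[0,0,0],[0,0.5,0],1]
    - [[0,0,0],[0,0,0],1]

```text
t: 12.65
tool_pos: [0.556, 0.2397, 0.3958]
tool_rot: [-0.054, 1.557, 0.06]
contact_force: [0.1, -0.7, 0.7]
opening: 0.0857
```

```bash
cat >> h.py <<'E'
def wlook(name,queries):
    c=get_calibration("wrist");im,d=get_image("wrist");cv2.imwrite(f"pics/{name}.png",im)
    for q in queries:
        for r in masks_of("wrist",q):
            if r['p']<.35: continue
            m=r['region'];v,u=np.nonzero(m);P=atd(c,np.c_[u,v],d[v,u])
            print(q,round(r['p'],2),np.round(r['centre']),m.sum(),'z',np.percentile(P[:,2],[5,50,95]),end=' ')
            if 'stick' in q:
                T=P[(P[:,2]>np.percentile(P[:,2],90)-.004)]
                (cx,cy),_,_=rc=cv2.minAreaRect(T[:,:2].astype(np.float32));b=cv2.boxPoints(rc)
                e=[b[1]-b[0],b[2]-b[1]];e=max(e,key=np.linalg.norm);print('rect',np.round(rc[0],4),np.round(rc[1],4),'dir',np.round(e/np.linalg.norm(e),3))
            else:
                X=P[P[:,2]>np.percentile(P[:,2],95)-.008];cc,rr=cv2.minEnclosingCircle(X[:,:2].astype(np.float32));print('circ',np.round(cc,4),round(rr,4))
E
python3 - <<'E'
from h import *
st();turn([0,0,-1],[1,0,0]);wlook("w4",["stick1","dish1"])
E
```

```text
t 12.65 tcp [0.556  0.2397 0.3958] grasp [0.5579 0.2403 0.2409] F [ 0.1259 -0.7328  0.6768] open 0.0857 q [0.2841 0.0092 1.6722 0.0001 1.4471 0.2114]
fingers [ 0.0125  0.0038 -0.9999] jaw [0.9973 0.0726 0.0127]
turn (0.1rad units) [-0.0331  0.1261 -0.7266]
stick1 0.81 [282.  91.] 2644 z [0.0101 0.0121 0.0136] rect [0.5322 0.3397] [0.0351 0.1674] dir [ 0.055 -0.999]
stick1 0.74 [377. 117.] 3009 z [0.0009 0.0119 0.0134] rect [0.5841 0.324 ] [0.066  0.1795] dir [ 0.01 -1.  ]
dish1 0.9 [148. 112.] 4073 z [0.0043 0.0156 0.0368] circ [0.4638 0.3191] 0.0877
dish1 0.71 [310. 274.] 2621 z [0.0041 0.0134 0.0363] circ [0.5559 0.2301] 0.0843
dish1 0.58 [176. 268.] 3020 z [0.0044 0.018  0.0364] circ [0.475  0.2332] 0.1114
```

View pics/w4.png

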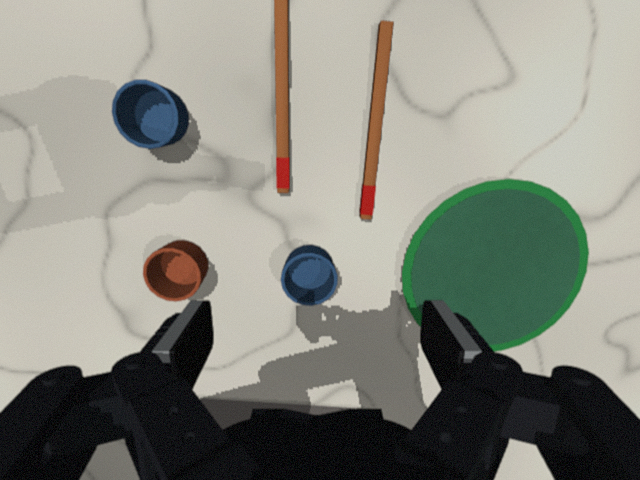

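```bash
cat >> h.py <<'E'
def wl2(name,queries,cam="wrist",pmin=.35,zs=.012,zd=.036,bbox=False):
    c=get_calibration(cam);im,d=get_image(cam);cv2.imwrite(f"pics/{name}.png",im)
    for q in queries:
        for r in masks_of(cam,q):
            if r['p']<pmin: continue
            m=r['region'];v,u=np.nonzero(m);P=atd(c,np.c_[u,v],d[v,u])
            print(q,round(r['p'],2),np.round(r['centre']),m.sum(),'px',u.min(),u.max(),v.min(),v.max(),'z90',round(np.percentile(P[:,2],90),4),end=' ')
            if 'stick' in q:
                X=atz(c,np.c_[u,v],zs)[:,:2];md=np.median(X,0);w=np.linalg.svd(X-md,full_matrices=False)[2][0]
                s=(X-md)@w;n=(X-md)@np.array([-w[1],w[0]]);a,b=np.percentile(s,[.5,99.5])
                print('ctr',np.round(md+w*(a+b)/2+np.median(n)*np.array([-w[1],w[0]]),4),'len',round(b-a,4),'dir',np.round(w,3))
            else:
                T=P[(P[:,2]>zd-.006)&(P[:,2]<zd+.006)][:,:2]
                from scipy.optimize import least_squares
                if len(T)<20: print();continue
                f=least_squares(lambda p:np.hypot(*(T-p[:2]).T)-.027,np.median(T,0),loss='soft_l1',f_scale=.003)
                print('circ',np.round(f.x,4),len(T),'res',round(np.median(abs(f.fun)),4))
E
python3 - <<'E'
from h import *
wl2("w5",["stick1","dish1"])
E
```

```text
stick1 0.75 [282.  91.] 2707 px 272 289 0 191 z90 0.0132 ctr [0.5213 0.3387] len 0.1648 dir [ 0.054 -0.999]
stick1 0.7 [373. 116.] 2814 px 359 391 19 217 z90 0.0131 ctr [0.6101 0.3242] len 0.1768 dir [ 0.007 -1.   ]
dish1 0.96 [311. 271.] 2689 px 280 336 243 303 z90 0.036 circ [0.5576 0.1746] 771 res 0.001
dish1 0.93 [149. 113.] 4236 px 111 187 78 147 z90 0.0362 circ [0.4056 0.3191] 1253 res 0.0011
dish1 0.65 [173. 268.] 3049 px 143 207 238 299 z90 0.0361 circ [0.4219 0.1703] 900 res 0.001
```

Call:
carry_out:
  increments:
    - [[0,0.1,-0.7],[0.9,1,-1],1]
    - [[0,0,0],[0.9,1,-1],1]
    - [[0,0,0],[0.8,1,-1],0.6]
    - [[0,0,0],[0,1,-1],0.5]
    - [[0,0,0],[0,0,0],0.5]

```text
t: 13.45
tool_pos: [0.6121, 0.3172, 0.32]
tool_rot: [0.011, 1.557, -0.002]
contact_force: [-0.2, -1.0, -0.7]
opening: 0.0441
```

```bash
python3 - <<'E'
from h import *
st();turn([0,0,-1],[1,0,0]);wl2("w6",["stick1","dish1"])
E
```

```text
t 13.45 tcp [0.6121 0.3172 0.32  ] grasp [0.6142 0.3181 0.165 ] F [-0.1767 -1.043  -0.7225] open 0.0441 q [0.3703 0.2575 1.5293 0.0001 1.3396 0.3791]
fingers [ 0.014   0.0056 -0.9999] jaw [ 0.9999 -0.0089  0.014 ]
turn (0.1rad units) [-0.0566  0.14    0.0884]
stick1 0.89 [310. 210.] 3192 px 300 319 103 321 z90 0.0131 ctr [0.611  0.3246] len 0.1773 dir [ 0.01 -1.  ]
stick1 0.64 [195. 185.] 4474 px 167 221 73 302 z90 0.0132 ctr [0.5225 0.3452] len 0.1774 dir [ 0.055 -0.999]
dish1 0.85 [ 45. 232.] 6115 px 0 95 196 275 z90 0.0359 circ [0.4062 0.3197] 1732 res 0.0009
dish1 0.8 [ 88. 375.] 1089 px 58 122 355 406 z90 0.0365 circ [0.3943 0.2078] 366 res 0.0045
dish1 0.76 [272. 381.] 1600 px 250 285 350 408 z90 0.0358 circ [0.6    0.2002] 327 res 0.0038
```

View pics/w6.png

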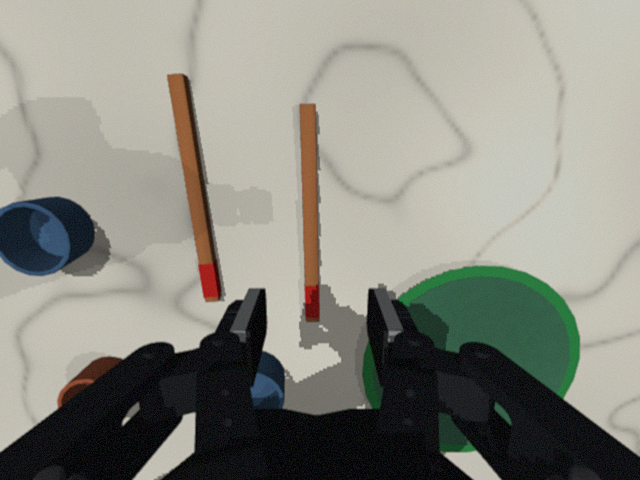

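Call:
carry_out:
  increments:
    - [[-0.05,0.14,0],[-0.05,0.3,-1],0.5]
    - [[0,0,0],[0,0,-1],0.5]
    - [[0,0,0],[0,0,-1],0.5]
    - [[0,0,0],[0,0,-1],0.5]
    - [[0,0,0],[0,0,-1],0.4]
    - [[0,0,0],[0,0,-1],0.4]
    - [[0,0,0],[0,0,-0.6],0.4]
    - [[0,0,0],[0,0,0],0.4]

```text
t: 14.4
tool_pos: [0.6122, 0.3181, 0.1927]
tool_rot: [0.017, 1.556, -0.009]
contact_force: [0.2, 0.3, 0.3]
opening: 0.0341
```

```bash
python3 - <<'E'
from h import *
st();turn([0,0,-1],[1,0,0])
c=get_calibration("wrist");im,d=get_image("wrist");cv2.imwrite("pics/w7.png",im)
E
```

```text
t 14.4 tcp [0.6122 0.3181 0.1927] grasp [0.6145 0.3189 0.0377] F [0.151  0.308  0.3416] open 0.0341 q [ 0.3716  0.3954  1.5889 -0.0008  1.1419  0.3883]
fingers [ 0.0146  0.0049 -0.9999] jaw [ 0.9998 -0.0164  0.0145]
turn (0.1rad units) [-0.05    0.1456  0.1641]
```

View pics/w7.png

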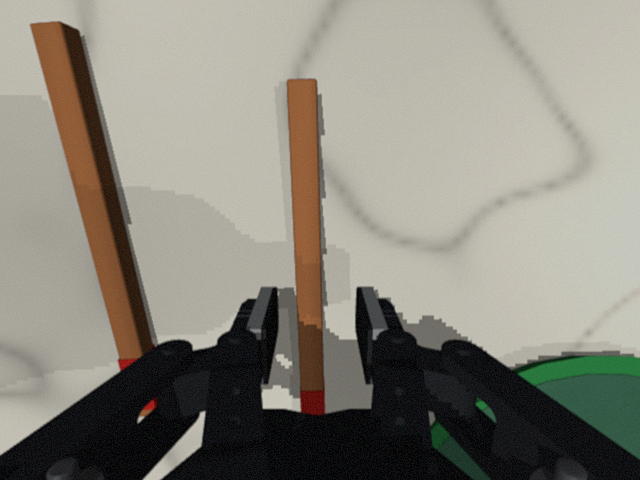

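Call:
carry_out:
  increments:
    - [[-0.05,0.15,0.15],[-0.1,0.4,-0.4],0.4]
    - [[0,0,0],[0,0,-0.35],0.4]
    - [[0,0,0],[0,0,0],0.3]
    - [[0,0,0],[0,0,0],0.05]
    - [[0,0,0],[0,0,0],0]
    - [[0,0,0],[0,0,0],0]
    - [[0,0,0],[0,0,0],0]
  squeeze: 50

```text
t: 15.15
tool_pos: [0.6123, 0.328, 0.183]
tool_rot: [0.003, 1.563, 0.003]
contact_force: [0.0, -0.1, -0.3]
opening: 0.0093
```

```bash
python3 - <<'E'
from h import *
st();turn([0,0,-1],[1,0,0])
E
```

```text
t 15.15 tcp [0.6123 0.328  0.183 ] grasp [0.6135 0.3285 0.028 ] F [ 0.0488 -0.1378 -0.3151] open 0.0093 q [0.3847 0.4189 1.5764 0.0003 1.138  0.3844]
fingers [ 0.0075  0.0034 -1.    ] jaw [1.     0.0001 0.0075]
turn (0.1rad units) [-0.0337  0.0748 -0.0014]
```

Call:
carry_out:
  increments:
    - [[0,0,0],[0,0,0],0.4]
    - [[0,0,0],[0,0,0],0.4]
    - [[-0.03,0.07,0],[-0.05,-0.2,-0.35],0.4]
    - [[0,0,0],[0,0,-0.2],0.4]
    - [[0,0,0],[0,0,0],0.4]

```text
t: 15.65
tool_pos: [0.6117, 0.3236, 0.1726]
tool_rot: [0.001, 1.57, 0.0]
contact_force: [-0.6, 1.2, 4.6]
opening: 0.0344
```

```bash
python3 - <<'E'
from h import *
st();wl2("w8",["stick1"])
E
```

```text
t 15.65 tcp [0.6117 0.3236 0.1726] grasp [0.6118 0.3237 0.0176] F [-0.6255  1.1578  4.6338] open 0.0344 q [0.3791 0.4289 1.5833 0.0003 1.1285 0.3792]
fingers [ 0.0008  0.0006 -1.    ] jaw [ 1.     -0.0002  0.0008]
stick1 0.87 [ 72. 181.] 17856 px 1 151 14 421 z90 0.0129 ctr [0.5236 0.357 ] len 0.1538 dir [ 0.056 -0.998]
stick1 0.8 [320. 233.] 9858 px 304 338 82 412 z90 0.0129 ctr [0.6136 0.3464] len 0.1347 dir [ 0.005 -1.   ]
```

View pics/w8.png

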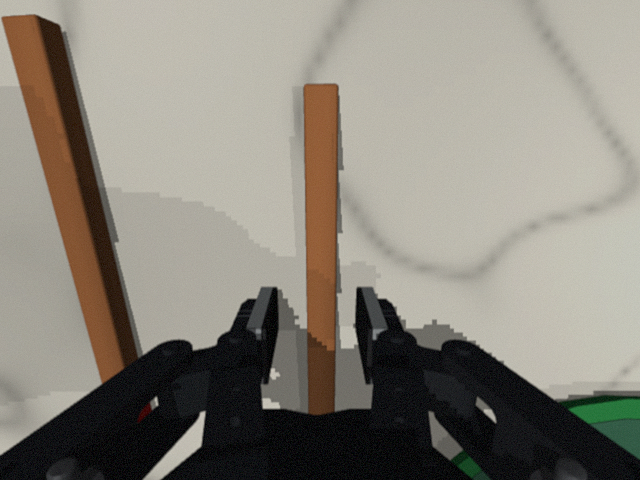

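Call:
carry_out:
  increments:
    - [[0,0,0],[0,0,0.25],0.4]
    - [[0,0,0],[0,0,0],0.2]
    - [[0,0,0],[0,0,0],0]
    - [[0,0,0],[0,0,0],0]
    - [[0,0,0],[0,0,0],0]
    - [[0,0,0],[0,0,0],0]

```text
t: 16.35
tool_pos: [0.6114, 0.3233, 0.177]
tool_rot: [0.0, 1.57, -0.0]
contact_force: [-0.9, 0.0, 1.0]
opening: 0.0102
```

```bash
python3 - <<'E'
from h import *
st()
E
```

```text
t 16.35 tcp [0.6114 0.3233 0.177 ] grasp [0.6115 0.3233 0.022 ] F [-0.8545  0.0029  1.0122] open 0.0102 q [ 0.379   0.4226  1.5833 -0.0002  1.1354  0.3792]
fingers [ 0.0004 -0.0001 -1.    ] jaw [ 1.     -0.0001  0.0004]
```

Call:
carry_out:
  increments:
    - [[0,0,0],[0,0,0.5],0]
    - [[0,0,0],[0,0,1],0]
    - [[0,0,0],[0,0,1],0]
    - [[0,0,0],[0,0,1],0]
    - [[0,0,0],[0,-0.3,1],0]
    - [[0,0,0],[0,-0.6,1],0]
    - [[0,0,0],[0,-1,0.8],0]
    - [[0,0,0],[0,-1,0.3],0]

```text
t: 17.15
tool_pos: [0.6091, 0.2651, 0.3148]
tool_rot: [-0.004, 1.573, 0.002]
contact_force: [0.4, 0.3, 0.4]
opening: 0.0104
```

```bash
python3 - <<'E'
from h import *
st();turn([0,0,-1],[1,0,0])
for cam in ["top","scene"]:
    im,d=get_image(cam);c=get_calibration(cam);cv2.imwrite(f"pics/{cam}9.png",im)
    v,u=np.nonzero(d>0);C=atd(c,np.c_[u,v],d[v,u])
    s=(C[:,2]>.045)&(C[:,2]<.064)&(abs(C[:,0]-.55)<.14)&(abs(C[:,1]+.12)<.13)
    Q=C[s];print(cam,len(Q),np.percentile(Q,[0.5,2,50,98,99.5],axis=0))
    print(cv2.minAreaRect(Q[:,:2].astype(np.float32)))
    for side,(ax,lo,hi) in {'+y':(1,-.03,.01)}.items():
        e=Q[(Q[:,ax]>lo)&(Q[:,ax]<hi)];print(side,len(e),np.polyfit(e[:,0],e[:,1],1),e[:,1].mean())
    for lo,hi in[(.42,.46),(.63,.68)]:
        e=Q[(Q[:,0]>lo)&(Q[:,0]<hi)];print('x',len(e),np.median(e,0),np.polyfit(e[:,1],e[:,0],1))
    b=im[200:300,240:400] if cam=="top" else im[180:330,240:400]
    cv2.imwrite(f"pics/{cam}9z.png",cv2.resize(b,None,fx=4,fy=4))
wl2("w9",["stick1"])
E
```

```text
t 17.15 tcp [0.6091 0.2651 0.3148] grasp [0.6087 0.265  0.1598] F [0.3506 0.2732 0.4248] open 0.0104 q [ 0.2987  0.2108  1.5933 -0.0003  1.3403  0.2949]
fingers [-0.0026 -0.0011 -1.    ] jaw [ 1.      0.0039 -0.0026]
turn (0.1rad units) [ 0.011  -0.0256 -0.0387]
top 586 [[ 0.4339 -0.2483  0.0451]
 [ 0.4341 -0.2455  0.0453]
 [ 0.5256 -0.1002  0.0541]
 [ 0.6547 -0.0112  0.0603]
 [ 0.6553 -0.0108  0.0613]]
((0.5441100597381592, -0.1300964653491974), (0.23794154822826385, 0.2210693508386612), 89.2022933959961)
+y 177 [-0.0153 -0.007 ] -0.015332627134670502
x 194 [ 0.437  -0.1208  0.0543] [0.0032 0.4391]
x 202 [ 0.6504 -0.1146  0.0542] [-0.0027  0.6497]
scene 853 [[ 0.431  -0.2355  0.0451]
 [ 0.4329 -0.2335  0.0456]
 [ 0.5492 -0.1371  0.0539]
 [ 0.6558 -0.0075  0.0624]
 [ 0.6571 -0.0064  0.0639]]
((0.5434170961380005, -0.12217964977025986), (0.23198191821575165, 0.22596001625061035), 88.8332290649414)
+y 248 [-0.0127 -0.005 ] -0.01190661541035891
x 225 [ 0.4373 -0.1154  0.054 ] [0.0048 0.4395]
x 232 [ 0.6524 -0.1188  0.0539] [0.0179 0.6525]
stick1 0.78 [198. 116.] 5103 px 171 224 0 239 z90 0.0132 ctr [0.5227 0.3387] len 0.1645 dir [ 0.055 -0.998]
stick1 0.63 [318. 232.] 9568 px 299 333 84 413 z90 0.1498 ctr [0.6081 0.2283] len 0.2819 dir [ 0.002 -1.   ]
```

View pics/w9.png

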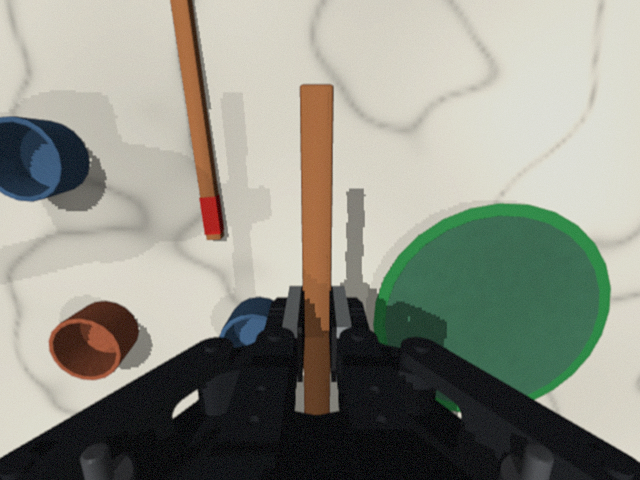

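View pics/top9z.png

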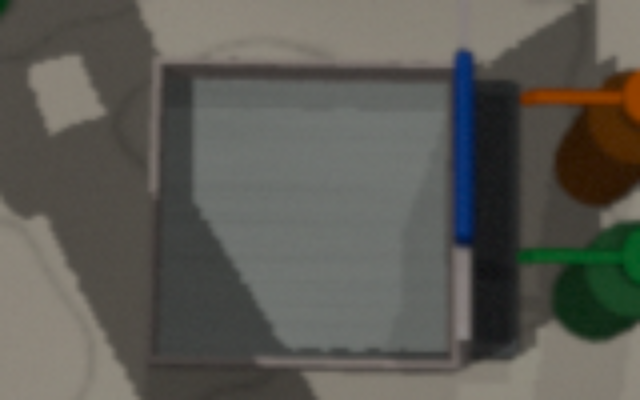

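Call:
carry_out:
  increments:
    - [[0,0,0],[0.2,-1,0],0]
    - [[0,0,0],[0.2,-1,0],0]
    - [[0,0,0],[0.2,-1,0],0]
    - [[0,0,0],[0,-1,0],0]
    - [[0,0,0],[0,-1,0],0]
    - [[0,0,0],[0,-1,0],0]
    - [[0,0,0],[0,-1,0],0]
    - [[0,0,0],[0,-1,0],0]

```text
t: 18.15
tool_pos: [0.6171, 0.1062, 0.2978]
tool_rot: [-0.01, 1.598, 0.008]
contact_force: [-0.4, -0.0, -0.4]
opening: 0.01
```

Call:
carry_out:
  increments:
    - [[0,0,0],[0.1,-1,0],0]
    - [[0,0,0],[0,-1,0],0]
    - [[0,0,0],[0,-1,0],0]
    - [[0,0,0],[0,-1,-0.3],0]
    - [[0,0,0],[0,-1,-0.5],0]
    - [[0,0,0],[0,-1,-0.5],0]
    - [[0,0,0],[0,-1,-0.5],0]
    - [[0,0,0],[0,-0.7,-0.5],0]

```text
t: 18.95
tool_pos: [0.617, -0.0493, 0.2392]
tool_rot: [-0.011, 1.613, 0.016]
contact_force: [-0.4, 1.1, 0.7]
opening: 0.0103
```

```bash
python3 - <<'E'
from h import *
st();turn([0,0,-1],[1,0,0])
E
```

```text
t 18.95 tcp [ 0.617  -0.0493  0.2392] grasp [ 0.6104 -0.0488  0.0843] F [-0.4116  1.1297  0.6702] open 0.0103 q [-0.1989  0.2018  1.7405 -0.0058  1.2417 -0.2138]
fingers [-0.0426  0.003  -0.9991] jaw [ 0.999   0.0169 -0.0425]
turn (0.1rad units) [-0.0332 -0.4257 -0.1684]
```

Call:
carry_out:
  increments:
    - [[0,-0.4,-0.15],[0.15,-1,0.4],0]
    - [[0,-0.05,0],[0,-1,0.1],0]
    - [[0,0,0],[0,-1,0],0]
    - [[0,0,0],[0,-0.4,0],0]
    - [[0,0,0],[0,0,0],0]

```text
t: 19.45
tool_pos: [0.618, -0.1185, 0.24]
tool_rot: [0.005, 1.58, 0.008]
contact_force: [-0.1, 0.0, -0.3]
opening: 0.0102
```

```bash
python3 - <<'E'
from h import *
st();turn([0,0,-1],[1,0,0])
c=get_calibration("wrist");im,d=get_image("wrist");cv2.imwrite("pics/w10.png",im)
E
```

```text
t 19.45 tcp [ 0.618  -0.1185  0.24  ] grasp [ 0.6167 -0.1172  0.085 ] F [-0.0722  0.0029 -0.2799] open 0.0102 q [-0.3086  0.2155  1.7227  0.006   1.2144 -0.3125]
fingers [-0.0088  0.0087 -0.9999] jaw [ 1.      0.0018 -0.0088]
turn (0.1rad units) [-0.0869 -0.0882 -0.0181]
```

View pics/w10.png

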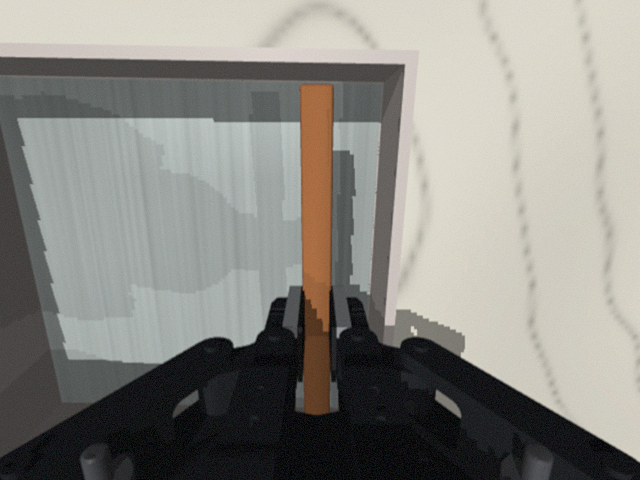

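Call:
carry_out:
  increments:
    - [[-0.08,-0.08,0],[0.1,-0.05,-0.8],0]
    - [[0,0,0],[0,0,-0.8],0]
    - [[0,0,0],[0,0,-0.7],0]
    - [[0,0,0],[0,0,-0.3],0]
    - [[0,0,0],[0,0,0],0]

```text
t: 20.0
tool_pos: [0.6204, -0.1154, 0.185]
tool_rot: [-0.003, 1.572, 0.006]
contact_force: [-0.5, -2.6, 3.7]
opening: 0.0104
```

```bash
python3 - <<'E'
from h import *
st();turn([0,0,-1],[1,0,0])
E
```

```text
t 20.0 tcp [ 0.6204 -0.1154  0.185 ] grasp [ 0.6202 -0.1151  0.03  ] F [-0.5184 -2.6398  3.7377] open 0.0104 q [-0.302   0.2901  1.7385  0.0017  1.1145 -0.3088]
fingers [-0.001   0.0019 -1.    ] jaw [ 1.      0.0061 -0.001 ]
turn (0.1rad units) [-0.0192 -0.01   -0.0605]
```

Call:
carry_out:
  increments:
    - [[0,0,0],[0,0,0],0.25]
    - [[0,0,0],[0,0,0],0.25]
    - [[0,0,0],[0,0,0.5],0.25]
    - [[0,0,0],[0,0,1],0.25]
    - [[0,0,0],[0,0,1],0.25]
    - [[0,0,0],[0,0.3,1],0.4]
    - [[0,0,0],[-0.3,1,1],0.5]
    - [[0,0,0],[-0.3,1,0.5],0.5]

```text
t: 20.8
tool_pos: [0.6054, -0.0698, 0.293]
tool_rot: [-0.001, 1.586, 0.005]
contact_force: [0.3, 0.6, 0.2]
opening: 0.0425
```

Call:
carry_out:
  increments:
    - [[0,0,0],[-0.3,1,0],0.5]
    - [[0,0,0],[-0.3,1,0],0.5]
    - [[0,0,0],[-0.3,1,0],0.5]
    - [[0,0,0],[-0.3,1,0],0.5]
    - [[0,0,0],[-0.3,1,0],0.5]
    - [[0,0,0],[-0.3,1,0],0.5]
    - [[0,0,0],[-0.3,1,0],0.5]
    - [[0,0,0],[-0.3,1,0],0.5]

```text
t: 21.6
tool_pos: [0.558, 0.0974, 0.3079]
tool_rot: [-0.001, 1.562, 0.006]
contact_force: [0.2, 0.1, -0.4]
opening: 0.0429
```

Call:
carry_out:
  increments:
    - [[0,0,0],[-0.3,1,0],0.5]
    - [[0,0,0],[-0.3,1,0],0.5]
    - [[0,0,0],[-0.3,1,0],0.5]
    - [[0,0,0],[-0.3,1,0],0.5]
    - [[0,0,0.2],[-0.3,1,0],0.5]
    - [[0,0,0.2],[-0.3,1,0],0.5]
    - [[0,0,0.2],[-0.3,1,0],0.5]
    - [[0,0,0],[-0.3,1,0],0.5]

```text
t: 22.4
tool_pos: [0.5085, 0.266, 0.3186]
tool_rot: [-0.045, 1.546, 0.061]
contact_force: [-0.2, -0.6, 1.0]
opening: 0.0425
```

```bash
python3 - <<'E'
from h import *
st();turn([0,0,-1],[.998,.055,0])
wl2("w11",["stick1","dish1"])
im,d=get_image("scene");cv2.imwrite("pics/s11.png",im)
E
```

```text
t 22.4 tcp [0.5085 0.266  0.3186] grasp [0.5122 0.2677 0.1636] F [-0.1713 -0.6228  1.0101] open 0.0425 q [ 0.3519 -0.0064  1.8204  0.0021  1.3013  0.2832]
fingers [ 0.024   0.011  -0.9997] jaw [0.9974 0.068  0.0246]
turn (0.1rad units) [-0.1082  0.2402 -0.131 ]
stick1 0.69 [331. 118.] 4196 px 320 342 0 246 z90 0.0131 ctr [0.5206 0.3429] len 0.1738 dir [ 0.057 -0.998]
dish1 0.79 [164. 154.] 6145 px 119 212 115 198 z90 0.0362 circ [0.4055 0.3194] 1843 res 0.0011
dish1 0.71 [193. 323.] 2137 px 157 225 300 350 z90 0.0358 circ [0.4218 0.17  ] 495 res 0.0009
dish1 0.61 [350. 344.] 2977 px 325 375 303 381 z90 0.0358 circ [0.5579 0.1749] 815 res 0.0009
```

View pics/w11.png

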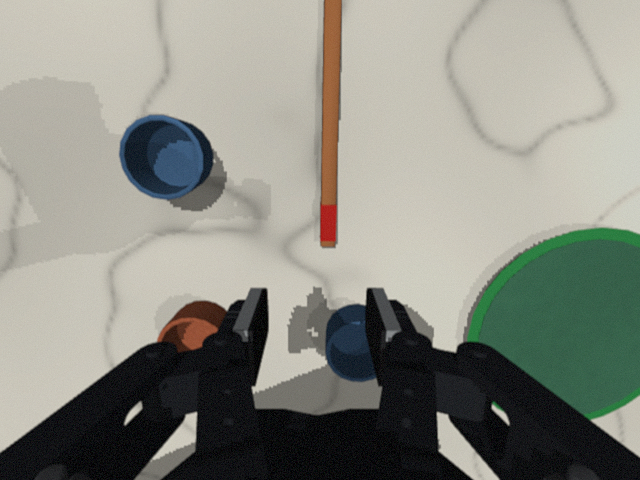

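View pics/s11.png

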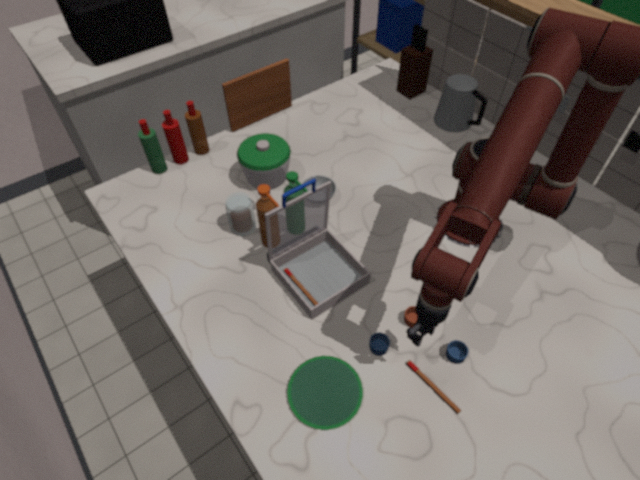

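Call:
carry_out:
  increments:
    - [[-0.1,0.2,-0.1],[0.7,1,-0.5],0.5]
    - [[0,0.05,0],[0,1,-1],0.5]
    - [[0,0,0],[0,1,-1],0.5]
    - [[0,0,0],[0,0.85,-1],0.45]
    - [[0,0,0],[0,0,-1],0.4]
    - [[0,0,0],[0,0,-1],0.4]
    - [[0,0,0],[0,0,-0.5],0.4]
    - [[0,0,0],[0,0,0],0.4]

```text
t: 23.4
tool_pos: [0.5277, 0.3385, 0.1985]
tool_rot: [-0.038, 1.565, 0.039]
contact_force: [-0.4, -0.7, -0.1]
opening: 0.0345
```

```bash
python3 - <<'E'
from h import *
st();turn([0,0,-1],[.998,.055,0])
wl2("w12",["stick1"])
E
```

```text
t 23.4 tcp [0.5277 0.3385 0.1985] grasp [0.5286 0.3387 0.0435] F [-0.4157 -0.6876 -0.114 ] open 0.0345 q [ 0.4521  0.2614  1.7473 -0.0021  1.1272  0.404 ]
fingers [ 0.0059  0.0008 -1.    ] jaw [0.9988 0.049  0.006 ]
turn (0.1rad units) [-0.0083  0.0592  0.0604]
stick1 0.68 [299. 233.] 8396 px 282 314 76 412 z90 0.013 ctr [0.5205 0.3523] len 0.1635 dir [ 0.057 -0.998]
```

View pics/w12.png

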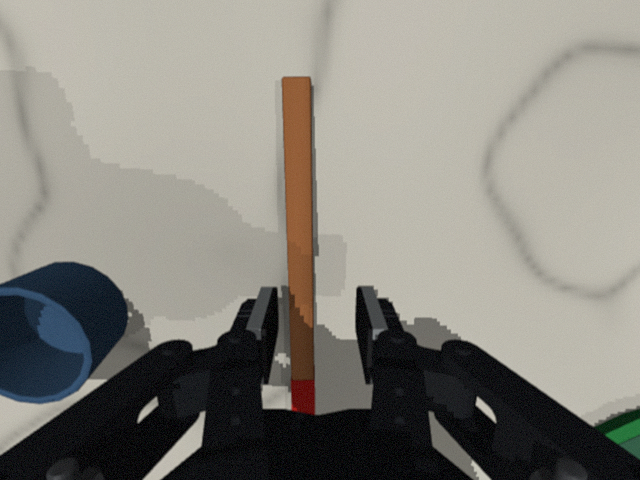

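Call:
carry_out:
  increments:
    - [[0,0.05,0.05],[-0.4,0.35,-0.5],0.4]
    - [[0,0,0],[0,0,-0.5],0.4]
    - [[0,0,0],[0,0,-0.15],0.4]
    - [[0,0,0],[0,0,0],0.4]

```text
t: 23.9
tool_pos: [0.5209, 0.3469, 0.1794]
tool_rot: [-0.039, 1.562, 0.046]
contact_force: [-1.2, -1.0, -0.3]
opening: 0.034
```

```bash
python3 - <<'E'
from h import *
st();turn([0,0,-1],[.998,.055,0])
E
```

```text
t 23.9 tcp [0.5209 0.3469 0.1794] grasp [0.5222 0.3477 0.0244] F [-1.2078 -1.0148 -0.2692] open 0.034 q [0.4686 0.2854 1.7557 0.0007 1.0905 0.4142]
fingers [ 0.0087  0.0051 -0.9999] jaw [0.9985 0.0541 0.0089]
turn (0.1rad units) [-0.0507  0.0865  0.0093]
```

Call:
carry_out:
  increments:
    - [[-0.05,0.08,0],[0,-0.1,-0.15],0.35]
    - [[0,0,0],[0,0,0],0.1]
    - [[0,0,0],[0,0,0],0]
    - [[0,0,0],[0,0,0],0]
    - [[0,0,0],[0,0,0],0]
    - [[0,0,0],[0,0,0],0]
  squeeze: 50

```text
t: 24.5
tool_pos: [0.5214, 0.3449, 0.1771]
tool_rot: [-0.042, 1.569, 0.043]
contact_force: [-0.2, -0.6, -0.0]
opening: 0.0103
```

```bash
python3 - <<'E'
from h import *
st()
E
```

```text
t 24.5 tcp [0.5214 0.3449 0.1771] grasp [0.5217 0.3449 0.0221] F [-0.155  -0.604  -0.0286] open 0.0103 q [ 0.4655  0.2892  1.7555 -0.0005  1.0954  0.4116]
fingers [ 0.0015  0.0003 -1.    ] jaw [0.9985 0.0541 0.0015]
```

Call:
carry_out:
  increments:
    - [[0,0,0],[0,0,0.5],0]
    - [[0,0,0],[0,0,1],0]
    - [[0,0,0],[0,-0.2,1],0]
    - [[0,0,0],[0,-0.5,1],0]
    - [[0,0,0],[0.1,-1,1],0]
    - [[0,0,-0.2],[0.2,-1,1],0]
    - [[0,0,-0.2],[0.2,-1,0.6],0]
    - [[0,0,-0.2],[0.2,-1,0],0]

```text
t: 25.3
tool_pos: [0.5343, 0.2498, 0.3089]
tool_rot: [0.004, 1.566, -0.002]
contact_force: [-0.1, 0.3, 0.1]
opening: 0.0108
```

Call:
carry_out:
  increments:
    - [[0,0,0],[0.2,-1,0],0]
    - [[0,0,0],[0.2,-1,0],0]
    - [[0,0,0],[0.2,-1,0],0]
    - [[0,0,0],[0.2,-1,0],0]
    - [[0,0,0],[0.2,-1,0],0]
    - [[0,0,0],[0.2,-1,0],0]
    - [[0,0,0],[0.2,-1,0],0]
    - [[0,0,0],[0.2,-1,0],0]

```text
t: 26.1
tool_pos: [0.5671, 0.0833, 0.3185]
tool_rot: [0.005, 1.555, 0.0]
contact_force: [-0.9, -0.1, 0.0]
opening: 0.0101
```

```bash
python3 - <<'E'
from h import *
st();turn([0,0,-1],[1,0,0])
E
```

```text
t 26.1 tcp [0.5671 0.0833 0.3185] grasp [0.5696 0.0837 0.1636] F [-0.8851 -0.1442  0.0001] open 0.0101 q [ 0.0154 -0.0053  1.8193  0.003   1.3115  0.0177]
fingers [ 0.016   0.0031 -0.9999] jaw [ 0.9999 -0.003   0.016 ]
turn (0.1rad units) [-0.0317  0.1604  0.0302]
```

Call:
carry_out:
  increments:
    - [[0,0.1,0],[0.2,-1,0],0]
    - [[0,0,0],[0.2,-1,0],0]
    - [[0,0,0],[0.2,-1,0],0]
    - [[0,0,0],[0.2,-1,0],0]
    - [[0,0,0],[0.2,-1,-0.3],0]
    - [[0,0,0],[0.1,-1,-0.5],0]
    - [[0,0,0],[0.1,-1,-0.7],0]
    - [[0,0,0],[0,-1,-0.7],0]

```text
t: 26.9
tool_pos: [0.5929, -0.0838, 0.2844]
tool_rot: [0.003, 1.55, -0.002]
contact_force: [-1.1, -0.5, -0.3]
opening: 0.0101
```

Call:
carry_out:
  increments:
    - [[0,0,0],[0,-0.9,-0.7],0]
    - [[0,0,0],[0,-0.5,-0.4],0]
    - [[0,0,0],[0,0,0],0]

```text
t: 27.2
tool_pos: [0.5923, -0.1148, 0.2619]
tool_rot: [0.005, 1.551, -0.004]
contact_force: [-0.3, -0.2, -0.4]
opening: 0.0102
```

```bash
python3 - <<'E'
from h import *
st();turn([0,0,-1],[1,0,0])
wl2("w13",["stick1"])
E
```

```text
t 27.2 tcp [ 0.5923 -0.1148  0.2619] grasp [ 0.5954 -0.1147  0.1069] F [-0.347  -0.2478 -0.3834] open 0.0102 q [-0.316   0.1255  1.7843  0.0073  1.2135 -0.3128]
fingers [ 0.0196  0.0008 -0.9998] jaw [ 0.9998 -0.0057  0.0196]
turn (0.1rad units) [-0.0084  0.1956  0.0569]
stick1 0.96 [315. 235.] 9445 px 300 333 86 413 z90 0.0981 ctr [ 0.5968 -0.129 ] len 0.226 dir [-0.006 -1.   ]
stick1 0.56 [349. 197.] 4018 px 338 362 102 297 z90 0.0179 ctr [ 0.6181 -0.0852] len 0.1222 dir [ 0.009 -1.   ]
```

View pics/w13.png

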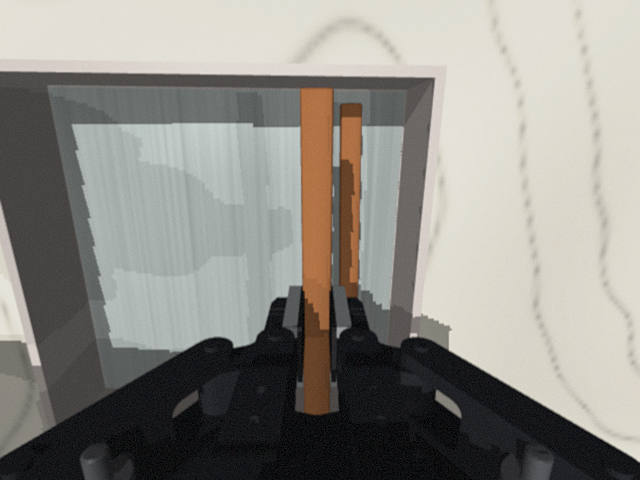

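Call:
carry_out:
  increments:
    - [[0,0.2,0.05],[-0.25,-0.25,-0.8],0]
    - [[0,0,0],[0,0,-1],0]
    - [[0,0,0],[0,0,-1],0]
    - [[0,0,0],[0,0,-0.5],0]
    - [[0,0,0],[0,0,-0.2],0]
    - [[0,0,0],[0,0,0],0]

```text
t: 27.9
tool_pos: [0.5876, -0.1161, 0.1921]
tool_rot: [-0.006, 1.569, 0.005]
contact_force: [0.6, -0.4, 0.5]
opening: 0.0104
```

```bash
python3 - <<'E'
from h import *
st();turn([0,0,-1],[1,0,0])
E
```

```text
t 27.9 tcp [ 0.5876 -0.1161  0.1921] grasp [ 0.5879 -0.1162  0.0371] F [ 0.606  -0.3959  0.4871] open 0.0104 q [-0.3194  0.213   1.8179  0.0002  1.1085 -0.3264]
fingers [ 0.0022 -0.0006 -1.    ] jaw [1.     0.007  0.0022]
turn (0.1rad units) [ 0.0058  0.022  -0.0699]
```

Call:
carry_out:
  increments:
    - [[0,0,0],[0,-0.1,-0.45],0]
    - [[0,0,0],[0,0,0],0]
    - [[0,0,0],[0,0,0],0.22]
    - [[0,0,0],[0,0,0],0.22]
    - [[0,0,0],[0,0,0.5],0.22]
    - [[0,0,0],[0,0,1],0.22]
    - [[0,0,0],[0,0.1,1],0.3]
    - [[0,0,0],[0,0.3,1],0.4]

```text
t: 28.7
tool_pos: [0.5876, -0.1106, 0.2567]
tool_rot: [-0.006, 1.569, 0.004]
contact_force: [0.3, -1.0, 0.3]
opening: 0.0339
```

Call:
carry_out:
  increments:
    - [[0,0,0],[0,0.8,1],1]
    - [[0,0,0],[0,1,0.5],1]
    - [[0,0,0],[0,1,0],1]
    - [[0,0,0],[0,0,0],1]

```text
t: 29.1
tool_pos: [0.5894, -0.0535, 0.2984]
tool_rot: [-0.007, 1.555, 0.001]
contact_force: [0.3, -0.1, 0.5]
opening: 0.0854
```

```bash
python3 - <<'E'
from h import *
st();turn([0,0,-1],[0,1,0]);turn([0,0,-1],[1,0,0])
wl2("w14",["stick1","dish1"])
wl2("t14",["stick1","dish1"],cam="top")
wl2("s14",["stick1","dish1"],cam="scene")
E
```

```text
t 29.1 tcp [ 0.5894 -0.0535  0.2984] grasp [ 0.5919 -0.0541  0.1435] F [ 0.339  -0.1287  0.5137] open 0.0854 q [-0.2161  0.0588  1.7895 -0.0005  1.2766 -0.2213]
fingers [ 0.0162 -0.0041 -0.9999] jaw [0.9999 0.0054 0.0162]
turn (0.1rad units) [-0.0948  0.1593 15.6542]
turn (0.1rad units) [ 0.0411  0.1619 -0.0534]
stick1 0.81 [346. 295.] 3263 px 337 357 194 402 z90 0.018 ctr [ 0.618  -0.1144] len 0.181 dir [ 0.007 -1.   ]
stick1 0.72 [310. 301.] 3194 px 302 318 200 407 z90 0.018 ctr [ 0.5894 -0.1197] len 0.1827 dir [ 0.009 -1.   ]
stick1 0.71 [329. 236.] 187 px 306 345 237 241 z90 0.0219 ctr [ 0.5898 -0.1513] len 0.1145 dir [ 0.018 -1.   ]
stick1 0.7 [327. 228.] 154 px 309 344 228 232 z90 0.0212 ctr [ 0.6171 -0.1543] len 0.103 dir [ 0.025 -1.   ]
dish1 0.9 [216. 248.] 379 px 203 225 239 260 z90 0.0367 circ [0.5562 0.1705] 92 res 0.0011
dish1 0.79 [163. 302.] 374 px 151 172 292 312 z90 0.0375 circ [0.4034 0.3158] 106 res 0.0012
dish1 0.62 [339. 263.] 4673 px 278 369 197 292 z90 0.0559 circ [ 0.5482 -0.2451] 519 res 0.0287
dish1 0.6 [216. 298.] 310 px 205 224 287 306 z90 0.0354 circ [0.4201 0.1657] 69 res 0.0013
stick1 0.75 [301. 286.] 247 px 283 317 268 305 z90 0.0205 ctr [ 0.6175 -0.1233] len 0.1679 dir [-0.016  1.   ]
stick1 0.7 [312. 285.] 171 px 290 325 262 300 z90 0.0211 ctr [ 0.588  -0.1246] len 0.1724 dir [-0.012  1.   ]
dish1 0.9 [376. 344.] 374 px 370 388 332 355 z90 0.0363 circ [0.5569 0.1738] 100 res 0.0011
dish1 0.72 [412. 316.] 358 px 404 424 306 327 z90 0.0368 circ [0.4207 0.1696] 102 res 0.0014
dish1 0.69 [458. 353.] 444 px 446 468 339 363 z90 0.0372 circ [0.404  0.3181] 126 res 0.0011
dish1 0.6 [261. 207.] 665 px 255 278 185 246 z90 0.2444
```

View pics/w14.png

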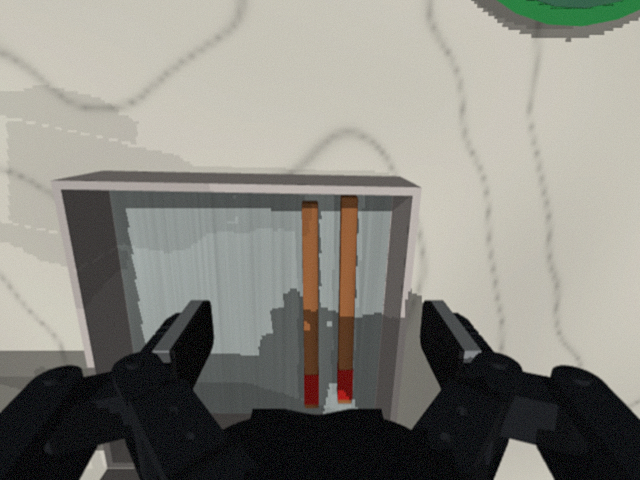

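View pics/s14.png

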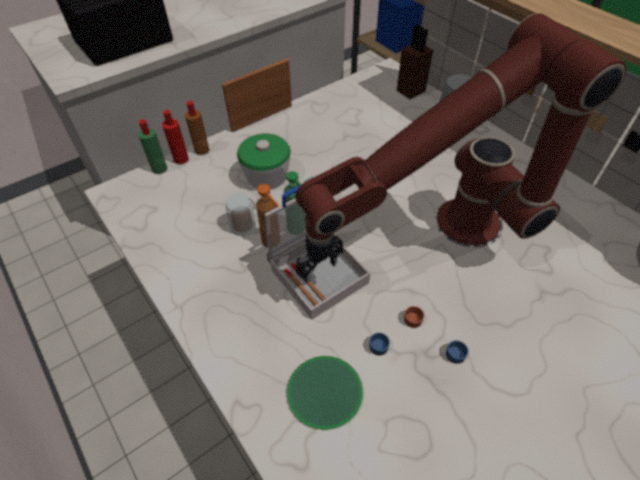

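Call:
carry_out:
  increments:
    - [[0,0.15,0],[-0.1,1,0],1]
    - [[0,0,0],[-0.15,1,0],1]
    - [[0,0,0],[-0.15,1,0],1]
    - [[0,0,0],[-0.15,1,0],1]
    - [[0,0,0],[-0.15,1,0],1]
    - [[0,0,0],[-0.15,1,0],1]
    - [[0,0,0],[-0.15,1,0],1]
    - [[0,0,0],[-0.15,1,0],1]

```text
t: 30.35
tool_pos: [0.5654, 0.105, 0.2938]
tool_rot: [0.001, 1.577, -0.009]
contact_force: [0.2, 0.3, 0.9]
opening: 0.0854
```

Call:
carry_out:
  increments:
    - [[0,0,0],[-0.15,1,0],1]
    - [[0,0,0],[-0.1,1,0],1]
    - [[0,0,0],[0,0,0],1]

```text
t: 30.65
tool_pos: [0.5597, 0.1476, 0.2929]
tool_rot: [0.001, 1.579, -0.007]
contact_force: [-0.3, -0.8, -0.5]
opening: 0.0854
```

```bash
python3 - <<'E'
from h import *
st();turn([0,0,-1],[1,0,0])
wl2("w15",["dish1"])
wl2("s15",["dish1"],cam="scene")
E
```

```text
t 30.65 tcp [0.5597 0.1476 0.2929] grasp [0.5585 0.1469 0.1379] F [-0.3371 -0.8495 -0.4829] open 0.0854 q [ 0.1298  0.0408  1.818  -0.0035  1.2912  0.1359]
fingers [-0.008  -0.0044 -1.    ] jaw [ 1.     -0.0051 -0.0079]
turn (0.1rad units) [ 0.0443 -0.0796  0.0509]
dish1 0.9 [115. 211.] 7133 px 65 170 169 255 z90 0.0362 circ [0.4225 0.1696] 2196 res 0.001
dish1 0.84 [319. 205.] 6094 px 273 361 162 250 z90 0.0362 circ [0.5577 0.174 ] 1801 res 0.0011
dish1 0.61 [71.  5.] 1024 px 24 108 0 18 z90 0.0351 circ [0.4053 0.3176] 212 res 0.0003
dish1 0.88 [459. 352.] 423 px 446 468 340 363 z90 0.037 circ [0.4043 0.3184] 126 res 0.001
dish1 0.84 [378. 343.] 395 px 370 389 332 355 z90 0.0358 circ [0.5568 0.1737] 106 res 0.0011
dish1 0.77 [411. 318.] 353 px 405 424 306 327 z90 0.0366 circ [0.4206 0.1698] 97 res 0.0013
```

View pics/w15.png

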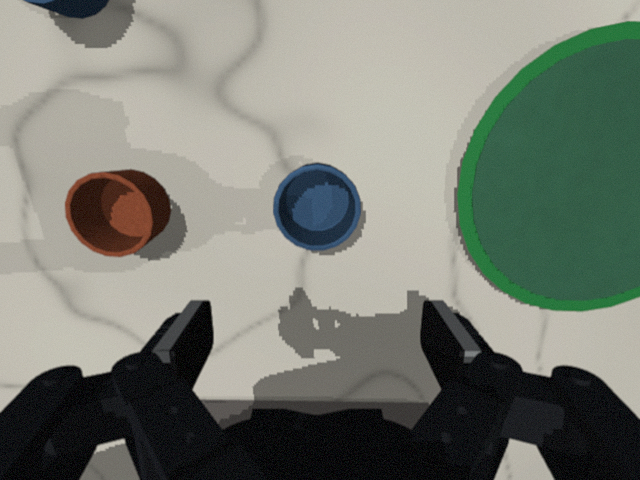

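Call:
carry_out:
  increments:
    - [[0,-0.08,0],[-0.05,1,-0.5],1]
    - [[0,0,0],[0,0.4,-1],1]
    - [[0,0,0],[0,0,-1],1]
    - [[0,0,0],[0,0,-1],1]
    - [[0,0,0],[0,0,-1],1]
    - [[0,0,0],[0,0,-0.6],1]
    - [[0,0,0],[0,0,0],1]

```text
t: 31.55
tool_pos: [0.5615, 0.1676, 0.1896]
tool_rot: [0.009, 1.565, -0.018]
contact_force: [-0.3, 0.4, -0.3]
opening: 0.0856
```

```bash
python3 - <<'E'
from h import *
st();turn([0,0,-1],[1,0,0])
wl2("w16",["dish1"])
E
```

```text
t 31.55 tcp [0.5615 0.1676 0.1896] grasp [0.5623 0.1667 0.0346] F [-0.3441  0.4306 -0.2577] open 0.0856 q [ 0.1644  0.1891  1.8508 -0.0077  1.0974  0.1853]
fingers [ 0.0054 -0.006  -1.    ] jaw [ 0.9998 -0.0174  0.0055]
turn (0.1rad units) [0.06   0.0541 0.1742]
dish1 0.76 [ 29. 305.] 8536 px 0 81 241 388 z90 0.0358 circ [0.4224 0.1698] 2189 res 0.0007
dish1 0.68 [307. 305.] 16969 px 232 377 226 376 z90 0.0361 circ [0.5579 0.1744] 5511 res 0.0011
```

View pics/w16.png

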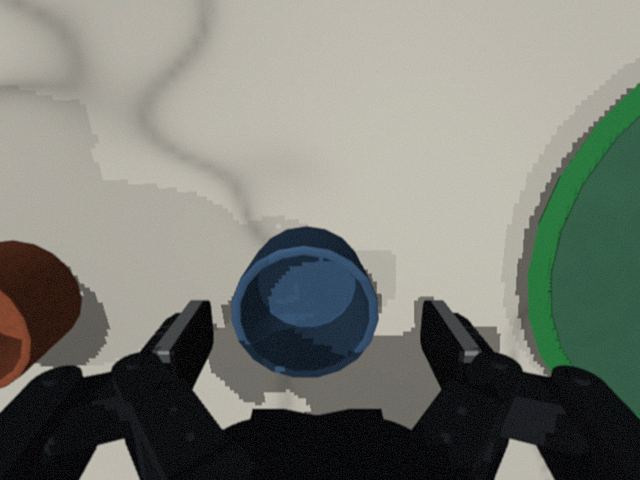

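Call:
carry_out:
  increments:
    - [[0.05,0.05,0.15],[-0.25,0.45,-0.25],1]
    - [[0,0,0],[0,0,0],0.7]
    - [[0,0,0],[0,0,0],0.5]
    - [[0,0,0],[0,0,0],0.4]
    - [[0,0,0],[0,0,0],0.4]
    - [[0,0,0],[0,0,0],0.4]
  squeeze: 40

```text
t: 32.25
tool_pos: [0.5588, 0.1784, 0.1911]
tool_rot: [0.002, 1.56, 0.001]
contact_force: [-0.3, 0.2, -1.5]
opening: 0.0562
```

```bash
python3 - <<'E'
from h import *
st();turn([0,0,-1],[1,0,0])
wl2("w17",["dish1"])
E
```

```text
t 32.25 tcp [0.5588 0.1784 0.1911] grasp [0.5605 0.1786 0.0361] F [-0.2926  0.1589 -1.4778] open 0.0562 q [ 0.1822  0.1863  1.8511 -0.0004  1.0931  0.1828]
fingers [ 0.011   0.0016 -0.9999] jaw [ 0.9999 -0.0004  0.011 ]
turn (0.1rad units) [-0.0165  0.1102  0.0035]
dish1 0.88 [317. 326.] 16279 px 246 387 249 398 z90 0.0368 circ [0.5605 0.1752] 5551 res 0.0011
```

View pics/w17.png

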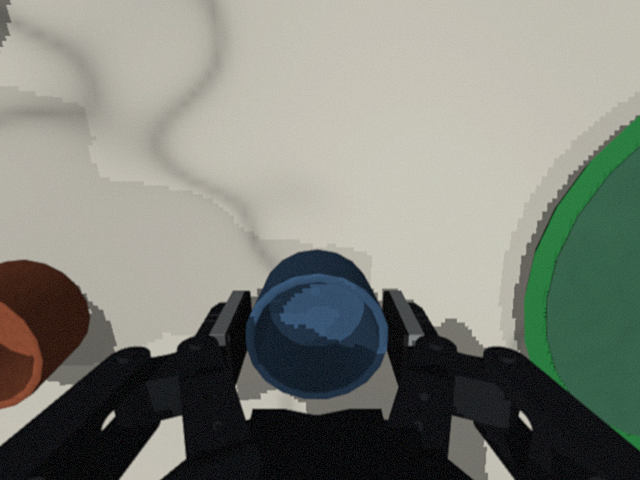

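Call:
carry_out:
  increments:
    - [[0,0,0],[0,0,0.4],0.4]
    - [[0,0,0],[0,0,0.8],0.4]
    - [[0,0,0],[0,0,1],0.4]
    - [[0,0,0],[0,-0.2,1],0.4]
    - [[0,0,0],[0,-0.5,1],0.4]
    - [[0,0,0],[-0.1,-0.9,0.8],0.4]
    - [[0,0,0],[-0.15,-0.9,0.3],0.4]
    - [[0,0,0],[-0.15,-0.9,0],0.4]

```text
t: 33.15
tool_pos: [0.55, 0.1098, 0.3096]
tool_rot: [-0.001, 1.554, 0.004]
contact_force: [-0.1, -0.1, -0.3]
opening: 0.0564
```

```bash
python3 - <<'E'
from h import *
st();turn([0,0,-1],[1,0,0])
wl2("w18",["dish1"])
E
```

```text
t 33.15 tcp [0.55   0.1098 0.3096] grasp [0.5526 0.1101 0.1546] F [-0.1138 -0.0725 -0.3445] open 0.0564 q [ 0.0642 -0.0256  1.8551  0.001   1.2956  0.0607]
fingers [ 0.0164  0.002  -0.9999] jaw [0.9999 0.0032 0.0164]
turn (0.1rad units) [-0.0195  0.164  -0.0321]
dish1 0.61 [120. 153.] 6991 px 72 175 111 198 z90 0.0362 circ [0.4225 0.1693] 2129 res 0.001
dish1 0.56 [318. 326.] 16294 px 246 387 250 398 z90 0.1553
```

View pics/w18.png

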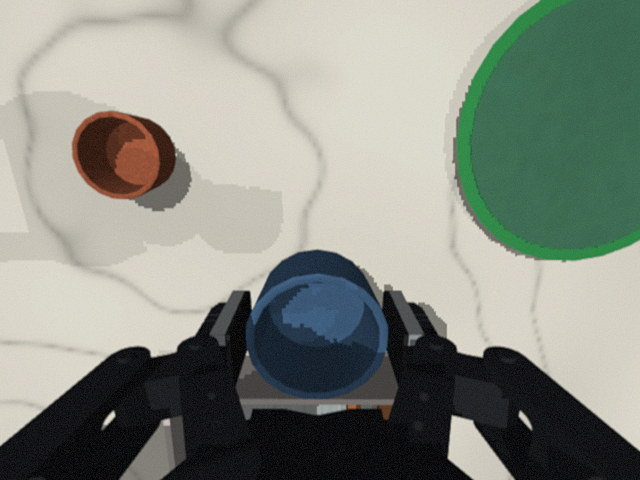

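Call:
carry_out:
  increments:
    - [[0,0.15,0],[-0.2,-1,0],0.4]
    - [[0,0,0],[-0.2,-1,0],0.4]
    - [[0,0,0],[-0.2,-1,0],0.4]
    - [[0,0,0],[-0.2,-1,0],0.4]
    - [[0,0,0],[-0.2,-1,0],0.4]
    - [[0,0,0],[-0.2,-1,0],0.4]
    - [[0,0,0],[-0.2,-1,0],0.4]
    - [[0,0,0],[-0.2,-1,0],0.4]

```text
t: 34.05
tool_pos: [0.517, -0.051, 0.3144]
tool_rot: [-0.0, 1.566, 0.009]
contact_force: [-0.3, -0.3, -1.0]
opening: 0.0566
```

Call:
carry_out:
  increments:
    - [[0,0,0],[-0.2,-1,0],0.4]
    - [[0,0,0],[-0.2,-1,-0.4],0.4]
    - [[0,0,0],[0,-1,-0.5],0.4]
    - [[0,0,0],[0,-0.4,-0.5],0.4]
    - [[0,0,0],[0,0,-0.5],0.4]
    - [[0,0,0],[0,0,0],0.4]

```text
t: 34.65
tool_pos: [0.5092, -0.1203, 0.278]
tool_rot: [0.002, 1.562, 0.009]
contact_force: [-1.0, 0.2, -1.2]
opening: 0.0564
```

```bash
python3 - <<'E'
from h import *
st();turn([0,0,-1],[1,0,0])
wl2("w19",["dish1","stick1"])
E
```

```text
t 34.65 tcp [ 0.5092 -0.1203  0.278 ] grasp [ 0.5105 -0.1193  0.123 ] F [-1.0346  0.2403 -1.2022] open 0.0564 q [-0.3764 -0.0789  1.9629  0.0102  1.2518 -0.3842]
fingers [ 0.0089  0.0069 -0.9999] jaw [0.9999 0.0046 0.0089]
turn (0.1rad units) [-0.0686  0.0893 -0.0465]
dish1 0.67 [318. 328.] 16492 px 246 387 249 398 z90 0.1237 
stick1 0.96 [470. 219.] 6124 px 447 499 98 352 z90 0.0178 ctr [ 0.618  -0.1135] len 0.1782 dir [ 0.012 -1.   ]
stick1 0.86 [432. 204.] 4448 px 413 451 107 320 z90 0.0178 ctr [ 0.5893 -0.1006] len 0.1428 dir [ 0.013 -1.   ]
```

View pics/w19.png

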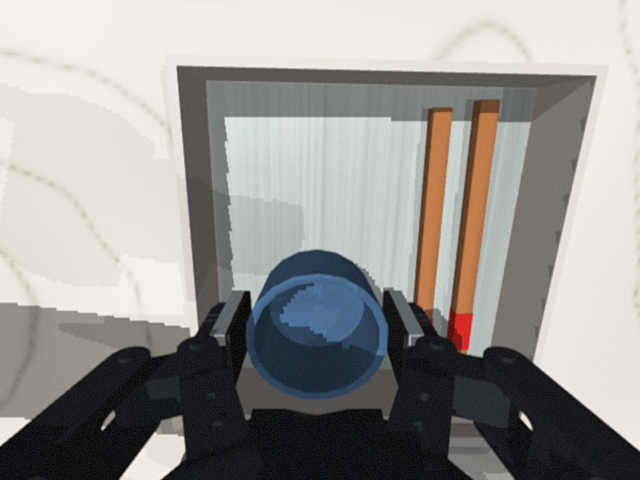

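Call:
carry_out:
  increments:
    - [[-0.07,0.09,0],[-0.05,-1,-0.3],0.4]
    - [[0,0,0],[0,-0.1,-0.8],0.4]
    - [[0,0,0],[0,0,-1],0.4]
    - [[0,0,0],[0,0,-1],0.4]
    - [[0,0,0],[0,0,-0.6],0.4]
    - [[0,0,0],[0,0,0],0.4]

```text
t: 35.4
tool_pos: [0.5119, -0.1401, 0.2095]
tool_rot: [-0.013, 1.558, 0.005]
contact_force: [-0.6, 0.6, -1.0]
opening: 0.0568
```

```bash
python3 - <<'E'
from h import *
st();turn([0,0,-1],[1,0,0])
E
```

```text
t 35.4 tcp [ 0.5119 -0.1401  0.2095] grasp [ 0.5139 -0.1409  0.0545] F [-0.6164  0.5913 -0.9589] open 0.0568 q [-0.4074  0.034   1.9811  0.0003  1.1125 -0.4191]
fingers [ 0.0129 -0.0053 -0.9999] jaw [0.9999 0.0116 0.0129]
turn (0.1rad units) [ 0.0535  0.1289 -0.1156]
```

Call:
carry_out:
  increments:
    - [[0.05,0.1,-0.1],[-0.2,0,-0.4],0.4]
    - [[0,0,0],[0,0,-0.3],0.4]
    - [[0,0,0],[0,0,0],0.4]

```text
t: 35.7
tool_pos: [0.5086, -0.1399, 0.1965]
tool_rot: [-0.002, 1.566, 0.0]
contact_force: [-0.4, 0.1, -1.4]
opening: 0.0565
```

```bash
python3 - <<'E'
from h import *
st();turn([0,0,-1],[1,0,0])
E
```

```text
t 35.7 tcp [ 0.5086 -0.1399  0.1965] grasp [ 0.5093 -0.14    0.0415] F [-0.4333  0.1142 -1.4465] open 0.0565 q [-0.4098  0.0493  1.9909  0.0011  1.0964 -0.4118]
fingers [ 0.005  -0.0011 -1.    ] jaw [1.     0.0015 0.005 ]
turn (0.1rad units) [ 0.0107  0.0498 -0.0151]
```

Call:
carry_out:
  increments:
    - [[0,0.05,0],[0,0,-0.15],0.4]
    - [[0,0,0],[0,0,0],0.4]
    - [[0,0,0],[0,0,0],0.8]
    - [[0,0,0],[0,0,0],0.8]
    - [[0,0,0],[0,0,0.6],0.8]
    - [[0,0,0],[0,0,1],0.8]
    - [[0,0,0],[0,0.1,1],0.8]
    - [[0,0,0],[0,0.4,1],0.8]

```text
t: 36.5
tool_pos: [0.509, -0.1306, 0.2705]
tool_rot: [-0.001, 1.572, -0.001]
contact_force: [-0.5, -0.5, -0.2]
opening: 0.0681
```

```bash
python3 - <<'E'
from h import *
st();turn([0,0,-1],[0,1,0])
wl2("w20",["dish1"],zd=.041)
E
```

```text
t 36.5 tcp [ 0.509  -0.1306  0.2705] grasp [ 0.5089 -0.1308  0.1155] F [-0.5007 -0.528  -0.1813] open 0.0681 q [-0.3925 -0.0617  1.9605 -0.0015  1.2431 -0.3921]
fingers [-0.0008 -0.0012 -1.    ] jaw [ 1.      0.0001 -0.0008]
turn (0.1rad units) [ 0.0159  0.0036 15.707 ]
dish1 0.59 [322. 280.] 7014 px 273 365 228 326 z90 0.0411 circ [ 0.5104 -0.1447] 2141 res 0.001
```

View pics/w20.png

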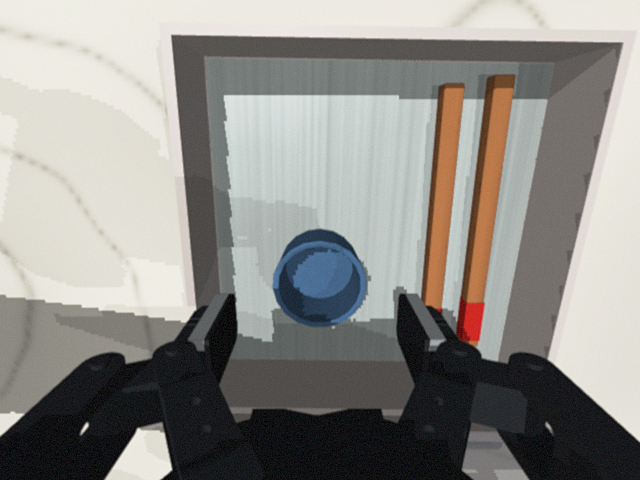

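Call:
carry_out:
  increments:
    - [[0,0,0],[0,1,0.6],1]
    - [[0,0,0],[-0.2,1,0.4],1]
    - [[0,0,-1],[-0.3,1,0],1]
    - [[0,0,-1],[-0.3,1,0],1]
    - [[0,0,-1],[-0.3,1,0],1]
    - [[0,0,-1],[-0.3,1,0],1]
    - [[0,0,-1],[-0.3,1,0],1]
    - [[0,0,-1],[-0.3,1,0],1]

```text
t: 37.4
tool_pos: [0.4679, 0.0318, 0.2908]
tool_rot: [0.484, 1.512, -0.497]
contact_force: [-0.7, 0.3, 0.0]
opening: 0.0857
```

Call:
carry_out:
  increments:
    - [[0,0,-1],[-0.3,1,0],1]
    - [[0,0,-1],[-0.3,1,0],1]
    - [[0,0,-1],[-0.3,1,0],1]
    - [[0,0,-1],[-0.3,1,0],1]
    - [[0,0,-1],[-0.3,1,0],1]
    - [[0,0,-1],[-0.3,0.8,0],1]
    - [[0,0,-1],[-0.3,0.4,0],1]
    - [[0,0,-1],[-0.2,0,0],1]

```text
t: 38.2
tool_pos: [0.4176, 0.161, 0.2846]
tool_rot: [1.117, 1.267, -1.137]
contact_force: [-0.8, -0.2, -0.1]
opening: 0.0853
```

Call:
carry_out:
  increments:
    - [[0,0,-1],[0,0,0],1]
    - [[0,0,-0.7],[0,0,0],1]
    - [[0,0,0],[0,0,0],1]

```text
t: 38.5
tool_pos: [0.4163, 0.161, 0.2822]
tool_rot: [1.245, 1.187, -1.27]
contact_force: [1.2, 0.9, -1.0]
opening: 0.0855
```

```bash
python3 - <<'E'
from h import *
st();turn([0,0,-1],[0,1,0])
wl2("w21",["dish1"])
wl2("s21",["dish1"],cam="scene")
E
```

```text
t 38.5 tcp [0.4163 0.161  0.2822] grasp [0.4138 0.1605 0.1272] F [ 1.2243  0.8787 -0.9506] open 0.0855 q [ 0.2022 -0.2811  2.1299 -0.0004  1.3093  1.8366]
fingers [-0.016  -0.0037 -0.9999] jaw [-0.0634 -0.998   0.0047]
turn (0.1rad units) [ 0.042  -0.1593  0.6352]
dish1 0.7 [304. 232.] 6346 px 260 348 188 280 z90 0.0362 circ [0.4221 0.1687] 1907 res 0.0011
dish1 0.68 [ 88. 267.] 7615 px 33 143 224 315 z90 0.036 circ [0.4053 0.3174] 2413 res 0.0009
dish1 0.89 [461. 352.] 436 px 446 468 340 363 z90 0.0374 circ [0.4048 0.3186] 128 res 0.0013
dish1 0.65 [320. 261.] 290 px 315 332 253 271 z90 0.0408 circ [ 0.5089 -0.144 ] 84 res 0.0012
dish1 0.59 [413. 317.] 368 px 404 424 306 327 z90 0.0369 circ [0.4209 0.1695] 104 res 0.0013
```

View pics/w21.png

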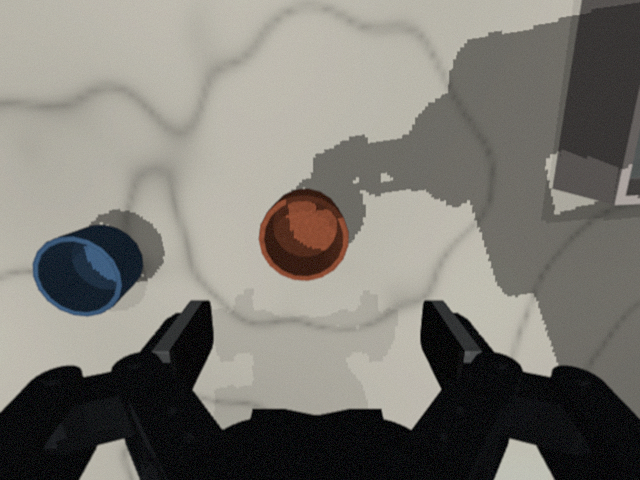

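Call:
carry_out:
  increments:
    - [[0.04,-0.15,0.6],[0.35,0.45,-0.6],1]
    - [[0,0,0],[0,0,-1],1]
    - [[0,0,0],[0,0,-1],1]
    - [[0,0,0],[0,0,-1],1]
    - [[0,0,0],[0,0,-0.9],1]
    - [[0,0,0],[0,0,-0.3],1]
    - [[0,0,0],[0,0,0],1]

```text
t: 39.4
tool_pos: [0.4251, 0.17, 0.1854]
tool_rot: [1.209, 1.208, -1.201]
contact_force: [1.0, 0.4, 0.4]
opening: 0.0856
```

```bash
python3 - <<'E'
from h import *
st();turn([0,0,-1],[0,1,0])
wl2("w22",["dish1"])
E
```

```text
t 39.4 tcp [0.4251 0.17   0.1854] grasp [0.4259 0.1702 0.0304] F [1.0207 0.4392 0.3706] open 0.0856 q [ 0.2177 -0.0996  2.1591 -0.0003  1.0766  1.7841]
fingers [ 0.0054  0.001  -1.    ] jaw [ 0.0045 -1.     -0.0009]
turn (0.1rad units) [-0.0095  0.0545 -0.0452]
dish1 0.89 [ 27. 336.] 6163 px 0 71 283 411 z90 0.0346 circ [0.4062 0.318 ] 1170 res 0.0007
dish1 0.61 [320. 332.] 17721 px 248 397 251 405 z90 0.0362 circ [0.4226 0.1689] 5885 res 0.001
```

Aligned on the terracotta dish; close.

Call:
carry_out:
  increments:
    - [[0,0.05,0],[-0.15,0,0],1]
    - [[0,0,0],[0,0,0],0.6]
    - [[0,0,0],[0,0,0],0.4]
    - [[0,0,0],[0,0,0],0.4]
    - [[0,0,0],[0,0,0],0.4]
  squeeze: 40

```text
t: 40.0
tool_pos: [0.4242, 0.1706, 0.1906]
tool_rot: [1.212, 1.207, -1.197]
contact_force: [0.4, 0.2, -1.5]
opening: 0.0551
```

```bash
python3 - <<'E'
from h import *
st();turn([0,0,-1],[0,1,0])
wl2("w23",["dish1"])
E
```

```text
t 40.0 tcp [0.4242 0.1706 0.1906] grasp [0.4257 0.171  0.0356] F [ 0.4134  0.2328 -1.5088] open 0.0551 q [ 0.2192 -0.1126  2.1603  0.0009  1.0838  1.7846]
fingers [ 0.0097  0.003  -0.9999] jaw [ 0.005  -1.     -0.0029]
turn (0.1rad units) [-0.0293  0.0974 -0.0495]
dish1 0.85 [316. 323.] 16544 px 247 386 245 395 z90 0.0369 circ [0.4238 0.172 ] 5621 res 0.0011
dish1 0.73 [ 27. 338.] 8173 px 0 79 278 422 z90 0.0357 circ [0.4055 0.3178] 2061 res 0.0007
```

Call:
carry_out:
  increments:
    - [[0,0,0],[0,0,0.4],0.4]
    - [[0,0,0],[0,0,0.8],0.4]
    - [[0,0,0],[0,0,1],0.4]
    - [[0,0,0],[0,0,1],0.4]
    - [[0,0,0],[0,-0.4,1],0.4]
    - [[0,0,0],[0.1,-0.9,0.8],0.4]
    - [[0,0,0],[0.2,-0.9,0.3],0.4]
    - [[0,0,0],[0.2,-0.9,0],0.4]

```text
t: 40.9
tool_pos: [0.432, 0.1079, 0.3022]
tool_rot: [1.207, 1.21, -1.196]
contact_force: [0.6, -0.2, -0.3]
opening: 0.0552
```

```bash
python3 - <<'E'
from h import *
st();turn([0,0,-1],[0,1,0])
wl2("w24",["dish1"])
E
```

```text
t 40.9 tcp [0.432  0.1079 0.3022] grasp [0.433  0.1082 0.1472] F [ 0.6199 -0.155  -0.3409] open 0.0552 q [ 0.0769 -0.3164  2.1219  0.0017  1.3291  1.6378]
fingers [ 0.0068  0.0022 -1.    ] jaw [ 0.0096 -1.     -0.0021]
turn (0.1rad units) [-0.0218  0.0683 -0.0956]
dish1 0.91 [319. 321.] 16365 px 247 386 245 394 z90 0.1485 
dish1 0.62 [639. 140.] 68 px 636 639 127 153 z90 0.0093 
dish1 0.59 [ 42. 271.] 6210 px 0 92 230 313 z90 0.0358 circ [0.4056 0.3175] 1571 res 0.0008
```

View pics/w24.png

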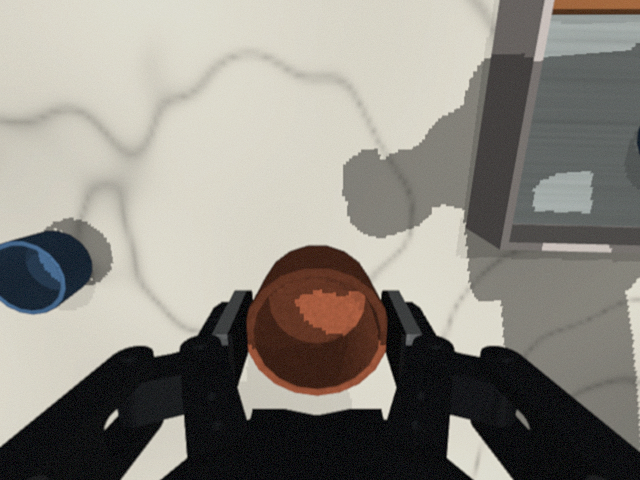

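Call:
carry_out:
  increments:
    - [[0,0.07,-0.1],[0.25,-1,0],0.4]
    - [[0,0,0],[0.25,-1,0],0.4]
    - [[0,0,0],[0.25,-1,0],0.4]
    - [[0,0,0],[0.25,-1,0],0.4]
    - [[0,0,0],[0.25,-1,0],0.4]
    - [[0,0,0],[0.25,-1,0],0.4]
    - [[0,0,0],[0.25,-1,0],0.4]
    - [[0,0,0],[0.25,-1,0],0.4]

```text
t: 41.8
tool_pos: [0.471, -0.0529, 0.3002]
tool_rot: [1.211, 1.22, -1.21]
contact_force: [-0.5, 0.5, -0.3]
opening: 0.055
```

Call:
carry_out:
  increments:
    - [[0,0,0],[0,-0.5,-0.4],0.4]
    - [[0,0,0],[0,-0.2,-0.7],0.4]
    - [[0,0,0],[0,0,-0.5],0.4]
    - [[0,0,0],[0,0,0],0.4]

```text
t: 42.2
tool_pos: [0.4703, -0.0669, 0.2642]
tool_rot: [1.212, 1.223, -1.212]
contact_force: [-0.1, 0.2, -1.5]
opening: 0.055
```

```bash
python3 - <<'E'
from h import *
st();turn([0,0,-1],[0,1,0])
wl2("w25",["dish1"])
E
```

```text
t 42.2 tcp [ 0.4703 -0.0669  0.2642] grasp [ 0.4689 -0.0654  0.1092] F [-0.1317  0.1606 -1.5051] open 0.055 q [-0.2996 -0.1794  2.0786  0.0067  1.2541  1.2698]
fingers [-0.0093  0.0096 -0.9999] jaw [-0.0007 -1.     -0.0096]
turn (0.1rad units) [-0.0958 -0.0929  0.0068]
dish1 0.8 [468. 186.] 9754 px 404 521 136 242 z90 0.0411 circ [ 0.511  -0.1445] 3607 res 0.0011
dish1 0.69 [431. 142.] 113018 px 194 639 0 358 z90 0.0501 circ [ 0.4973 -0.1972] 7557 res 0.0333
dish1 0.64 [316. 321.] 16554 px 247 386 245 394 z90 0.1104
```

View pics/w25.png

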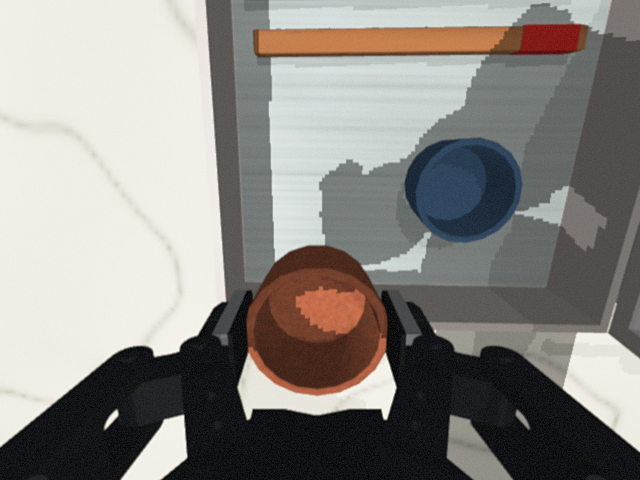

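Call:
carry_out:
  increments:
    - [[-0.09,-0.09,0],[0.45,-0.25,-0.4],0.4]
    - [[0,0,0],[0,0,-0.9],0.4]
    - [[0,0,0],[0,0,-0.9],0.4]
    - [[0,0,0],[0,0,-0.6],0.4]
    - [[0,0,0],[0,0,0],0.4]

```text
t: 42.8
tool_pos: [0.4815, -0.0698, 0.2109]
tool_rot: [1.209, 1.203, -1.201]
contact_force: [-0.6, 0.4, -1.4]
opening: 0.0549
```

```bash
python3 - <<'E'
from h import *
st();turn([0,0,-1],[0,1,0])
E
```

```text
t 42.8 tcp [ 0.4815 -0.0698  0.2109] grasp [ 0.4828 -0.0701  0.056 ] F [-0.6098  0.3532 -1.3882] open 0.0549 q [-0.2972 -0.0734  2.0839  0.0009  1.1224  1.2693]
fingers [ 0.0086 -0.0017 -1.    ] jaw [ 0.0038 -1.      0.0018]
turn (0.1rad units) [ 0.0175  0.0855 -0.0382]
```

Call:
carry_out:
  increments:
    - [[0,0.08,0],[-0.25,-0.05,-0.5],0.4]
    - [[0,0,0],[0,0,-0.35],0.4]
    - [[0,0,0],[0,0,0],0.4]

```text
t: 43.1
tool_pos: [0.4771, -0.0707, 0.195]
tool_rot: [1.205, 1.207, -1.205]
contact_force: [-0.3, -0.1, -0.2]
opening: 0.0552
```

```bash
python3 - <<'E'
from h import *
st();turn([0,0,-1],[0,1,0])
E
```

```text
t 43.1 tcp [ 0.4771 -0.0707  0.195 ] grasp [ 0.4777 -0.0712  0.04  ] F [-0.3393 -0.0569 -0.1824] open 0.0552 q [-0.3013 -0.055   2.098  -0.0019  1.0944  1.2657]
fingers [ 0.0036 -0.0029 -1.    ] jaw [ 0.0046 -1.      0.0029]
turn (0.1rad units) [ 0.0286  0.0355 -0.0465]
```

Touching (weight gone from the force reading). Release with small opening, lift.

Call:
carry_out:
  increments:
    - [[0,0,0],[0,0,0],0.77]
    - [[0,0,0],[0,0,0],0.77]
    - [[0,0,0],[0,0,0.6],0.77]
    - [[0,0,0],[0,0,1],0.77]
    - [[0,0,0],[0,0,1],0.8]
    - [[0,0,0],[0,0.4,1],0.8]
    - [[0,0,0],[-0.2,1,0.4],1]
    - [[0,0,0],[-0.2,1,0],1]

```text
t: 43.9
tool_pos: [0.47, -0.0235, 0.2845]
tool_rot: [1.211, 1.198, -1.203]
contact_force: [1.1, -0.5, -0.0]
opening: 0.0856
```

```bash
python3 - <<'E'
from h import *
st();turn([0,0,-1],[0,1,0])
wl2("w26",["dish1","stick1"],zd=.041)
wl2("s26",["dish1"],cam="scene")
E
```

```text
t 43.9 tcp [ 0.47   -0.0235  0.2845] grasp [ 0.4718 -0.0242  0.1295] F [ 1.115  -0.4904 -0.0431] open 0.0856 q [-0.2077 -0.2246  2.08   -0.0025  1.2744  1.3635]
fingers [ 0.0111 -0.0048 -0.9999] jaw [ 0.0003 -1.      0.0048]
turn (0.1rad units) [ 0.0483  0.1108 -0.0028]
dish1 0.98 [388. 243.] 6664 px 344 435 200 291 z90 0.0412 circ [ 0.475  -0.0698] 2025 res 0.0011
dish1 0.89 [510. 190.] 8386 px 453 565 145 238 z90 0.0411 circ [ 0.5108 -0.1447] 2603 res 0.001
stick1 0.92 [467.  13.] 6606 px 318 623 0 22 z90 0.018 ctr [ 0.6164 -0.1155] len 0.1805 dir [ 0.004 -1.   ]
stick1 0.73 [471.  59.] 7388 px 324 621 45 74 z90 0.0181 ctr [ 0.5896 -0.1204] len 0.1814 dir [-0.01  1.  ]
dish1 0.87 [347. 273.] 293 px 339 356 262 281 z90 0.0401 circ [ 0.4729 -0.0685] 87 res 0.0014
dish1 0.72 [459. 351.] 343 px 447 466 341 362 z90 0.0358 circ [0.4046 0.3184] 77 res 0.0013
dish1 0.72 [298. 217.] 3223 px 264 330 180 259 z90 0.2752 
dish1 0.7 [320. 260.] 307 px 315 332 251 271 z90 0.0408 circ [ 0.5089 -0.1442] 95 res 0.0013
dish1 0.45 [293. 178.] 160 px 286 307 171 193 z90 0.2472
```

View pics/w26.png

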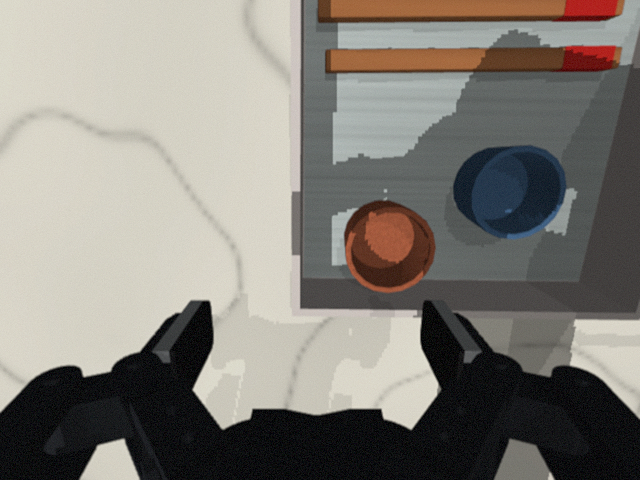

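Call:
carry_out:
  increments:
    - [[0,0.1,0],[-0.2,1,0],1]
    - [[0,0,0],[-0.2,1,0],1]
    - [[0,0,0],[-0.2,1,0],1]
    - [[0,0,0],[-0.2,1,0],1]
    - [[0,0,0],[-0.2,1,0],1]
    - [[0,0,0],[-0.2,1,0],1]
    - [[0,0,0],[-0.2,1,0],1]
    - [[0,0,0],[-0.2,1,0],1]

```text
t: 44.95
tool_pos: [0.4379, 0.1338, 0.28]
tool_rot: [1.209, 1.204, -1.228]
contact_force: [0.9, 0.3, 0.4]
opening: 0.0858
```

Call:
carry_out:
  increments:
    - [[0,0,0],[-0.2,1,0],1]
    - [[0,0,0],[-0.2,1,0],1]
    - [[0,0,0],[-0.2,1,0],1]
    - [[0,0,0],[-0.2,1,0],1]
    - [[0,0,0],[-0.2,1,0],1]
    - [[0,0,0],[-0.2,1,0],1]
    - [[0,0,0],[-0.2,1,0],1]
    - [[0,0,0],[0,0,0],1]

```text
t: 45.75
tool_pos: [0.4114, 0.2756, 0.2774]
tool_rot: [1.209, 1.202, -1.238]
contact_force: [0.5, 0.1, -0.4]
opening: 0.0853
```

```bash
python3 - <<'E'
from h import *
st();turn([0,0,-1],[0,1,0])
wl2("w27",["dish1"])
E
```

```text
t 45.75 tcp [0.4114 0.2756 0.2774] grasp [0.4093 0.2739 0.1224] F [ 0.4903  0.1016 -0.4045] open 0.0853 q [ 0.4406 -0.1424  2.0222 -0.004   1.2784  2.0311]
fingers [-0.0134 -0.0106 -0.9999] jaw [-0.0184 -0.9998  0.0108]
turn (0.1rad units) [ 0.1072 -0.1328  0.1852]
dish1 0.9 [245. 256.] 6813 px 201 291 207 301 z90 0.0362 circ [0.4056 0.3183] 2089 res 0.0011
```

View pics/w27.png

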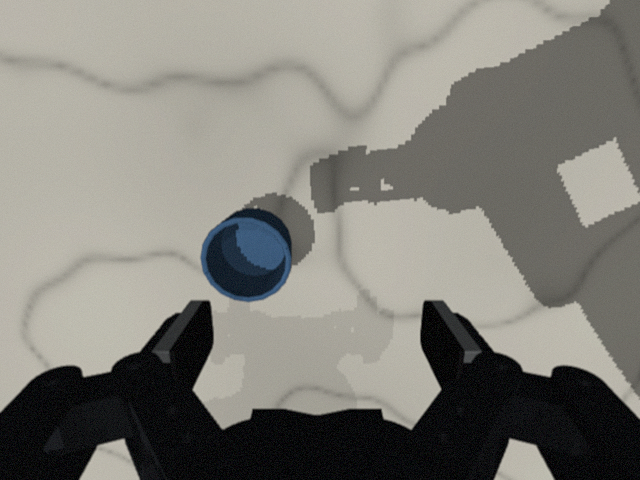

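Call:
carry_out:
  increments:
    - [[0.1,-0.13,0.18],[-0.3,1,0],1]
    - [[0,0,0],[0,1,0],1]
    - [[0,0,0],[0,0.1,-0.8],1]
    - [[0,0,0],[0,0,-1],1]
    - [[0,0,0],[0,0,-1],1]
    - [[0,0,0],[0,0,-1],1]
    - [[0,0,0],[0,0,-0.6],1]
    - [[0,0,0],[0,0,0],1]

```text
t: 46.65
tool_pos: [0.41, 0.3095, 0.1868]
tool_rot: [1.217, 1.198, -1.218]
contact_force: [0.0, 0.2, 0.3]
opening: 0.0857
```

```bash
python3 - <<'E'
from h import *
st();turn([0,0,-1],[0,1,0])
wl2("w28",["dish1"])
E
```

```text
t 46.65 tcp [0.41   0.3095 0.1868] grasp [0.4104 0.3088 0.0318] F [0.0381 0.1717 0.3212] open 0.0857 q [ 0.5026  0.0353  2.025  -0.0054  1.081   2.0884]
fingers [ 0.0025 -0.004  -1.    ] jaw [-0.0125 -0.9999  0.004 ]
turn (0.1rad units) [0.04   0.0254 0.1249]
dish1 0.62 [296. 333.] 17414 px 220 367 251 405 z90 0.0362 circ [0.406  0.3187] 5735 res 0.001
```

View pics/w28.png

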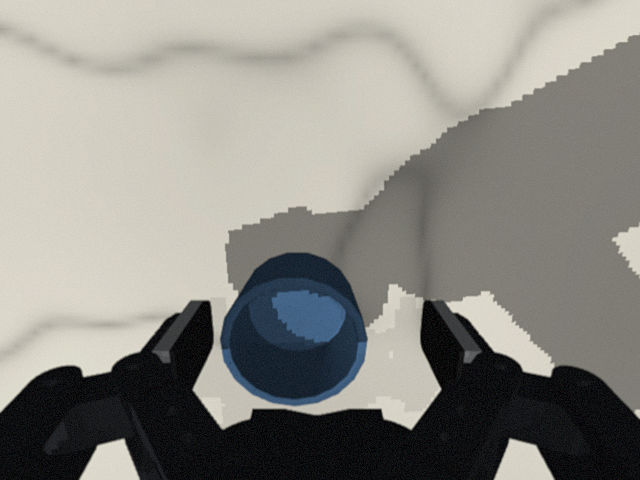

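Call:
carry_out:
  increments:
    - [[0.04,0,0.1],[-0.2,0.5,0],1]
    - [[0,0,0],[0,0,-0.1],1]
    - [[0,0,0],[0,0,0],0.6]
    - [[0,0,0],[0,0,0],0.4]
    - [[0,0,0],[0,0,0],0.4]
    - [[0,0,0],[0,0,0],0.4]
  squeeze: 40

```text
t: 47.35
tool_pos: [0.4082, 0.3222, 0.1914]
tool_rot: [1.22, 1.204, -1.197]
contact_force: [-0.0, -1.4, -0.7]
opening: 0.0548
```

```bash
python3 - <<'E'
from h import *
st();turn([0,0,-1],[0,1,0])
wl2("w29",["dish1"])
E
```

```text
t 47.35 tcp [0.4082 0.3222 0.1914] grasp [0.4102 0.3232 0.0364] F [-0.0001 -1.3681 -0.7375] open 0.0548 q [ 0.5254  0.0388  2.0122 -0.0014  1.0765  2.0974]
fingers [ 0.0129  0.006  -0.9999] jaw [-0.0006 -1.     -0.006 ]
turn (0.1rad units) [-0.06    0.1288  0.0059]
dish1 0.69 [317. 324.] 16251 px 248 385 248 396 z90 0.0365 circ [0.4065 0.3242] 5377 res 0.0011
```

Call:
carry_out:
  increments:
    - [[0,0,0],[0,0,0.4],0.4]
    - [[0,0,0],[0,0,0.8],0.4]
    - [[0,0,0],[0,0,1],0.4]
    - [[0,0,0],[0,0,1],0.4]
    - [[0,0,0],[0.1,-0.4,1],0.4]
    - [[0,0,0],[0.2,-0.9,0.8],0.4]
    - [[0,0,0],[0.3,-0.9,0.3],0.4]
    - [[0,0,0],[0.3,-0.9,0],0.4]

```text
t: 48.25
tool_pos: [0.4244, 0.2588, 0.3028]
tool_rot: [1.215, 1.206, -1.197]
contact_force: [0.3, 0.1, -1.0]
opening: 0.0547
```

```bash
python3 - <<'E'
from h import *
st();turn([0,0,-1],[0,1,0])
wl2("w30",["dish1"])
E
```

```text
t 48.25 tcp [0.4244 0.2588 0.3028] grasp [0.426  0.2595 0.1478] F [ 0.2876  0.0603 -1.0239] open 0.0547 q [ 0.3977 -0.1761  2.0063  0.0002  1.3     1.9654]
fingers [ 0.0104  0.0046 -0.9999] jaw [ 0.0031 -1.     -0.0046]
turn (0.1rad units) [-0.0461  0.1043 -0.031 ]
dish1 0.74 [316. 321.] 16242 px 248 386 248 396 z90 0.1479
```

View pics/w30.png

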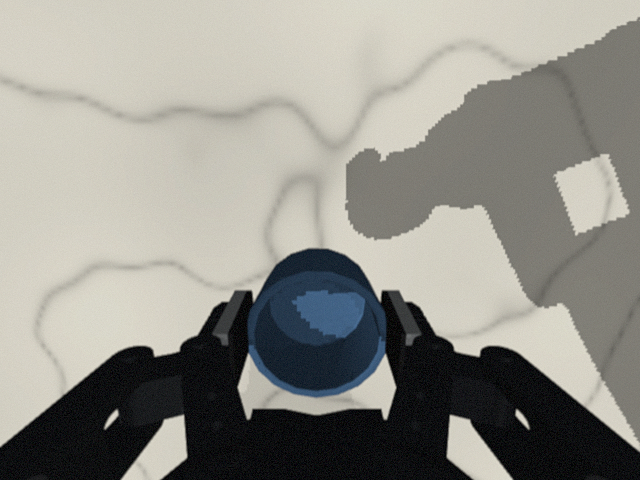

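Call:
carry_out:
  increments:
    - [[-0.04,0.1,0],[0.35,-1,0],0.4]
    - [[0,0,0],[0.35,-1,0],0.4]
    - [[0,0,0],[0.35,-1,0],0.4]
    - [[0,0,0],[0.35,-1,0],0.4]
    - [[0,0,0],[0.35,-1,0],0.4]
    - [[0,0,0],[0.35,-1,0],0.4]
    - [[0,0,0],[0.35,-1,0],0.4]
    - [[0,0,0],[0.35,-1,0],0.4]

```text
t: 49.15
tool_pos: [0.4794, 0.0973, 0.3011]
tool_rot: [1.205, 1.218, -1.208]
contact_force: [-0.1, 0.3, -0.2]
opening: 0.0551
```

Call:
carry_out:
  increments:
    - [[0,0,0],[0.35,-1,0],0.4]
    - [[0,0,0],[0.35,-1,0],0.4]
    - [[0,0,0],[0.35,-1,0],0.4]
    - [[0,0,0],[0.35,-1,0],0.4]
    - [[0,0,0],[0.35,-1,0],0.4]
    - [[0,0,0],[0.35,-1,0],0.4]
    - [[0,0,0],[0.35,-1,0],0.4]
    - [[0,0,0],[0.35,-0.5,0],0.4]

```text
t: 49.95
tool_pos: [0.5366, -0.055, 0.2993]
tool_rot: [1.206, 1.226, -1.208]
contact_force: [0.1, -0.2, -0.6]
opening: 0.0548
```

```bash
python3 - <<'E'
from h import *
st();turn([0,0,-1],[0,1,0])
wl2("w31",["dish1","stick1"],zd=.041)
E
```

```text
t 49.95 tcp [ 0.5366 -0.055   0.2993] grasp [ 0.535  -0.0538  0.1443] F [ 0.0815 -0.1604 -0.6468] open 0.0548 q [-0.2413 -0.0593  1.9061  0.0058  1.3066  1.3221]
fingers [-0.0101  0.0083 -0.9999] jaw [ 0.0058 -0.9999 -0.0083]
turn (0.1rad units) [-0.083  -0.101  -0.0587]
dish1 0.76 [448. 271.] 6071 px 402 494 229 315 z90 0.0411 circ [ 0.5115 -0.1451] 1859 res 0.001
dish1 0.56 [317. 324.] 16255 px 247 385 248 396 z90 0.1445 
stick1 0.79 [414. 116.] 5197 px 276 547 104 125 z90 0.0182 ctr [ 0.6185 -0.1153] len 0.1809 dir [-0.007  1.   ]
stick1 0.72 [417. 159.] 4792 px 285 545 149 168 z90 0.0182 ctr [ 0.5899 -0.1202] len 0.1807 dir [ 0.006 -1.   ]
stick1 0.7 [449. 270.] 6026 px 403 494 229 315 z90 0.0411 ctr [ 0.5036 -0.1534] len 0.0751 dir [-0.729 -0.684]
stick1 0.4 [492. 191.] 98995 px 242 639 37 450 z90 0.0682 ctr [ 0.5416 -0.1921] len 0.4264 dir [-0.539 -0.843]
```

View pics/w31.png

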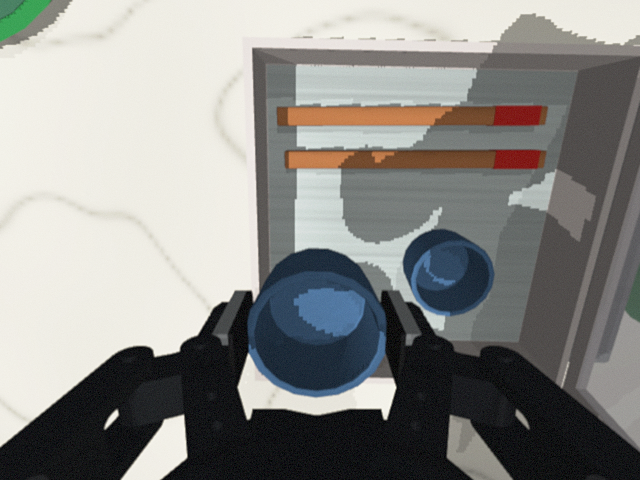

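Call:
carry_out:
  increments:
    - [[-0.08,-0.1,0],[0.5,-0.8,-0.3],0.4]
    - [[0,0,0],[0,0,-0.9],0.4]
    - [[0,0,0],[0,0,-0.9],0.4]
    - [[0,0,0],[0,0,-0.9],0.4]
    - [[0,0,0],[0,0,-0.8],0.4]
    - [[0,0,0],[0,0,0],0.4]

```text
t: 50.7
tool_pos: [0.5459, -0.0637, 0.2215]
tool_rot: [1.203, 1.218, -1.198]
contact_force: [-0.4, 0.3, -1.2]
opening: 0.0549
```

```bash
python3 - <<'E'
from h import *
st();turn([0,0,-1],[0,1,0])
E
```

```text
t 50.7 tcp [ 0.5459 -0.0637  0.2215] grasp [ 0.5459 -0.0631  0.0665] F [-0.433   0.2918 -1.2018] open 0.0549 q [-0.2523  0.0625  1.9281  0.0041  1.1519  1.3045]
fingers [-0.      0.0039 -1.    ] jaw [ 0.0124 -0.9999 -0.0039]
turn (0.1rad units) [-0.0389  0.0002 -0.1237]
```

Call:
carry_out:
  increments:
    - [[-0.04,0,-0.12],[0.05,-0.5,-0.3],0.4]
    - [[0,0,0],[0,-0.1,-0.5],0.4]
    - [[0,0,0],[0,0,-0.3],0.4]
    - [[0,0,0],[0,0,0],0.4]

```text
t: 51.1
tool_pos: [0.5475, -0.0753, 0.2]
tool_rot: [1.209, 1.207, -1.207]
contact_force: [0.0, 0.4, -1.6]
opening: 0.0545
```

```bash
python3 - <<'E'
from h import *
st();turn([0,0,-1],[0,1,0])
E
```

```text
t 51.1 tcp [ 0.5475 -0.0753  0.2   ] grasp [ 0.5479 -0.0754  0.045 ] F [ 0.0419  0.368  -1.6495] open 0.0545 q [-0.2713  0.1013  1.9288  0.      1.1087  1.2985]
fingers [ 0.0027 -0.0007 -1.    ] jaw [ 0.001  -1.      0.0007]
turn (0.1rad units) [ 0.007   0.0269 -0.0105]
```

Call:
carry_out:
  increments:
    - [[0,0,0],[0,0.1,-0.25],0.4]
    - [[0,0,0],[0,0,0],0.4]

```text
t: 51.3
tool_pos: [0.5485, -0.0737, 0.1963]
tool_rot: [1.21, 1.204, -1.206]
contact_force: [-0.1, -0.1, -1.3]
opening: 0.0548
```

```bash
python3 - <<'E'
from h import *
st()
E
```

```text
t 51.3 tcp [ 0.5485 -0.0737  0.1963] grasp [ 0.5493 -0.0741  0.0413] F [-0.1257 -0.1305 -1.348 ] open 0.0548 q [-0.268   0.1079  1.9288 -0.0007  1.099   1.3025]
fingers [ 0.0055 -0.0022 -1.    ] jaw [ 0.0007 -1.      0.0022]
```

Call:
carry_out:
  increments:
    - [[0,0.05,0],[0,0,-0.12],0.4]
    - [[0,0,0],[0,0,0],0.4]
    - [[0,0,0],[0,0,0],0.77]
    - [[0,0,0],[0,0,0],0.77]
    - [[0,0,0],[0,0,0.6],0.77]
    - [[0,0,0],[0,0,1],0.77]
    - [[0,0,0],[0,0,1],0.8]
    - [[0,0,0],[0,0.4,1],0.8]

```text
t: 52.1
tool_pos: [0.5479, -0.0654, 0.2686]
tool_rot: [1.207, 1.212, -1.213]
contact_force: [-0.7, -1.4, 1.3]
opening: 0.0681
```

Call:
carry_out:
  increments:
    - [[0,0,0],[-0.3,1,0.5],0.5]
    - [[0,0,0],[-0.3,1,0.5],0.2]
    - [[0,0,0],[0,1,0.5],0]
    - [[0,0,0],[0,0,0.5],0]

```text
t: 52.5
tool_pos: [0.536, -0.0037, 0.3162]
tool_rot: [1.211, 1.205, -1.209]
contact_force: [0.7, -0.2, 0.1]
opening: 0.01
```

```bash
python3 - <<'E'
from h import *
st();turn([0,0,-1],[0,1,0])
wl2("w32",["dish1","stick1"],zd=.041)
wl2("s32",["dish1","stick1"],cam="scene",zd=.041)
E
```

```text
t 52.5 tcp [ 0.536  -0.0037  0.3162] grasp [ 0.5365 -0.0039  0.1612] F [ 0.6743 -0.243   0.1143] open 0.01 q [-0.1455 -0.0893  1.9045 -0.0009  1.3233  1.4268]
fingers [ 0.0029 -0.0013 -1.    ] jaw [-0.0013 -1.      0.0013]
turn (0.1rad units) [0.0131 0.0292 0.0125]
dish1 0.81 [411. 223.] 5490 px 370 454 184 265 z90 0.0412 circ [ 0.5455 -0.0723] 1635 res 0.0011
dish1 0.69 [502. 263.] 5628 px 456 548 226 306 z90 0.041 circ [ 0.5114 -0.1448] 1739 res 0.0009
dish1 0.61 [400. 306.] 4531 px 364 441 268 346 z90 0.0411 circ [ 0.4754 -0.0698] 1212 res 0.0009
stick1 0.79 [474. 120.] 4183 px 345 595 110 129 z90 0.0182 ctr [ 0.6184 -0.1152] len 0.1809 dir [-0.007  1.   ]
dish1 0.87 [332. 282.] 338 px 319 338 272 292 z90 0.0408 circ [ 0.5434 -0.0714] 88 res 0.0012
dish1 0.6 [325. 262.] 305 px 315 332 252 271 z90 0.0414 circ [ 0.509 -0.144] 82 res 0.001
dish1 0.52 [342. 279.] 162 px 339 356 267 282 z90 0.0443 circ [ 0.4729 -0.0688] 42 res 0.0012
dish1 0.36 [307. 246.] 6812 px 264 370 179 318 z90 0.2568 circ [ 0.5654 -0.1364] 391 res 0.0986
stick1 0.6 [308. 281.] 240 px 291 325 263 300 z90 0.0204 ctr [ 0.5874 -0.1234] len 0.1693 dir [-0.001  1.   ]
```

View pics/w32.png

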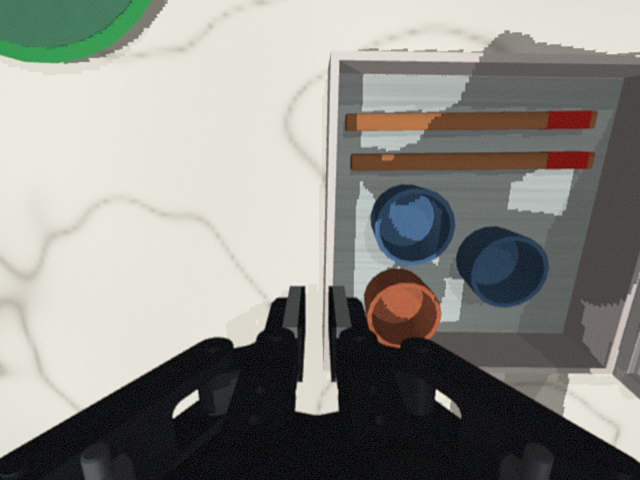

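View pics/s32.png

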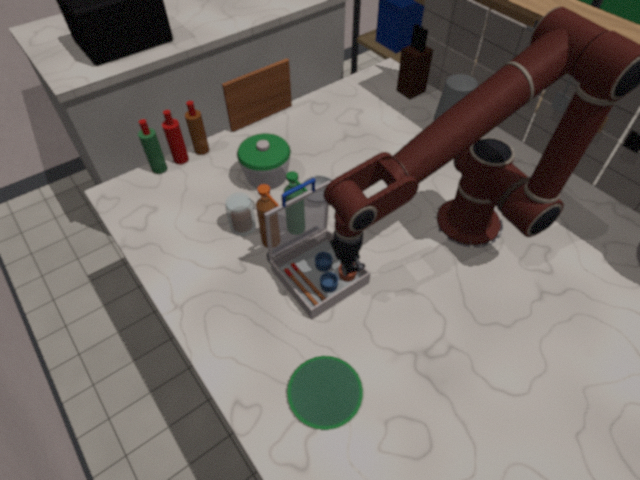

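Call:
carry_out:
  increments:
    - [[0,0,0],[0,0,1],0]
    - [[0,0,0],[0,0,1],0]
    - [[0,0,0],[0,0,1],0]
    - [[0,0,0],[0,0,1],0]
    - [[0,0,0],[-0.2,0,1],0]
    - [[0,0,0],[-0.2,0,1],0]
    - [[0,0,0],[-0.2,0,1],0]
    - [[0,0,0],[-0.2,-0.3,1],0]

```text
t: 53.6
tool_pos: [0.5178, -0.0167, 0.466]
tool_rot: [1.207, 1.222, -1.235]
contact_force: [-0.3, -0.6, -0.7]
opening: -0.0002
```

Call:
carry_out:
  increments:
    - [[0,0,0],[-0.2,-0.5,1],0]
    - [[0,0,0],[-0.2,-1,1],0]
    - [[0,0,0],[-0.2,-1,0.8],0]
    - [[0,0,0],[-0.2,-1,0],0]
    - [[0,0,0],[-0.2,-1,0],0]
    - [[0,0,0],[-0.2,-1,0],0]
    - [[0,0,0],[-0.2,-1,0],0]
    - [[0,0,0],[-0.2,-1,0],0]

```text
t: 54.4
tool_pos: [0.4844, -0.1759, 0.5213]
tool_rot: [1.209, 1.226, -1.241]
contact_force: [-0.1, -0.8, -0.5]
opening: 0.0001
```

```bash
python3 - <<'E'
from h import *
st();turn([0,0,-1],[0,1,0])
c=get_calibration("wrist");im,d=get_image("wrist");cv2.imwrite("pics/w33.png",im)
for q in ["green_pump_top","lid_bar"]:
  for r in tip_of("wrist",q):
    u,v=np.round(r['centre']).astype(int);print(q,r['p'],r['centre'],atd(c,[r['centre']],[d[v,u]]))
ct=get_calibration("top");im,d=get_image("top");cv2.imwrite("pics/t33.png",im)
cs=get_calibration("scene");im,ds=get_image("scene");cv2.imwrite("pics/s33.png",im)
E
```

```text
t 54.4 tcp [ 0.4844 -0.1759  0.5213] grasp [ 0.4798 -0.1754  0.3664] F [-0.0686 -0.7579 -0.5012] open 0.0001 q [-0.4906 -0.246   1.7004 -0.0112  1.7148  1.0946]
fingers [-0.0296  0.0032 -0.9996] jaw [-0.0159 -0.9999 -0.0027]
turn (0.1rad units) [-0.0297 -0.2962  0.1588]
green_pump_top 0.74 [536.5, 222.3] [[ 0.4857 -0.3303  0.2456]]
lid_bar 0.9 [399.2, 148.8] [[ 0.544  -0.2132  0.3214]]
```

View pics/w33.png

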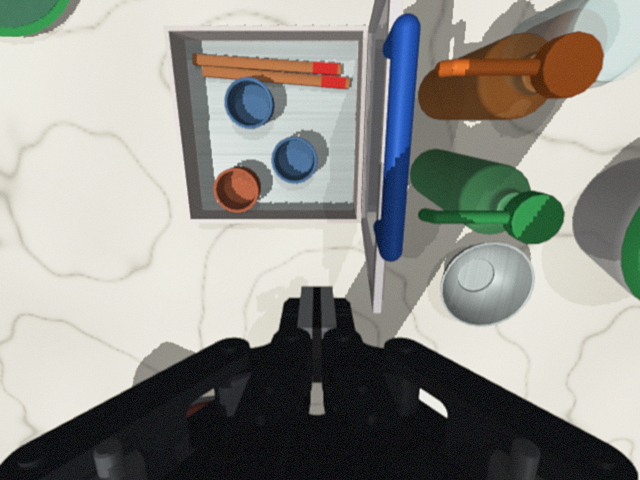

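Call:
carry_out:
  increments:
    - [[0,-0.3,0.15],[0,-1,0.2],0]
    - [[0,0,0],[0,-1,0],0]
    - [[0,0,0],[0,-1,0],0]
    - [[0,0,0],[0,-1,0],0]
    - [[0,0,0],[0,-0.5,0],0]
    - [[0,0,0],[0,0,0],0]

```text
t: 55.25
tool_pos: [0.4865, -0.262, 0.5253]
tool_rot: [1.208, 1.216, -1.198]
contact_force: [-0.0, 0.4, 0.2]
opening: 0.0001
```

```bash
python3 - <<'E'
from h import *
st();turn([0,0,-1],[0,1,0])
c=get_calibration("wrist");im,d=get_image("wrist");cv2.imwrite("pics/w34.png",im)
for q in ["green_pump_top"]:
  for r in tip_of("wrist",q):
    u,v=np.round(r['centre']).astype(int);print(q,r['p'],r['centre'],atd(c,[r['centre']],[d[v,u]]))
v,u=np.nonzero(d>0);C=atd(c,np.c_[u,v],d[v,u]);s=(C[:,2]>.238)&(C[:,2]<.255)&(abs(C[:,0]-.49)<.035)&(C[:,1]<-.30)&(C[:,1]>-.37)
Q=C[s];print(len(Q),np.percentile(Q,[1,50,99],axis=0),cv2.minEnclosingCircle(Q[:,:2].astype(np.float32)))
E
```

```text
t 55.25 tcp [ 0.4865 -0.262   0.5253] grasp [ 0.4869 -0.2611  0.3703] F [-0.0059  0.4117  0.1603] open 0.0001 q [-0.6299 -0.1628  1.6223  0.0062  1.6838  0.932 ]
fingers [ 0.0023  0.006  -1.    ] jaw [ 0.0096 -0.9999 -0.006 ]
turn (0.1rad units) [-0.06    0.0229 -0.0961]
green_pump_top 0.88 [416.1, 238.4] [[ 0.4868 -0.3321  0.2461]]
2245 [[ 0.4708 -0.3481  0.2388]
 [ 0.489  -0.3289  0.245 ]
 [ 0.5058 -0.3015  0.2466]] ((0.48752233386039734, -0.3246304392814636), 0.02502545900642872)
```

View pics/w34.png

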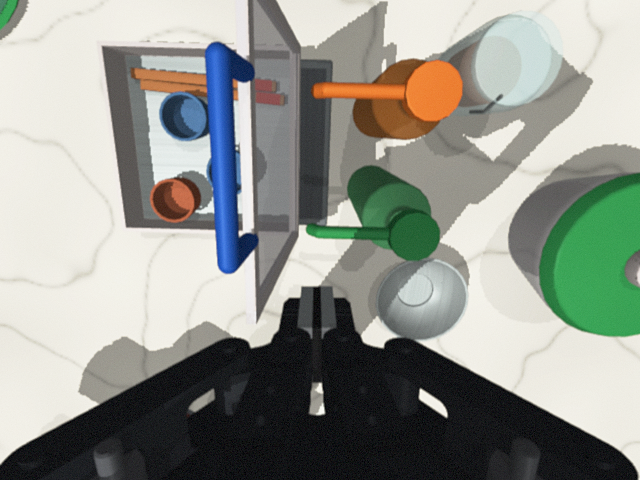

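Call:
carry_out:
  increments:
    - [[-0.05,0,-0.1],[0.05,-1,0],0]
    - [[0,0,0],[0,-1,0],0]
    - [[0,0,0],[0,-1,0],0]
    - [[0,0,0],[0,-0.4,-0.5],0]
    - [[0,0,0],[0,0,-1],0]
    - [[0,0,0],[0,0,-1],0]
    - [[0,0,0],[0,0,0],0]

```text
t: 56.05
tool_pos: [0.4873, -0.3353, 0.4725]
tool_rot: [1.211, 1.208, -1.206]
contact_force: [0.3, -0.3, -0.7]
opening: -0.0003
```

```bash
python3 - <<'E'
from h import *
o,M=st();turn([0,0,-1],[0,1,0]);print('tip',o['tool_pos']+.173*M[:,0])
c=get_calibration("wrist");im,d=get_image("wrist");cv2.imwrite("pics/w35.png",im)
for r in tip_of("wrist","green_pump_top"):
    u,v=np.round(r['centre']).astype(int);print(r['p'],r['centre'],atd(c,[r['centre']],[d[v,u]]))
E
```

```text
t 56.05 tcp [ 0.4873 -0.3353  0.4725] grasp [ 0.4877 -0.3351  0.3175] F [ 0.336  -0.2731 -0.6827] open -0.0003 q [-0.729  -0.0583  1.6118  0.0029  1.5866  0.8418]
fingers [ 0.0031  0.0011 -1.    ] jaw [ 0.0001 -1.     -0.0011]
turn (0.1rad units) [-0.0109  0.0311 -0.0006]
tip [ 0.4878 -0.3351  0.2995]
0.61 [313.1, 264.0] [[ 0.4866 -0.3321  0.2453]]
0.35 [416.5, 69.4] [[ 0.61   -0.4148  0.1277]]
```

View pics/w35.png

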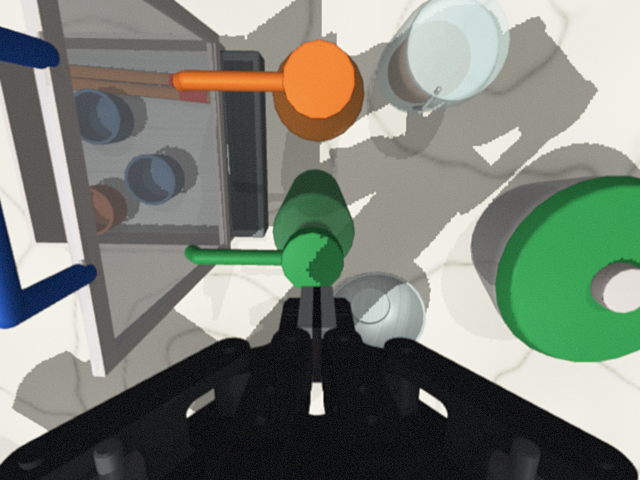

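Call:
carry_out:
  increments:
    - [[0,0,0],[0,0.15,-1],0]
    - [[0,0,0],[0,0,-1],0]
    - [[0,0,0],[0,0,-0.7],0]
    - [[0,0,0],[0,0,-0.3],0]

```text
t: 56.55
tool_pos: [0.4884, -0.3332, 0.4218]
tool_rot: [1.209, 1.19, -1.202]
contact_force: [-0.4, -0.2, -0.2]
opening: 0.0001
```

```bash
python3 - <<'E'
from h import *
o,M=st();print('tip',o['tool_pos']+.173*M[:,0])
E
```

```text
t 56.55 tcp [ 0.4884 -0.3332  0.4218] grasp [ 0.4909 -0.3348  0.2669] F [-0.4263 -0.1831 -0.18  ] open 0.0001 q [-0.7251 -0.0413  1.6788  0.0032  1.4853  0.845 ]
fingers [ 0.0162 -0.0101 -0.9998] jaw [ 0.0003 -0.9999  0.0101]
tip [ 0.4912 -0.335   0.2489]
```

Call:
carry_out:
  increments:
    - [[0.08,0.15,0],[0,0,-0.4],0]
    - [[0,0,0],[0,0,-0.4],0]
    - [[0,0,0],[0,0,-0.3],0]

```text
t: 56.85
tool_pos: [0.4889, -0.3336, 0.404]
tool_rot: [1.207, 1.204, -1.208]
contact_force: [-9.2, 8.6, 26.7]
opening: 0.0
```

```bash
python3 - <<'E'
from h import *
o,M=st();print('tip',o['tool_pos']+.173*M[:,0])
E
```

```text
t 56.85 tcp [ 0.4889 -0.3336  0.404 ] grasp [ 0.4894 -0.3343  0.249 ] F [-9.1704  8.6499 26.7302] open 0.0 q [-0.7242 -0.0262  1.6937 -0.0012  1.4686  0.846 ]
fingers [ 0.0033 -0.0045 -1.    ] jaw [ 0.0007 -1.      0.0045]
tip [ 0.4895 -0.3344  0.231 ]
```

Call:
carry_out:
  increments:
    - [[0,0,0],[0,0,0.1],0]
    - [[0,0,0],[0,0,0.5],0]
    - [[0,0,0],[0,0,1],0]
    - [[0,0,0],[0,0,1],0]
    - [[0,0,0],[0,0,1],0]
    - [[0,0,0],[0,0,1],0]
    - [[0,0,0],[0,0,1],0]
    - [[0,0,0],[0,0,1],0]

```text
t: 57.65
tool_pos: [0.4887, -0.3334, 0.5407]
tool_rot: [1.207, 1.206, -1.209]
contact_force: [-0.2, -0.1, -0.4]
opening: -0.0001
```

```bash
python3 - <<'E'
from h import *
o,M=st();turn([0,0,-1],[0,1,0])
c=get_calibration("wrist");im,d=get_image("wrist");cv2.imwrite("pics/w36.png",im)
for q in ["green_pump_top","orange_pump_top","lid_bar"]:
  for r in tip_of("wrist",q):
    u,v=np.round(r['centre']).astype(int);print(q,round(r['p'],2),r['centre'],atd(c,[r['centre']],[d[v,u]]))
E
```

```text
t 57.65 tcp [ 0.4887 -0.3334  0.5407] grasp [ 0.489  -0.334   0.3857] F [-0.1762 -0.1043 -0.3596] open -0.0001 q [-0.7242 -0.0717  1.5136 -0.0014  1.6961  0.8456]
fingers [ 0.0018 -0.0035 -1.    ] jaw [ 0.0008 -1.      0.0035]
turn (0.1rad units) [ 0.035   0.0182 -0.0083]
green_pump_top 0.64 [314.6, 232.7] [[ 0.4878 -0.332   0.2454]]
orange_pump_top 0.74 [133.0, 193.8] [[ 0.4787 -0.0749  0.0108]]
orange_pump_top 0.56 [319.8, 92.0] [[ 0.5891 -0.3357  0.2452]]
lid_bar 0.68 [95.3, 169.3] [[ 0.5437 -0.2169  0.3206]]
lid_bar 0.52 [363.3, 285.8] [[ 0.3353 -0.4066  0.007 ]]
```

View pics/w36.png

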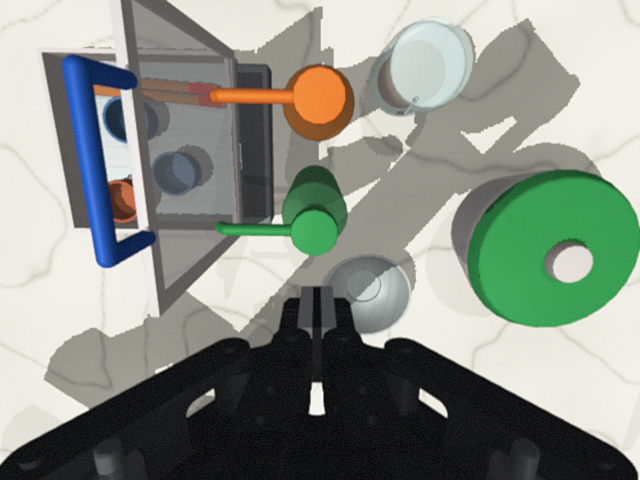

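Call:
carry_out:
  increments:
    - [[0,0,0],[0.5,1,0],0.2]
    - [[0,0,0],[0.5,1,0],0.35]
    - [[0,0,0],[0.5,1,0],0.35]
    - [[0,0,0],[0.5,1,0],0.35]
    - [[0,0,0],[0.5,1,0],0.35]
    - [[0,0,0],[0.4,0.8,0],0.35]
    - [[0,0,0],[0,0,0],0.35]

```text
t: 58.55
tool_pos: [0.548, -0.214, 0.5228]
tool_rot: [1.209, 1.227, -1.219]
contact_force: [0.1, -1.3, -0.9]
opening: 0.0297
```

```bash
python3 - <<'E'
from h import *
o,M=st();turn([0,0,-1],[0,1,0])
c=get_calibration("wrist");im,d=get_image("wrist");cv2.imwrite("pics/w37.png",im)
hsv=cv2.cvtColor(im,cv2.COLOR_BGR2HSV);b=cv2.inRange(hsv,(105,150,60),(130,255,255))>0
v,u=np.nonzero(b&(d>0));C=atd(c,np.c_[u,v],d[v,u]);C=C[C[:,2]>.28];print(len(C),np.percentile(C,[1,25,50,75,99],axis=0))
wl2("s37",["stick1","dish1"],cam="scene",zd=.041)
im,ds=get_image("scene");cv2.imwrite("pics/s37z.png",cv2.resize(im[220:330,240:390],None,fx=5,fy=5,interpolation=cv2.INTER_CUBIC))
E
```

```text
t 58.55 tcp [ 0.548  -0.214   0.5228] grasp [ 0.5454 -0.2127  0.3678] F [ 0.1369 -1.3227 -0.8613] open 0.0297 q [-0.4986 -0.0723  1.5432 -0.0007  1.6895  1.074 ]
fingers [-0.0169  0.0084 -0.9998] jaw [-0.0019 -1.     -0.0083]
turn (0.1rad units) [-0.0836 -0.1692  0.0181]
4149 [[ 0.4925 -0.2195  0.2973]
 [ 0.524  -0.2162  0.3208]
 [ 0.553  -0.2136  0.3218]
 [ 0.5788 -0.2109  0.3225]
 [ 0.599  -0.2076  0.3238]]
stick1 0.75 [300. 278.] 178 px 287 317 264 303 z90 0.0209 ctr [ 0.6058 -0.1288] len 0.1713 dir [0.066 0.998]
stick1 0.74 [301. 288.] 262 px 284 315 268 307 z90 0.0201 ctr [ 0.6217 -0.1222] len 0.1663 dir [0.069 0.998]
dish1 0.83 [348. 272.] 307 px 339 356 261 281 z90 0.0413 circ [ 0.4731 -0.0685] 92 res 0.0015
dish1 0.66 [325. 261.] 309 px 315 332 252 271 z90 0.0404 circ [ 0.5093 -0.1441] 83 res 0.0013
dish1 0.56 [318. 284.] 298 px 307 325 274 292 z90 0.0404 circ [ 0.5762 -0.0923] 77 res 0.0013
```

View pics/w37.png

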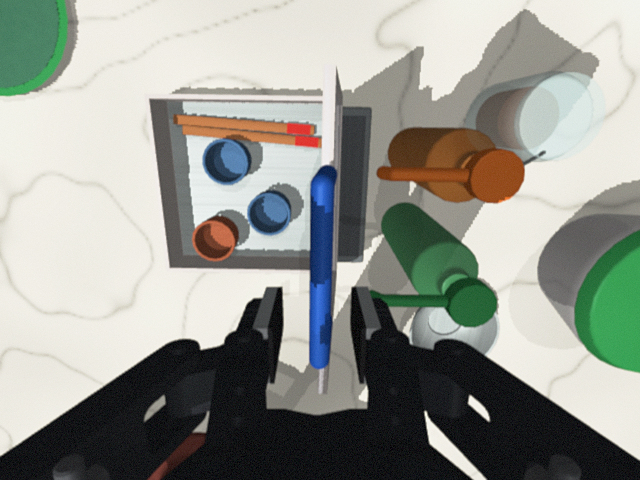

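View pics/s37z.png

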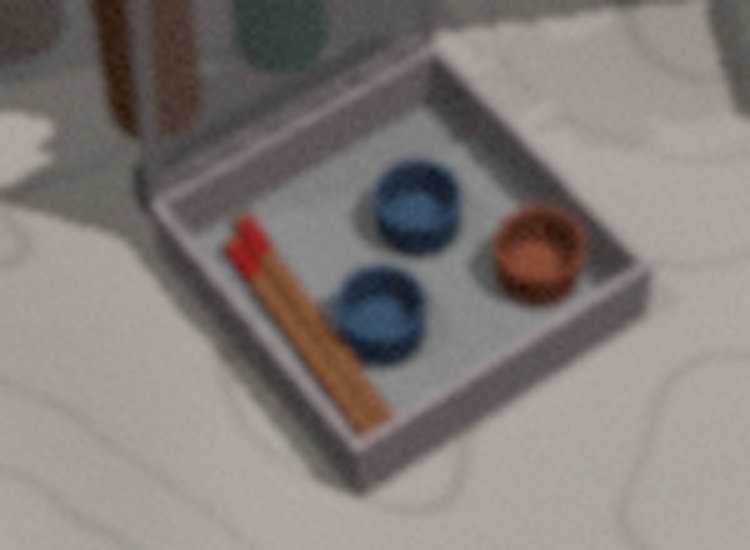

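Call:
carry_out:
  increments:
    - [[-0.08,-0.17,0],[0,0,-0.7],0.35]
    - [[0,0,0],[0,0,-0.9],0.35]
    - [[0,0,0],[0,0,-0.7],0.35]
    - [[0,0,0],[0,0,-0.2],0.35]
    - [[0,0,0],[0,0,0],0.35]

```text
t: 59.3
tool_pos: [0.5457, -0.2197, 0.4742]
tool_rot: [1.217, 1.197, -1.215]
contact_force: [0.9, -0.9, 0.1]
opening: 0.0301
```

```bash
python3 - <<'E'
from h import *
o,M=st();turn([0,0,-1],[0,1,0])
c=get_calibration("wrist");im,d=get_image("wrist");cv2.imwrite("pics/w38.png",im)
E
```

```text
t 59.3 tcp [ 0.5457 -0.2197  0.4742] grasp [ 0.5465 -0.2203  0.3192] F [ 0.9391 -0.8604  0.0663] open 0.0301 q [-0.509  -0.0678  1.618  -0.001   1.5851  1.0727]
fingers [ 0.0051 -0.0039 -1.    ] jaw [-0.0109 -0.9999  0.0039]
turn (0.1rad units) [0.039  0.0509 0.1086]
```

View pics/w38.png

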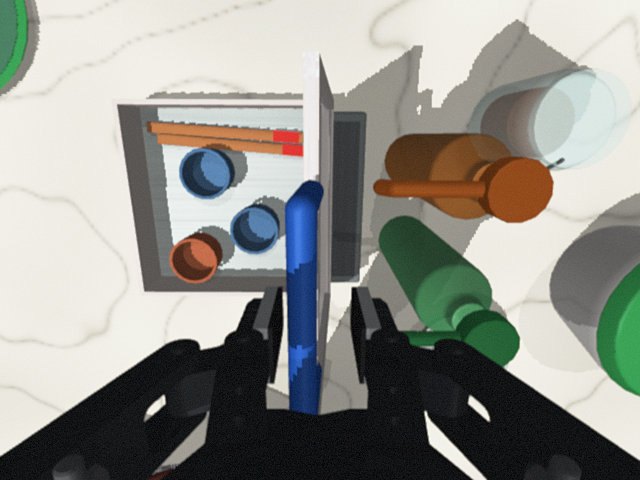

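Call:
carry_out:
  increments:
    - [[0.04,0.05,0.1],[0,0.35,-0.1],0.35]
    - [[0,0,0],[0,0,0],0.35]
    - [[0,0,0],[0,0,0],0.1]
    - [[0,0,0],[0,0,0],0]
    - [[0,0,0],[0,0,0],0]
    - [[0,0,0],[0,0,0],0]
  squeeze: 40

```text
t: 59.95
tool_pos: [0.546, -0.2122, 0.4748]
tool_rot: [1.209, 1.205, -1.208]
contact_force: [0.7, 0.4, -0.5]
opening: 0.0104
```

```bash
python3 - <<'E'
from h import *
o,M=st();turn([0,0,-1],[0,1,0]);g=o['tool_pos']+.155*M[:,0];print(np.hypot(g[1]+.231,g[2]-.055),np.arctan2(g[2]-.055,g[1]+.231))
E
```

```text
t 59.95 tcp [ 0.546  -0.2122  0.4748] grasp [ 0.5464 -0.2125  0.3198] F [ 0.6756  0.3587 -0.4997] open 0.0104 q [-0.4977 -0.0732  1.6221 -0.0003  1.5892  1.0736]
fingers [ 0.0029 -0.002  -1.    ] jaw [-0.0005 -1.      0.002 ]
turn (0.1rad units) [0.0196 0.0293 0.0048]
0.2654769602970724 1.5010646068210205
```

Call:
carry_out:
  increments:
    - [[0,0,0],[0,0.4,-0.04],0]
    - [[0,0,0],[0,0.8,-0.12],0]
    - [[0,0,0],[0,0.78,-0.17],0]
    - [[0,0,0],[0,0.77,-0.22],0]
    - [[0,0,0],[0,0.75,-0.27],0]

```text
t: 60.45
tool_pos: [0.546, -0.1401, 0.4611]
tool_rot: [1.208, 1.191, -1.211]
contact_force: [2.4, -3.8, 0.4]
opening: 0.0104
```

```bash
cat >> h.py <<'E'
def arc():
    o,M=st();turn([0,0,-1],[0,1,0]);g=o['tool_pos']+.155*M[:,0]
    a=np.arctan2(g[2]-.055,g[1]+.231);r=np.hypot(g[1]+.231,g[2]-.055);F=o['contact_force']
    print('r',round(r,4),'a',round(a,3),'Frad',round(F[1]*np.cos(a)+F[2]*np.sin(a),1),'Ftan',round(-F[1]*np.sin(a)+F[2]*np.cos(a),1))
    for k in range(8):
        b=a-.06*(k+.7);print(np.round([.8*np.sin(b),-.8*np.cos(b)],2),end=' ')
E
python3 -c "
from h import *
arc()"
```

```text
t 60.45 tcp [ 0.546  -0.1401  0.4611] grasp [ 0.5475 -0.142   0.3061] F [ 2.3887 -3.8379  0.4076] open 0.0104 q [-0.3818 -0.1239  1.6918 -0.0075  1.5602  1.1936]
fingers [ 0.0097 -0.012  -0.9999] jaw [-0.0046 -0.9999  0.0119]
turn (0.1rad units) [0.1195 0.0973 0.0455]
r 0.2665 a 1.23 Frad -0.9 Ftan 3.8
[ 0.74 -0.3 ] [ 0.72 -0.34] [ 0.7  -0.39] [ 0.68 -0.43] [ 0.65 -0.47] [ 0.62 -0.5 ] [ 0.59 -0.54] [ 0.56 -0.58]
```

Call:
carry_out:
  increments:
    - [[0.1,0.1,0],[0,0.74,-0.3],0]
    - [[0,0,0],[0,0.72,-0.35],0]
    - [[0,0,0],[0,0.7,-0.4],0]
    - [[0,0,0],[0,0.68,-0.44],0]
    - [[0,0,0],[0,0.64,-0.48],0]
    - [[0,0,0],[0,0.6,-0.52],0]

```text
t: 61.05
tool_pos: [0.547, -0.0497, 0.4076]
tool_rot: [1.21, 1.195, -1.205]
contact_force: [4.9, -7.0, -2.9]
opening: 0.01
```

```bash
python3 -c "
from h import *
arc()"
```

```text
t 61.05 tcp [ 0.547  -0.0497  0.4076] grasp [ 0.5488 -0.0508  0.2526] F [ 4.9161 -6.9502 -2.8658] open 0.01 q [-0.2251 -0.1334  1.7889 -0.0048  1.473   1.347 ]
fingers [ 0.0117 -0.0076 -0.9999] jaw [-0.001  -1.      0.0076]
turn (0.1rad units) [0.0759 0.1168 0.0092]
r 0.2674 a 0.832 Frad -6.8 Ftan 3.2
[ 0.57 -0.56] [ 0.53 -0.6 ] [ 0.5  -0.63] [ 0.46 -0.66] [ 0.42 -0.68] [ 0.38 -0.71] [ 0.33 -0.73] [ 0.29 -0.75]
```

Call:
carry_out:
  increments:
    - [[0.07,0.1,0],[-0.1,0.5,-0.62],0]
    - [[0,0,0],[0,0.48,-0.64],0]
    - [[0,0,0],[0,0.45,-0.66],0]
    - [[0,0,0],[0,0.42,-0.68],0]
    - [[0,0,0],[0,0.38,-0.7],0]
    - [[0,0,0],[0,0.34,-0.72],0]

```text
t: 61.65
tool_pos: [0.5467, 0.0087, 0.3253]
tool_rot: [1.215, 1.194, -1.195]
contact_force: [4.4, -4.5, 1.1]
opening: 0.0107
```

```bash
python3 -c "
from h import *
arc()"
```

```text
t 61.65 tcp [0.5467 0.0087 0.3253] grasp [0.5498 0.0084 0.1704] F [ 4.3903 -4.4974  1.1429] open 0.0107 q [-0.1202 -0.0765  1.8764  0.0001  1.322   1.4489]
fingers [ 0.0196 -0.0023 -0.9998] jaw [ 0.0016 -1.      0.0023]
turn (0.1rad units) [ 0.023   0.1957 -0.0167]
r 0.2657 a 0.449 Frad -3.6 Ftan 3.0
[ 0.32 -0.73] [ 0.27 -0.75] [ 0.23 -0.77] [ 0.18 -0.78] [ 0.13 -0.79] [ 0.09 -0.8 ] [ 0.04 -0.8 ] [-0.01 -0.8 ]
```

Call:
carry_out:
  increments:
    - [[0,0.2,0],[-0.1,0.2,-0.6],0]
    - [[0,0,0],[0,0.18,-0.6],0]
    - [[0,0,0],[0,0.15,-0.5],0]
    - [[0,0,0],[0,0.1,-0.5],0]

```text
t: 62.05
tool_pos: [0.5476, 0.0238, 0.2799]
tool_rot: [1.216, 1.198, -1.197]
contact_force: [3.3, -0.8, 2.5]
opening: 0.0102
```

```bash
python3 -c "
from h import *
arc()"
```

```text
t 62.05 tcp [0.5476 0.0238 0.2799] grasp [0.5501 0.0238 0.1249] F [ 3.3492 -0.8136  2.465 ] open 0.0102 q [-0.0926 -0.0228  1.9055  0.0013  1.2429  1.4766]
fingers [ 0.016  -0.0003 -0.9999] jaw [ 0.0012 -1.      0.0003]
turn (0.1rad units) [ 0.003   0.1597 -0.0117]
r 0.2642 a 0.268 Frad -0.1 Ftan 2.6
[ 0.18 -0.78] [ 0.13 -0.79] [ 0.08 -0.8 ] [ 0.04 -0.8 ] [-0.01 -0.8 ] [-0.06 -0.8 ] [-0.11 -0.79] [-0.15 -0.78]
```

Call:
carry_out:
  increments:
    - [[0,0.15,0],[0,0.08,-0.4],0]
    - [[0,0,0],[0,0.07,-0.4],0]
    - [[0,0,0],[0,0.05,-0.4],0]
    - [[0,0,0],[0,0.04,-0.4],0]
    - [[0,0,0],[0,0.03,-0.4],0]

```text
t: 62.55
tool_pos: [0.5489, 0.0303, 0.2372]
tool_rot: [1.214, 1.204, -1.202]
contact_force: [4.0, -1.4, 2.4]
opening: 0.0103
```

```bash
python3 -c "
from h import *
arc()"
```

```text
t 62.55 tcp [0.5489 0.0303 0.2372] grasp [0.5503 0.0305 0.0822] F [ 3.95   -1.4065  2.3871] open 0.0103 q [-0.0807  0.0383  1.9233  0.0022  1.1715  1.489 ]
fingers [ 0.0086  0.0014 -1.    ] jaw [ 0.0002 -1.     -0.0014]
turn (0.1rad units) [-0.0136  0.086  -0.0024]
r 0.2629 a 0.104 Frad -1.2 Ftan 2.5
[ 0.05 -0.8 ] [ 0.  -0.8] [-0.05 -0.8 ] [-0.09 -0.79] [-0.14 -0.79] [-0.19 -0.78] [-0.24 -0.76] [-0.28 -0.75]
```

Call:
carry_out:
  increments:
    - [[0,0.08,0],[0,0,-0.3],0]
    - [[0,0,0],[0,0,-0.3],0]
    - [[0,0,0],[0,0,-0.3],0]
    - [[0,0,0],[0,0,-0.2],0]

```text
t: 62.95
tool_pos: [0.5509, 0.0307, 0.219]
tool_rot: [1.213, 1.21, -1.207]
contact_force: [-15.1, -1.4, 39.5]
opening: 0.0102
```

```bash
python3 -c "
from h import *
arc()"
```

```text
t 62.95 tcp [0.5509 0.0307 0.219 ] grasp [0.5511 0.0312 0.064 ] F [-15.0991  -1.3757  39.4811] open 0.0102 q [-0.0798  0.0706  1.9245  0.0038  1.1453  1.4896]
fingers [ 0.0016  0.0033 -1.    ] jaw [-0.0002 -1.     -0.0033]
turn (0.1rad units) [-0.0331  0.0159  0.0018]
r 0.2624 a 0.034 Frad -0.0 Ftan 39.5
[-0.01 -0.8 ] [-0.05 -0.8 ] [-0.1  -0.79] [-0.15 -0.79] [-0.2  -0.78] [-0.24 -0.76] [-0.29 -0.75] [-0.33 -0.73]
```

Call:
carry_out:
  increments:
    - [[0,0,0],[0,0,0],0.35]
    - [[0,0,0],[0,0,0],0.35]
    - [[0,0,0],[0,0,0.3],0.38]
    - [[0,0,0],[0,0,1],0.38]
    - [[0,0,0],[0,0,1],0.38]
    - [[0,0,0],[0,0.3,1],0.4]
    - [[0,0,0],[0,0.5,1],0.4]
    - [[0,0,0],[0,0.5,1],0.4]

```text
t: 63.75
tool_pos: [0.5424, 0.0581, 0.3153]
tool_rot: [1.201, 1.241, -1.23]
contact_force: [0.0, -0.2, -0.1]
opening: 0.0338
```

Call:
carry_out:
  increments:
    - [[0,0,0],[0,0.5,1],0.4]
    - [[0,0,0],[0,0.5,1],0.4]
    - [[0,0,0],[0,0.5,1],0.4]
    - [[0,0,0],[-0.5,0.5,0.5],0.4]
    - [[0,0,0],[0,0,0],0.4]

```text
t: 64.25
tool_pos: [0.5293, 0.1011, 0.3857]
tool_rot: [1.196, 1.25, -1.234]
contact_force: [-0.1, -0.7, -0.4]
opening: 0.0339
```

```bash
python3 - <<'E'
from h import *
st()
c=get_calibration("wrist");im,d=get_image("wrist");cv2.imwrite("pics/w40.png",im)
hsv=cv2.cvtColor(im,cv2.COLOR_BGR2HSV);b=cv2.inRange(hsv,(105,120,60),(130,255,255))>0
v,u=np.nonzero(b&(d>0));C=atd(c,np.c_[u,v],d[v,u]);s=(abs(C[:,1]-.03)<.03)&(abs(C[:,0]-.55)<.06);print(s.sum(),np.percentile(C[s],[1,25,50,75,99],axis=0))
v,u=np.nonzero(d>0);C=atd(c,np.c_[u,v],d[v,u]);s=(C[:,2]>.05)&(C[:,2]<.1)&(abs(C[:,0]-.55)<.09)&(abs(C[:,1]+.12)<.1)
print(s.sum(),np.linalg.lstsq(np.c_[C[s][:,:2],np.ones(s.sum())],C[s][:,2],rcond=None)[0],np.median(C[s][:,2]))
im,d=get_image("scene");cv2.imwrite("pics/s40.png",im);cv2.imwrite("pics/s40z.png",cv2.resize(im[160:330,220:390],None,fx=3.5,fy=3.5,interpolation=cv2.INTER_CUBIC))
for r in tip_of("scene","green_pump_top")[:2]:
    c=get_calibration("scene");u,v=np.round(r['centre']).astype(int);print(r['p'],r['centre'],atd(c,[r['centre']],[d[v,u]]))
E
```

```text
t 64.25 tcp [0.5293 0.1011 0.3857] grasp [0.5226 0.1029 0.2309] F [-0.1416 -0.6836 -0.404 ] open 0.0339 q [ 0.0478 -0.1313  1.8237  0.0137  1.4914  1.6161]
fingers [-0.0429  0.0116 -0.999 ] jaw [ 0.0009 -0.9999 -0.0117]
2633 [[0.4931 0.0008 0.0608]
 [0.5129 0.0199 0.0635]
 [0.5556 0.0306 0.0643]
 [0.5919 0.0345 0.065 ]
 [0.6013 0.0382 0.0664]]
37001 [-0.0006  0.0003  0.0615] 0.06112960699130077
0.72 [290.1, 178.0] [[ 0.4971 -0.3254  0.2431]]
```

View pics/w40.png

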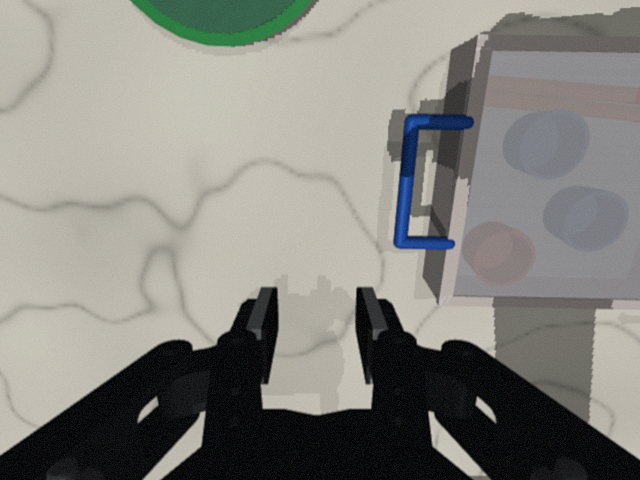

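View pics/s40z.png

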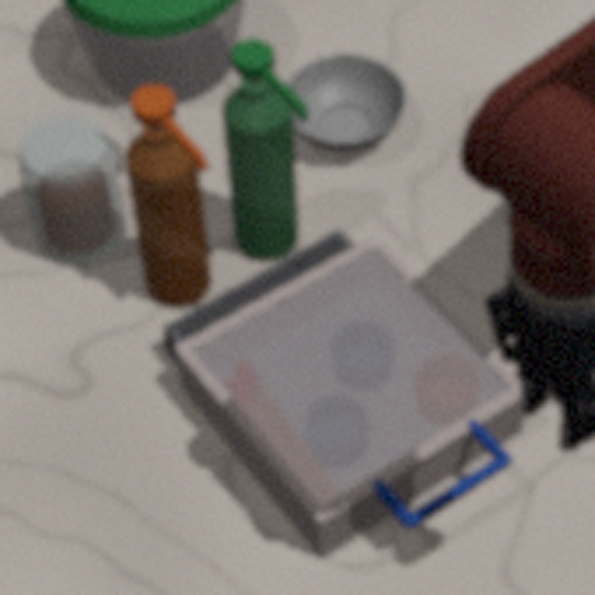

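```bash
python3 -c "
from station import *
print(finish_job())"
```

```text
the job is handed in; nothing more can be done
None
```

I did every step in the given order and handed the job in with about 64 s on the robot's clock. The hand-in gives no verdict, so this is judged only by my own checks.

- **Loading:** I opened the cover to about 1.5 rad. Both chopsticks and all three dishes went into the tub, and the dishes stood upright on the floor.
- **Pump:** I pressed the green cap until it bottomed out, at 27 N with the tip about 14 mm below the cap's rest height. It sprang back, with its top measured at 0.245 m. I never touched the orange pump.
- **Closing:** I lowered the cover slowly and released it. The fitted slope is about 0.0003 rad (the limit is 0.04), and the arm is clear of everything.
- **Contents at the end:** all five items show inside the tub through the clear cover. Just before closing, the dishes were upright and the sticks lay flat within the limits.
- **Bystanders:** the spinner, jar, tray and bowl look unmoved in the pictures. I did not measure their positions at the end.

Three things did not go to plan:
- **Axis mix-up:** while starting to lift the cover I swapped two axes in one move and pulled the bar sideways. The wrist force briefly reached about 105 N, below the 120 N limit, and I backed off at once.
- **Hard stop:** the cover met its stop with about 40 N through the fingers.
- **Shifted dish:** after loading, one blue dish shifted about 35 mm inside the tub and nudged the sticks. It stayed within the limits, so I left it.

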